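Close the soap shakers and hang them up

ROBOT

A 7-joint arm with a two-finger parallel gripper is mounted at the origin on the work surface. World frame = base frame: x ahead of the robot, y to its left, z up, the work surface at z = 0. Lengths are in m, angles in rad, forces in N, time in s.
With the tool pointing down it reaches from about 0.35 to 0.9 m from the base axis. Payload 8.1 kg.
Tool frame: the origin (TCP) lies at the very end of the fingers, on their centre line; the grasp point (between the pads) lies 19 mm behind it; x points along the fingers, y is the direction in which the jaws open and shut, and the axes are right-handed (so a half turn about x gives the same grasp; the last joint's range is limited). The gripper opens to 92 mm and grips with 3 to 60 N. Pads are 19 mm wide; open, the fingers measure 130 mm over their backs; the gripper's body (75 mm by 190 mm) begins 47 mm behind the grasp point.
Start: joints at [-1.214, 0.434, 0.025, 1.573, -0.012, 1.134, -0.075], TCP at [0.277, 0.56, 0.227] pointing down, gripper open.
Joint ranges: [-2.62, 2.62], [-0.44, 2.09], [-1.27, 1.32], [0.08, 2.57], [-1.32, 4.46], [0.12, 2], [-2.74, 2.74]. Speed limits (rad/s): [2.22, 2.22, 3.01, 3.01, 3.14, 3.14, 3.14].

INTERFACE

Orientations are given as a rotation vector (axis times angle).
In Python, from cell import arm gives the robot as it stands.
- The arm moves only by the tool servo_tool, never from a script. Its argument "plan" is a list of rows, each a list of 2 entries, a list of its own where there are three numbers: the shift along the world's x, y, z in cm, then the turn, a rotation vector about the world's x, y, z in degrees. A call has 1 to 12 rows; each row is the pose to reach, as a shift and turn from the pose measured when the call began; what a row does not reach only later rows make up. A row lasts 1/10 s, in which the tool goes at most 50 mm and 8.59 degrees, less where a joint would pass 70% of its speed; a pose out of reach is approached as far as the arm can. A call with a gripper value outside its range is refused whole. "grip" is the opening, from 0 (shut) to 1 (fully open), set as the call begins (left out, the last holds). The fingers move at their own pace and stop on an object; "squeeze" is the grip in N (left out, the last holds). Time passes only in rows, so rows that repeat a pose let the fingers close. It gives the time, the measured TCP pose, the force and the opening at its end, in the units of the state.
- arm.observe(): the state, without advancing time (a new reading comes with each control period).
- arm.get_image(name): name is "side" or "top" or "wrist"; returns a dict with "frame" (384x512x3 uint8, blue, green, red), "fx", "fy", "cx", "cy" (pixels), "position" and "rotation" of the camera in the world. Camera axes: x right, y down, z forward; pixel columns grow to the right and rows downward; lengths in m; the calibration is good to about 2 mm. A picture is of the moment at which its call begins. There is no depth.
- arm.sign_off(): hands the job in, once; it reports no verdict.
Trained networks look in a picture, given as the dict that the camera call returned (one of the last four; its "shot" number tells which), for a name from the list of things; names that differ only in an ending like _2 or _b are one class to them, and where a whole thing is asked for, a point or a joint stands for the part that bears it (a point fixed in the world has none). Each returns a list of dicts, best first, with "score" (0 to 1); they miss things now and then, are a little off and sometimes report something else, mostly with a low value. They report only what shows in the picture. A call takes as long as a camera call.
- arm.search_frame(picture, query): "at" ([column, row] in pixels, amid what is visible of it).
- arm.trace(picture, query): "pixels" (384x512 bool, what is visible of it) and "at" ([column, row] in pixels, amid what is visible of it).
The state is a dict: "clock": time; "joints": joint angles; "dq": joint speeds; "joint_efforts": joint torques, N m; "position": TCP position; "ee_rot": TCP orientation; "force": force on the tool from outside, world axes, zero at the start; "ft_torque": the same for the moment, N m; "width": opening from 0.0 (shut) to 1.0 (fully open).
Only numpy, scipy, OpenCV 4.12 (cv2) and the standard library are available. Lean on these libraries where they do the work, as an engineer would, in place of code of your own. Each camera call takes 0.05 s, during which the arm holds its last target.

TASK

Close every white shaker canister on the laundry worktop: seat a strainer disk flat in its mouth, then put a blue screw ring over it, white marks to red marks, and turn it clockwise until it stops. Hang each closed canister by its neck in a slot of the steel rack, sliding it in from the front and letting it down behind the yellow lip; spare disks and rings may stay where they are, and the soap, bottle, cup, brush and scoop are to be left alone.

Things in the scene. Friction and masses are not known exactly. Their poses are not given: they have to be found in the camera images.
- jar_a_mouth (a point): White shaker canister, blue bands, loose, 550 g, 151 mm tall; A, B, C are alike, 2 or 3 are present (absent: None). Point: on the axis at the disk seat, 145 mm above the underside; z up, x through its two red marks. Body 84 mm diameter to 88 mm up, waist 44 mm diameter from 88 to 122, hanging flange 76 mm diameter from 122 to 127, then the threaded neck, 70 mm over its threads.
- jar_b_mouth (a point): Canister like A; point and axes as A. All alike: the mouth is a round recess 57 mm across, 6 mm deep (145 to 151 mm up), its floor a flat ledge: the disk's seat. A disk seated there stands 1 mm proud of the rim.
- jar_c_mouth (a point): Canister like A; point and axes as A. All alike: two short threads on the neck admit a ring's lugs only at the red marks (both ends of x, 56 degrees wide each); from there the threads run clockwise seen from above, falling 4 mm, to a stop.
- disk_a_grip (a point): Loose perforated steel strainer disk, 54 mm diameter, 7 mm thick, bottom edge bevelled, 70 g, with a black upright lift stem 14 mm diameter on its centre, 41 mm tall in all. A, B, C are alike and fit any canister. Point: on the stem 28 mm above the underside; z up the stem. Fully seated, the point is 28 mm above the canister's mouth point.
- disk_b_grip (a point): Strainer disk like A; point and axes as A.
- disk_c_grip (a point): Strainer disk like A; point and axes as A.
- ring_a_grip (a point): Loose blue screw ring, 90 g, 60 mm tall, open through the middle; A, B, C are alike and fit any canister. Eight-sided skirt 80 mm across flats up to 26 mm, above it an eight-sided grip collar 56 mm across flats (48 inside) from 26 to 60 mm. Point: on the axis in the collar, 48 mm above the underside; z up, x through the two white marks. Flats face x, y and the directions between.
- ring_b_grip (a point): Ring like A; point and axes as A. All alike: two lugs 10 mm wide sit inside the skirt below the white marks. Set on a neck with white marks over red marks (within 15 degrees; a half turn is the same) it rests with its point about 37.5 mm above the mouth point, ready to be turned.
- ring_c_grip (a point): Ring like A; point and axes as A. All alike: turned clockwise from the red marks it sinks 4 mm between 20 and 60 degrees of turn, then its point is about 33.5 mm above the mouth point, bearing on the disk, and meets the stop at about 76 degrees. Screwed home it cannot be pulled off: the canister can be lifted by the collar (about 1 mm play).
- slot_0 (a point): Left (+y) slot of the fixed chrome rack: a level steel plate on two posts with three U-slots 105 mm apart, open at the front (rack's -x, towards the robot). Point: seat centre, on the plate's top face, 150 mm above the worktop; x to the rack's back, z up. Plate 5 mm thick. Slot 52 mm wide; its closed end is 26 mm behind the point, its mouth 44 mm in front.
- slot_1 (a point): Middle slot; as the left one. Along the prongs' front edges runs a yellow lip 4 mm thick, standing 6 mm above the plate. A canister goes in from the front, waist in the slot, flange above the lip and body below the plate, and is let down behind the lip.
- slot_2 (a point): Right slot; as the left one. A canister hangs in a slot with its flange resting on the plate: its mouth point is then 23 mm above the slot's point and within 6 mm of its axis.
- soap: green bar of soap, 90 x 55 x 28 mm, a loose bystander; origin at the centre of its underside
- spray: white bottle with red cap, 64 mm diameter, 170 mm tall, a loose bystander; origin at the centre of its underside
- tub: terracotta cup, 90 mm diameter, 70 mm tall, a loose bystander; origin at the centre of its underside
- brush: scrubbing brush, wooden back and yellow bristle block, 130 x 45 x 40 mm, lying along its x, a loose bystander; origin at the centre of its underside
- scoop: clear acrylic scoop, 85 x 65 x 45 mm with a 85 mm handle along its -x, a loose bystander; origin at the centre of its underside

How it is judged:
By the outcome, as a careful person would: the job done as asked, in the order asked, and still so for the second after the job is handed in, with the robot touching nothing.
Of jar_a, jar_b, jar_c only 2 to 3 are there at a start; the rules pass over those that are not, and their reading is None.
At some moment in a run one of ring_a, ring_b, ring_c, jar_a, jar_b, jar_c may be knocked a few centimetres aside while the robot is not near it.
It also fails if it takes over 210 s, if anything falls off the work surface, if the arm or the gripper's body presses on something with over 40 N, if the wrist force passes 120 N, or if a joint passes its speed limit or range.

## Working session

There is one attempt and no reset: what is moved stays moved. The work goes in short steps, Python scripts to look and compute and a tool call to move; the robot and the scene stay as the last step left them, time stands still between calls to the robot, and variables do not carry over. Pictures are saved under pics/ and viewed, and the job is handed in when it is done.

Besides the shell and the picture viewer there is one more tool, called after "Emit:" as name(argument=value, ...) on one line, values as JSON. servo_tool: Moves the arm, as the interface text tells. Its arguments: {"type":"object","properties":{"plan":{"type":"array","items":{"type":"array"}},"grip":{"type":"number"},"squeeze":{"type":"number"}},"required":["plan"]}

```bash
ls; mkdir -p pics; cat > h.py <<'E'
import numpy as np, cv2
from cell import arm
def shot(n,name=None):
    p=arm.get_image(n)
    if name: cv2.imwrite('pics/'+name+'.png',cv2.resize(p['frame'],(768,576)))
    return p
def proj(p,X):
    R=np.array(p['rotation']); 
    c=R.T@(np.array(X)-np.array(p['position']))
    return np.array([p['fx']*c[0]/c[2]+p['cx'],p['fy']*c[1]/c[2]+p['cy']])
def ray(p,uv):
    R=np.array(p['rotation'])
    d=R@np.array([(uv[0]-p['cx'])/p['fx'],(uv[1]-p['cy'])/p['fy'],1.0])
    return np.array(p['position']),d/np.linalg.norm(d)
def atz(p,uv,z):
    o,d=ray(p,uv); return o+d*(z-o[2])/d[2]
def tri(obs):
    A=np.zeros((3,3));b=np.zeros(3)
    for p,uv in obs:
        o,d=ray(p,uv);M=np.eye(3)-np.outer(d,d);A+=M;b+=M@o
    X=np.linalg.solve(A,b)
    return X,[np.linalg.norm(proj(p,X)-uv) for p,uv in obs]
E
python3 - <<'E'
from h import *
for n in ['side','top','wrist']:
    p=shot(n,n+'0'); print(n,p['frame'].shape,p['fx'],p['position'],np.round(p['rotation'],3).tolist())
    if n=='side': print(p.keys())
print(arm.observe())
E
```

```text
pics
side (384, 512, 3) 374.5790729330644 [ 0.43731349 -0.69965926  0.92035372] [-2.389, 0.196, -0.068]
dict_keys(['frame', 'fx', 'fy', 'cx', 'cy', 'position', 'rotation', 'shot'])
top (384, 512, 3) 377.0132917149345 [0.4425538  0.01909704 1.27839661] [-2.133, 2.172, -0.106]
wrist (384, 512, 3) 309.42709655876627 [0.20312232 0.59625159 0.3843845 ] [2.438, 1.515, 0.231]
{'clock': 0.15, 'joints': array([-1.21357677,  0.4350681 ,  0.02495967,  1.57388007, -0.01161125,
        1.13399049, -0.07505931]), 'dq': array([ 2.39641986e-04, -1.90669064e-03, -2.49093388e-05, -2.06365531e-03,
       -7.60726437e-04,  1.78208554e-03,  4.50933045e-04]), 'joint_efforts': array([ 1.41588243e-03, -6.68257356e+01,  9.85518135e-01, -3.14684021e+01,
       -6.04862790e-02,  3.93579353e-02,  4.73860371e-05]), 'position': array([0.27722693, 0.55972302, 0.22612496]), 'ee_rot': array([ 0.35964952,  1.54073612, -0.36152803]), 'force': array([ 0.10996657,  0.12429411, -0.37938275]), 'ft_torque': array([ 0.01154314, -0.00458035, -0.00167344]), 'width': 1.0002303310653002}
```

```bash
sed -i 's/R=np.array(p\[.rotation.\])/R=Rm(p)/' h.py; cat >> h.py <<'E'
def Rm(p):
    return cv2.Rodrigues(np.array(p['rotation'],float))[0]
E
python3 - <<'E'
from h import *
o=arm.observe();R=cv2.Rodrigues(o['ee_rot'])[0];print(R.round(3))
ps={n:shot(n) for n in ['side','top','wrist']}
for n in ps:
  for q in ['jar_a_mouth','disk_a_grip','ring_a_grip','slot_0','soap','spray','tub','brush','scoop']:
    for d in arm.search_frame(ps[n],q)[:5]: print(n,q,round(d['score'],2),np.round(d['at'],1), d.keys() if q=='soap' else '')
E
```

```text
[[-0.     0.444  0.896]
 [-0.001  0.896 -0.444]
 [-1.    -0.001  0.   ]]
side jar_a_mouth 0.94 [212.5 209.9] 
side disk_a_grip 0.43 [206.3 159.9] 
side ring_a_grip 0.56 [222.1 134.4] 
side slot_0 0.86 [310.7 200.1] 
side soap 0.64 [324.5 361.5] dict_keys(['at', 'score'])
side spray 0.68 [287.4 127.3] 
side tub 0.64 [262.  122.6] 
side tub 0.22 [255.1 367.6] 
side brush 0.95 [337.8 300.2] 
side scoop 0.97 [324.  359.9] 
side scoop 0.57 [229.  251.5] 
top jar_a_mouth 0.66 [274. 243.] 
top disk_a_grip 0.48 [190.6 245. ] 
top ring_a_grip 0.67 [155.6 228.3] 
top ring_a_grip 0.55 [233.1 230.7] 
top slot_0 0.61 [281.8 153.8] 
top slot_0 0.39 [234.3 230.7] 
top soap 0.95 [120.3 203.6] dict_keys(['at', 'score'])
top spray 0.96 [175.8 156.4] 
top spray 0.19 [317.9 233.4] 
top tub 0.8 [141.1 179.7] 
top brush 0.83 [363.7 156.7] 
top scoop 0.85 [404.  178.6] 
wrist jar_a_mouth 0.45 [144.8 333. ] 
wrist disk_a_grip 0.65 [143.9 335.1] 
wrist ring_a_grip 0.66 [223.1 325.8] 
wrist soap 0.81 [322.6 327.9] dict_keys(['at', 'score'])
```

View pics/side0.png

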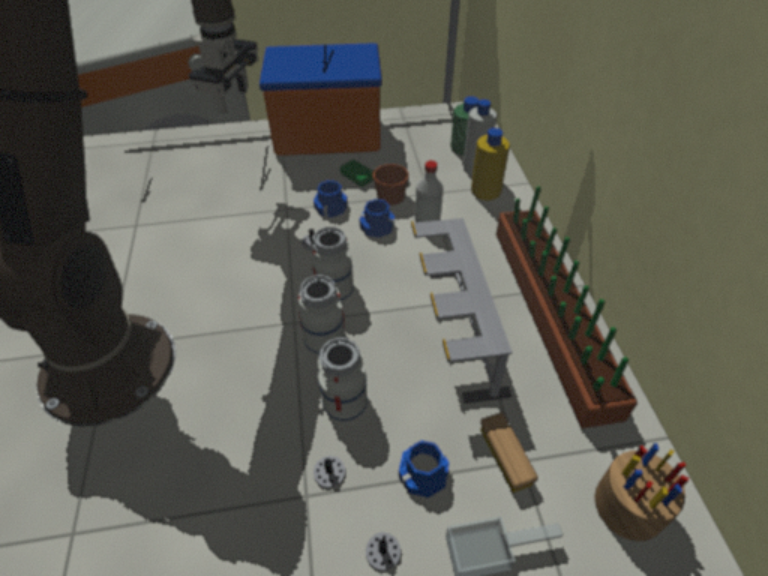

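View pics/top0.png

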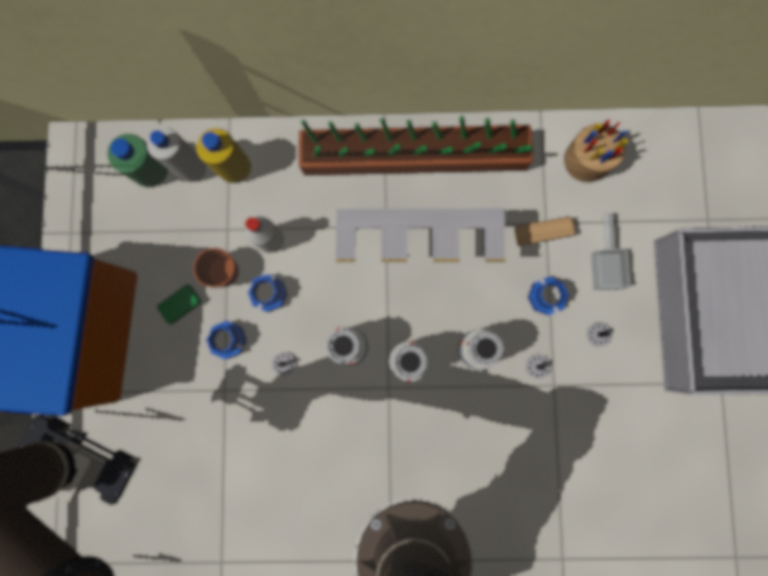

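View pics/wrist0.png

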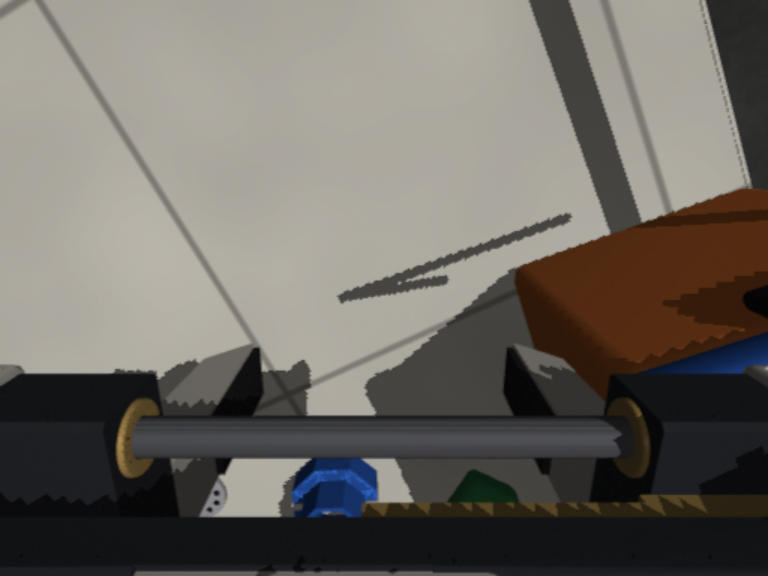

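```bash
cat >> h.py <<'E'
def toolR(): return cv2.Rodrigues(arm.observe()['ee_rot'])[0]
E
python3 - <<'E'
from h import *
o=arm.observe();R=toolR()
p=shot('wrist');print('cam in tool',R.T@(p['position']-o['position']));print((R.T@Rm(p)).round(3)); print(proj(p,o['position']),p['cx'],p['cy'])
t=shot('top');s=shot('side')
for nm,px,z in [('jarL',(343,345),.15),('jarM',(408,362),.15),('jarR',(484,348),.15),('ring1',(267,293),.05),('ring2',(227,340),.05),('ring3',(549,296),.05),('d1',(284,362),.02),('d2',(540,366),.02),('d3',(600,333),.02),('s0',(369,240),.15),('s1',(420,240),.15),('s2',(470,240),.15),('lipR',(504,260),.156),('lipL',(345,260),.156),('tub',(214,268),.07)]:
    print(nm,atz(t,np.array(px)/1.5,z).round(3))
for nm,px,z in [('jarL',(330,240),.15),('jarM',(319,290),.15),('jarR',(340,355),.15)]: print(nm,atz(s,np.array(px)/1.5,z).round(3))
for n,q in [(t,'top'),(s,'side')]:
    cv2.imwrite('pics/crop_%s.png'%q, cv2.resize(n['frame'][130:320,120:440] if q=='top' else n['frame'][120:384,180:380],None,fx=2.5 if q=='top' else 2.2,fy=2.5 if q=='top' else 2.2,interpolation=cv2.INTER_CUBIC))
E
```

```text
cam in tool [-0.15836542 -0.0003062  -0.08256235]
[[ 0.001 -0.302  0.953]
 [ 1.     0.001 -0.001]
 [-0.     0.953  0.302]]
[255.89270432 246.52167014] 255.04801140992882 192.35535562844927
jarL [0.46  0.132 0.15 ]
jarM [0.424 0.003 0.15 ]
jarR [ 0.449 -0.147  0.15 ]
ring1 [0.578 0.308 0.05 ]
ring2 [0.477 0.394 0.05 ]
ring3 [ 0.56  -0.307  0.05 ]
d1 [0.427 0.276 0.02 ]
d2 [ 0.409 -0.288  0.02 ]
d3 [ 0.478 -0.423  0.02 ]
s0 [0.671 0.077 0.15 ]
s1 [ 0.669 -0.026  0.15 ]
s2 [ 0.667 -0.127  0.15 ]
lipR [ 0.623 -0.193  0.156]
lipL [0.63  0.126 0.156]
tub [0.632 0.419 0.07 ]
jarL [0.459 0.125 0.15 ]
jarM [ 0.426 -0.005  0.15 ]
jarR [ 0.449 -0.155  0.15 ]
```

View pics/crop_top.png

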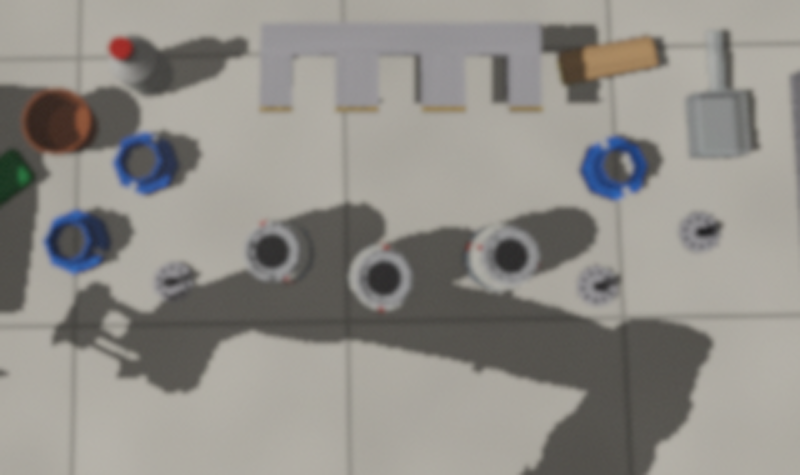

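Emit:
servo_tool(plan=[[[0, -2, 10], [0, 0, 0]], [[4, -8, 17], [0, 0, 5]], [[8, -14, 17], [0, 0, 13]], [[12, -20, 17], [0, 0, 20]], [[16, -26, 17], [0, 0, 26.3]], [[20, -33, 17], [0, 0, 26.3]], [[24, -40, 17], [0, 0, 26.3]], [[27.3, -48, 17], [0, 0, 26.3]], [[27.3, -56, 17], [0, 0, 26.3]], [[27.3, -56, 17], [0, 0, 26.3]], [[27.3, -56, 17], [0, 0, 26.3]], [[27.3, -56, 17], [0, 0, 26.3]]], grip=1)

```text
clock: 3.0
position: [0.5141, 0.0925, 0.3927]
ee_rot: [0.001, 1.57, -0.0]
force: [0.7, 0.4, -0.5]
width: 0.998
```

Emit:
servo_tool(plan=[[[2, -9.2, 1], [0, 0, 0]], [[2, -9.2, 1], [0, 0, 0]], [[2, -9.2, 1], [0, 0, 0]], [[2, -9.2, 1], [0, 0, 0]], [[2, -9.2, 1], [0, 0, 0]]])

```text
clock: 3.5
position: [0.5339, 0.002, 0.4025]
ee_rot: [0.0, 1.571, 0.002]
force: [0.1, -0.0, 0.3]
width: 1.0
```

```bash
python3 - <<'E'
from h import *
o=arm.observe(); print(o['position'],o['joints'].round(2),o['ee_rot'].round(3))
p=shot('wrist','w1')
cv2.imwrite('pics/w1.png',cv2.resize(p['frame'],(796,597),interpolation=cv2.INTER_CUBIC))
for q in ['jar_a_mouth','disk_a_grip','ring_a_grip','slot_0']:
  for d in arm.search_frame(p,q)[:6]: print(q,round(d['score'],2),np.round(d['at'],1))
E
```

```text
[0.53390442 0.00197323 0.40249001] [-0.36  0.18  0.32  1.51 -0.06  1.46  1.53] [0.    1.571 0.002]
jar_a_mouth 0.94 [255.7  71. ]
jar_a_mouth 0.28 [ 17.5 197.1]
jar_a_mouth 0.19 [82.6 66.2]
disk_a_grip 0.56 [422.6  76.1]
disk_a_grip 0.19 [430.6 167.7]
ring_a_grip 0.88 [490.9 110.2]
slot_0 0.59 [253.5 244.1]
```

View pics/w1.png

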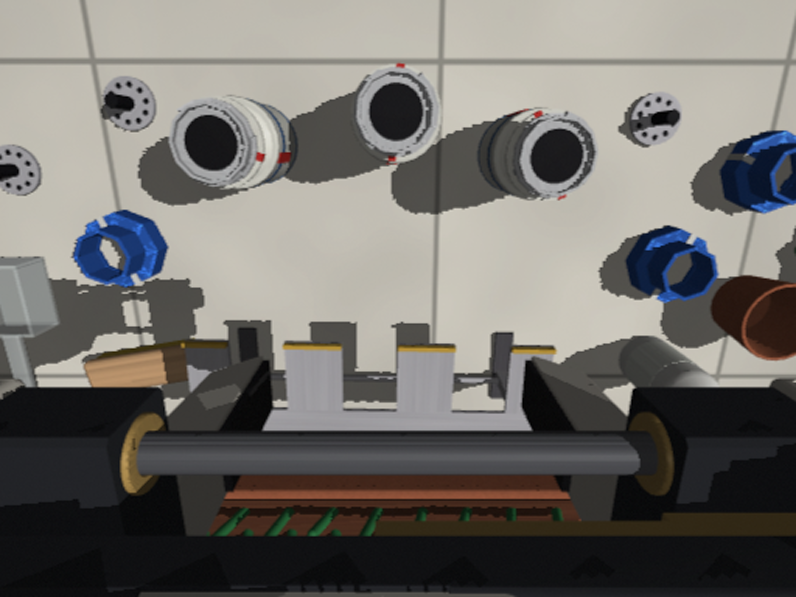

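```bash
python3 - <<'E'
from h import *
p=shot('wrist');t=shot('top')
k=512/796
for nm,px,z in [('jarL',(556,155),.151),('jarM',(396,112),.151),('jarR',(210,142),.151),('d1',(655,118),.007),('d2',(130,103),.007),('d3',(18,170),.007)]:
    X=atz(p,np.array(px)*k,z); print(nm,X.round(4), (proj(t,X)*1.5).round())
# ring: top collar inner centre
for nm,px in [('r1',(690,274)),('r2',(783,180)),('r3',(100,252))]:
    X=atz(p,np.array(px)*k,.06); print(nm,X.round(4),(proj(t,X)*1.5).round())
cv2.imwrite('pics/w1c.png',cv2.resize(p['frame'][30:200,260:512],None,fx=3.1,fy=3.1,interpolation=cv2.INTER_CUBIC))
cv2.imwrite('pics/w1d.png',cv2.resize(p['frame'][30:200,0:252],None,fx=3.1,fy=3.1,interpolation=cv2.INTER_CUBIC))
E
```

```text
jarL [0.4577 0.1314 0.151 ] [343. 346.]
jarM [0.4251 0.0007 0.151 ] [409. 362.]
jarR [ 0.4481 -0.1499  0.151 ] [485. 349.]
d1 [0.4216 0.2801 0.007 ] [283. 364.]
d2 [ 0.4074 -0.284   0.007 ] [537. 366.]
d3 [ 0.477  -0.4202  0.007 ] [597. 334.]
r1 [0.5814 0.3168 0.06  ] [262. 291.]
r2 [0.483  0.3927 0.06  ] [226. 337.]
r3 [ 0.5584 -0.3129  0.06  ] [553. 296.]
```

View pics/w1c.png

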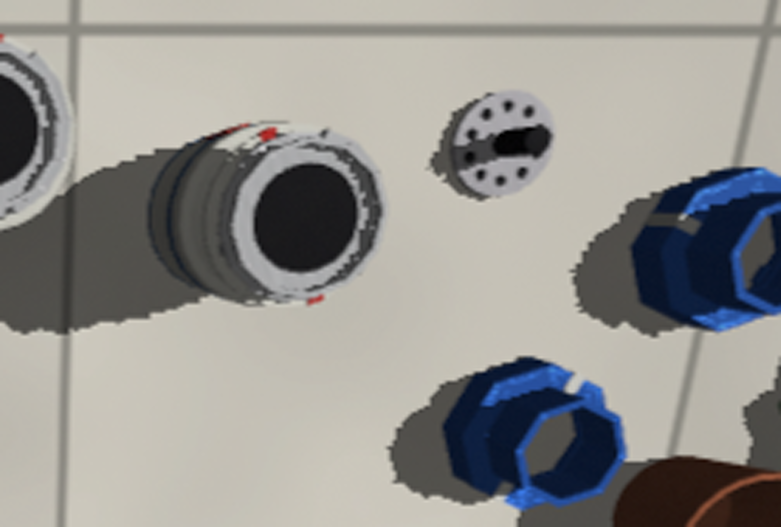

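View pics/w1d.png

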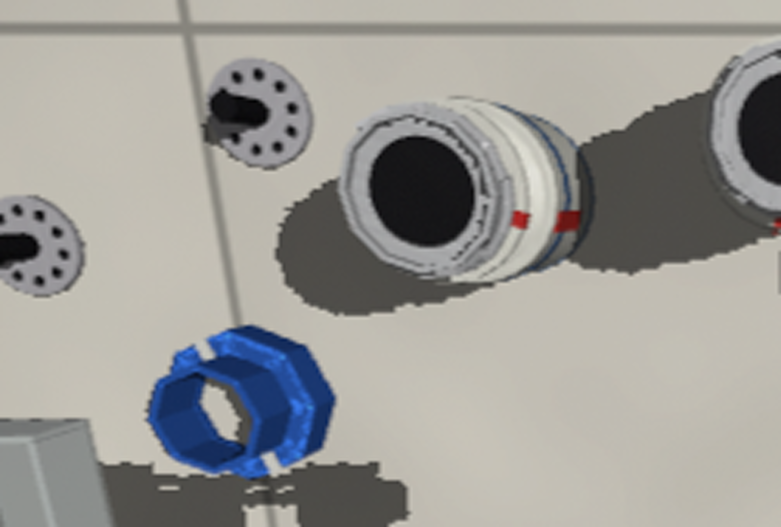

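Emit:
servo_tool(plan=[[[-4, 10, -3], [0, 0, 0]], [[-6, 16, -5], [0, 0, 0]], [[-8, 20, -8], [0, 0, 0]], [[-11.2, 25, -12], [0, 0, 0]], [[-11.2, 27.8, -18], [0, 0, 0]], [[-11.2, 27.8, -22], [0, 0, 0]], [[-11.2, 27.8, -28], [0, 0, 0]], [[-11.2, 27.8, -30.2], [0, 0, 0]], [[-11.2, 27.8, -30.2], [0, 0, 0]], [[-11.2, 27.8, -30.2], [0, 0, 0]], [[-11.2, 27.8, -30.2], [0, 0, 0]]], grip=0.5)

```text
clock: 4.95
position: [0.421, 0.2789, 0.0996]
ee_rot: [-0.003, 1.573, -0.0]
force: [-0.4, -0.5, 0.5]
width: 0.498
```

```bash
python3 - <<'E'
from h import *
o=arm.observe(); print(o['position'],o['joints'].round(2),o['ee_rot'].round(3),o['width'])
p=shot('wrist','w2')
for z in (.007,.041): print(atz(p,(256,200),z))
E
```

```text
[0.4210141  0.27886406 0.09960453] [-0.75  0.4   0.07  2.01 -0.04  0.74  0.92] [-0.003  1.573 -0.   ] 0.49779837489156503
[0.42449643 0.27914206 0.007     ]
[0.4128757  0.27909123 0.041     ]
```

View pics/w2.png

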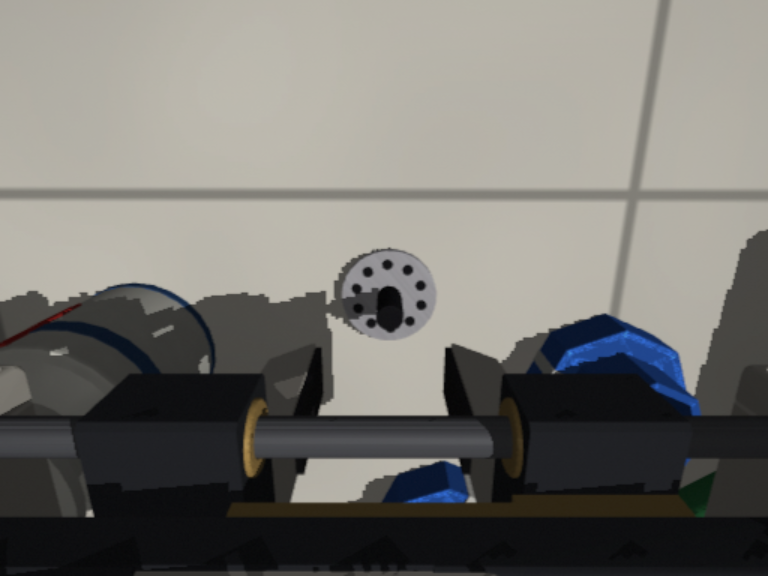

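Emit:
servo_tool(plan=[[[0.15, 0.2, -4.5], [0, 0, 0]], [[0.15, 0.2, -8], [0, 0, 0]], [[0.15, 0.2, -8.9], [0, 0, 0]], [[0.15, 0.2, -8.9], [0, 0, 0]]])

```text
clock: 5.4
position: [0.4249, 0.2807, 0.0133]
ee_rot: [0.0, 1.57, -0.001]
force: [-0.6, 0.8, 0.7]
width: 0.502
```

Emit:
servo_tool(plan=[[[0, 0, 0], [0, 0, 0]], [[0, 0, 0], [0, 0, 0]], [[0, 0, 0], [0, 0, 0]], [[0, 0, 0], [0, 0, 0]], [[0, 0, 0], [0, 0, 0]]], grip=0, squeeze=5)

```text
clock: 5.9
position: [0.4252, 0.281, 0.0139]
ee_rot: [0.001, 1.569, 0.0]
force: [-0.4, 0.1, 6.1]
width: 0.151
```

```bash
python3 - <<'E'
from h import *
p=shot('wrist','w3');o=arm.observe(); print(o['position'],o['force'],o['ft_torque'],o['width'],o['clock'])
s=shot('side')
cv2.imwrite('pics/s3.png',cv2.resize(s['frame'][60:220,130:330],None,fx=3.5,fy=3.5,interpolation=cv2.INTER_CUBIC))
E
```

```text
[0.42518402 0.28098762 0.0138707 ] [-0.57859828 -0.94493722  7.74285579] [-0.04769397  0.19136227  0.03731621] 0.14977644703246407 5.95
```

View pics/w3.png

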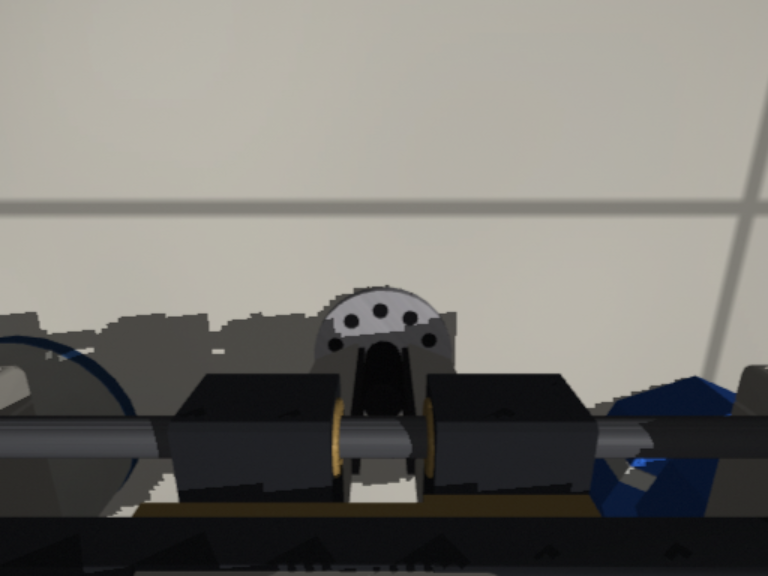

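View pics/s3.png

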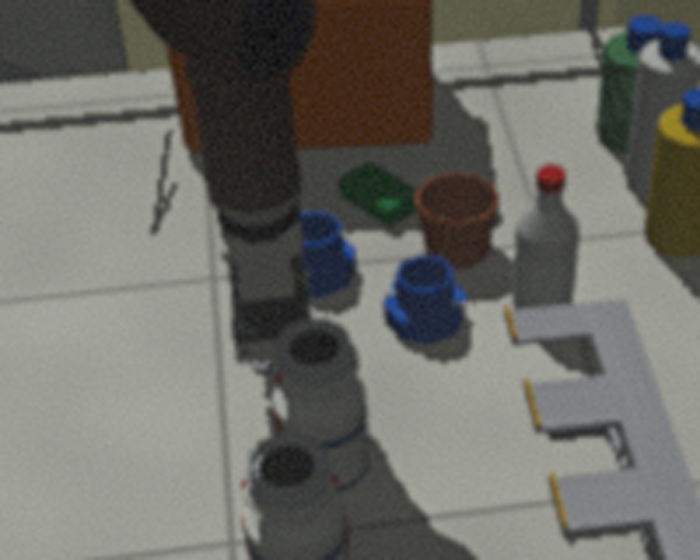

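Emit:
servo_tool(plan=[[[0, 0, 0], [0, 0, 0]], [[0, 0, 0], [0, 0, 0]], [[0, 0, 0], [0, 0, 0]]], grip=0.3)

```text
clock: 6.3
position: [0.4251, 0.2809, 0.0138]
ee_rot: [0.001, 1.569, -0.0]
force: [-0.4, -0.2, -0.0]
width: 0.297
```

Emit:
servo_tool(plan=[[[0, 0, 0.3], [0, 0, 0]], [[0, 0, 0.3], [0, 0, 0]], [[0, 0, 0.3], [0, 0, 0]]])

```text
clock: 6.6
position: [0.4252, 0.281, 0.0169]
ee_rot: [0.001, 1.569, -0.0]
force: [-0.2, -0.2, -0.5]
width: 0.3
```

Emit:
servo_tool(plan=[[[0, 0, 0], [0, 0, -9]], [[0, 0, 0], [0, 0, -18]], [[0, 0, 0], [0, 0, -27]], [[0, 0, 0], [0, 0, -36]], [[0, 0, 0], [0, 0, -45]], [[0, 0, 0], [0, 0, -54]], [[0, 0, 0], [0, 0, -63]], [[0, 0, 0], [0, 0, -72]], [[0, 0, 0], [0, 0, -81]], [[0, 0, 0], [0, 0, -90]], [[0, 0, 0], [0, 0, -90]], [[0, 0, 0], [0, 0, -90]]])

```text
clock: 7.8
position: [0.425, 0.2811, 0.0167]
ee_rot: [1.209, 1.207, -1.21]
force: [0.6, 0.7, -0.1]
width: 0.297
```

Emit:
servo_tool(plan=[[[0, 0, -0.3], [0, 0, 0]], [[0, 0, -0.3], [0, 0, 0]], [[0, 0, -0.3], [0, 0, 0]], [[0, 0, -0.3], [0, 0, 0]]], grip=0, squeeze=8)

```text
clock: 8.2
position: [0.425, 0.281, 0.0137]
ee_rot: [1.208, 1.207, -1.21]
force: [0.7, 0.4, -1.3]
width: 0.15
```

```bash
python3 - <<'E'
from h import *
p=shot('wrist','w4');o=arm.observe(); print(o['position'],o['force'],o['ee_rot'],o['joints'].round(2),o['width'],o['clock'])
E
```

```text
[0.42507002 0.28102046 0.01373385] [ 0.93128581 -0.50294208  0.41928584] [ 1.20855292  1.20733301 -1.21031895] [-1.05  0.58  0.5   2.09 -0.49  0.58 -0.2 ] 0.14955693008512805 8.25
```

View pics/w4.png

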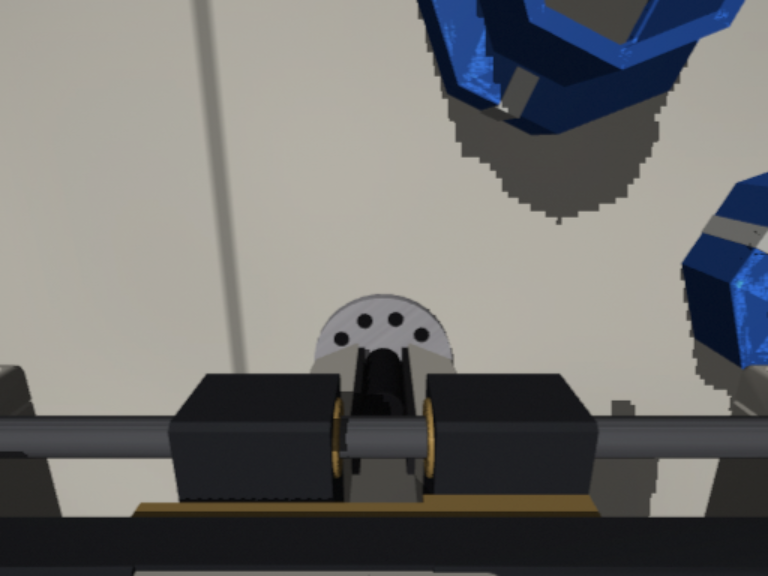

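```bash
cat >> h.py <<'E'
def circ(p,c,r,n=72):
    a=np.linspace(0,2*np.pi,n,endpoint=False)
    return np.array([proj(p,[c[0]+r*np.cos(t),c[1]+r*np.sin(t),c[2]]) for t in a])
E
python3 - <<'E'
from h import *
p=shot('wrist');o=arm.observe();X=o['position']
c=circ(p,[X[0],X[1],.007],.027)*1.5
print(c[:,0].min(),c[:,0].max(),c[:,1].min())
c=circ(p,[X[0],X[1],.003],.027)*1.5
print(c[:,0].min(),c[:,0].max(),c[:,1].min())
E
```

```text
314.8789065510677 452.3692830502756 295.1485699906689
316.28251116965293 450.9487972688982 291.8147337183921
```

Emit:
servo_tool(plan=[[[0, 0, 4], [0, 0, 0]], [[0, 0, 9], [0, 0, 0]], [[0, -2, 14], [0, 0, 0]], [[1, -4, 18], [0, 0, 0]], [[2, -8, 22], [0, 0, 0]], [[3, -12, 25], [0, 0, 0]], [[3.3, -16, 25], [0, 0, 0]], [[3.3, -19, 25], [0, 0, 0]], [[3.3, -19, 25], [0, 0, 0]], [[3.3, -19, 25], [0, 0, 0]]])

```text
clock: 9.3
position: [0.4579, 0.0907, 0.2638]
ee_rot: [1.211, 1.207, -1.211]
force: [0.3, 1.1, -0.1]
width: 0.152
```

```bash
python3 - <<'E'
from h import *
p=shot('wrist','w5');o=arm.observe(); print(o['position'],o['force'],o['ee_rot'],o['joints'].round(2),o['width'],o['clock'])
E
```

```text
[0.45783838 0.0917259  0.26366723] [-0.58910102  0.85848378 -0.7156393 ] [ 1.20860951  1.20812266 -1.20996488] [-1.02  0.15  0.83  1.93 -0.12  1.11 -0.14] 0.1518847185646115 9.35
```

View pics/w5.png

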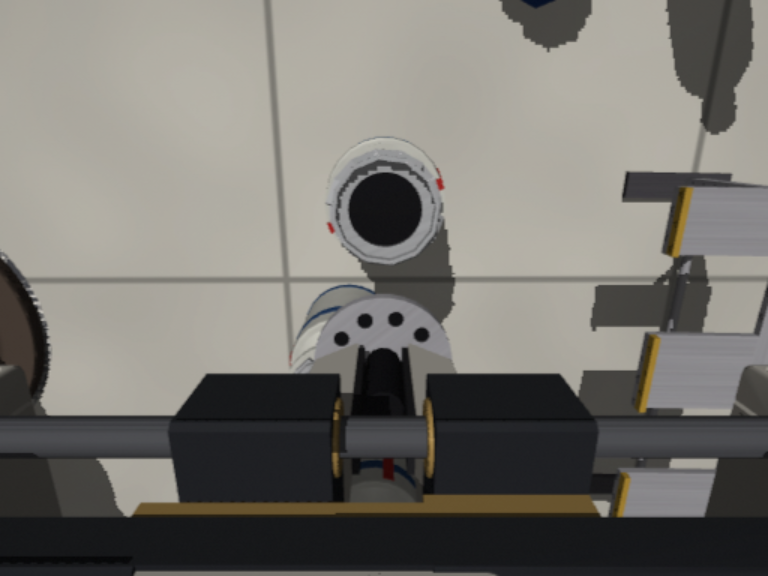

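```bash
cat >> h.py <<'E'
def hole(p,X0,z=.145,rad=.045,thr=55):
    """dark mouth centre near X0"""
    f=p['frame']; g=f.max(axis=2)
    uv=proj(p,[X0[0],X0[1],z]); r=p['fx']*rad/(p['position'][2]-z)
    m=np.zeros(g.shape,np.uint8); cv2.circle(m,tuple(int(v) for v in uv.round()),int(r),255,-1)
    b=((g<thr)&(m>0)).astype(np.uint8)
    cs,_=cv2.findContours(b,cv2.RETR_EXTERNAL,cv2.CHAIN_APPROX_NONE)
    c=max(cs,key=cv2.contourArea); c=cv2.convexHull(c)
    cc=np.array([atz(p,q[0],z)[:2] for q in c])
    (x,y),rr=cv2.minEnclosingCircle((cc*1000).astype(np.float32))
    # least squares circle
    A=np.c_[2*cc,np.ones(len(cc))]; s=np.linalg.lstsq(A,(cc**2).sum(1),rcond=None)[0]
    R=np.sqrt(s[2]+s[0]**2+s[1]**2)
    return s[:2],R,(x,y,rr)
def reds(p,X0,z=.124,rad=.055):
    f=p['frame'].astype(int); b=((f[:,:,2]>110)&(f[:,:,1]<70)&(f[:,:,0]<70)).astype(np.uint8)
    n,l,st,ce=cv2.connectedComponentsWithStats(b)
    out=[]
    for i in range(1,n):
        if st[i,4]<4: continue
        X=atz(p,ce[i],z); d=X[:2]-np.array(X0[:2])
        if np.linalg.norm(d)<rad: out.append((ce[i].round(1).tolist(),int(st[i,4]),(d*1000).round(1).tolist(),round(float(np.degrees(np.arctan2(d[1],d[0]))),1)))
    return out
E
python3 - <<'E'
from h import *
p=shot('wrist')
c=hole(p,(.4577,.1314)); print(c); 
for r in reds(p,c[0]): print(r)
cv2.imwrite('pics/c5.png',cv2.resize(p['frame'][80:190,200:320],None,fx=6,fy=5.4,interpolation=cv2.INTER_NEAREST))
E
```

```text
(array([0.45854198, 0.13376102]), np.float64(0.021418922355261442), (458.6005554199219, 133.802734375, 21.624420166015625))
([293.2, 123.2], 20, [34.7, 13.5], 21.2)
([220.5, 152.5], 12, [-34.8, -14.4], -157.5)
```

View pics/c5.png

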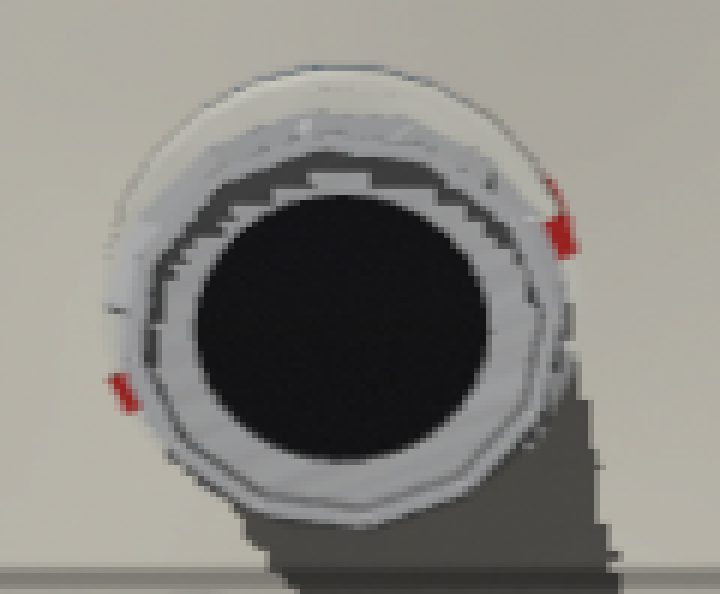

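Emit:
servo_tool(plan=[[[0.07, 3.0, -3], [0, 0, 0]], [[0.07, 4.2, -5], [0, 0, 0]], [[0.07, 4.2, -7], [0, 0, 0]], [[0.07, 4.2, -8.4], [0, 0, 0]], [[0.07, 4.2, -8.4], [0, 0, 0]], [[0.07, 4.2, -8.4], [0, 0, 0]]])

```text
clock: 10.0
position: [0.4585, 0.1349, 0.1796]
ee_rot: [1.206, 1.209, -1.209]
force: [0.5, 0.2, 0.3]
width: 0.146
```

```bash
python3 - <<'E'
from h import *
p=shot('wrist','w6');o=arm.observe(); print(o['position'],o['force'],o['ee_rot'],o['joints'].round(2),o['width'],o['clock'])
im=cv2.resize(p['frame'],(768,576))
for c,r,col in [((.4585,.1337,.151),.0285,(0,255,0)),((.4585,.1337,.151),.035,(0,255,255)),((o['position'][0],o['position'][1],o['position'][2]-.0137+.007),.027,(255,0,255))]:
    cv2.polylines(im,[(circ(p,c,r)*1.5).round().astype(np.int32)],True,col,1)
cv2.imwrite('pics/w6o.png',im)
E
```

```text
[0.45884149 0.13476858 0.18000501] [0.45461025 1.09797309 0.20006282] [ 1.20691359  1.20850111 -1.20851383] [-1.01  0.29  0.77  2.03 -0.25  0.92 -0.11] 0.14864346881765184 10.05
```

View pics/w6o.png

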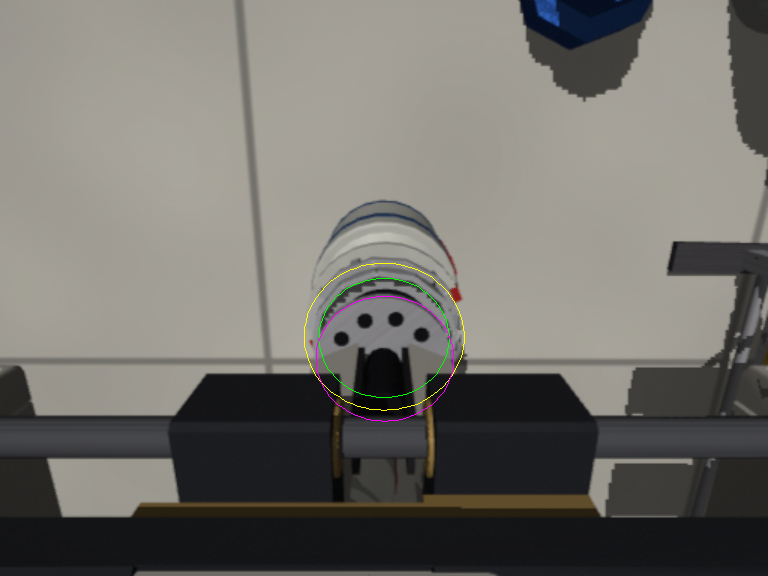

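View pics/w6.png

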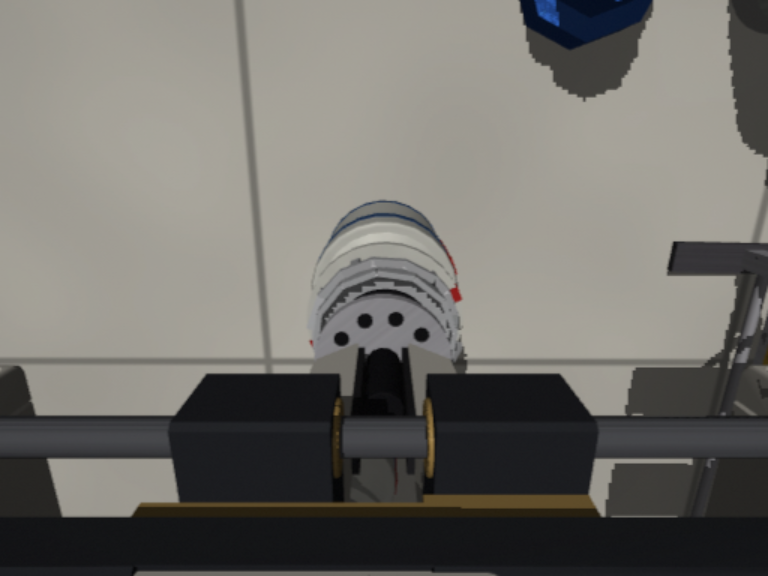

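Emit:
servo_tool(plan=[[[-0.03, -0.1, -0.5], [0, 0, 0]], [[-0.03, -0.1, -1.0], [0, 0, 0]], [[-0.03, -0.1, -1.3], [0, 0, 0]], [[-0.03, -0.1, -1.3], [0, 0, 0]], [[-0.03, -0.1, -1.3], [0, 0, 0]]])

```text
clock: 10.55
position: [0.4586, 0.1337, 0.167]
ee_rot: [1.207, 1.208, -1.209]
force: [0.6, 0.5, -1.0]
width: 0.147
```

Emit:
servo_tool(plan=[[[0, 0, -0.3], [0, 0, 0]], [[0, 0, -0.5], [0, 0, 0]], [[0, 0, -0.7], [0, 0, 0]], [[0, 0, -0.8], [0, 0, 0]], [[0, 0, -0.8], [0, 0, 0]]])

```text
clock: 11.05
position: [0.4584, 0.1336, 0.1589]
ee_rot: [1.207, 1.208, -1.209]
force: [0.5, 0.2, -1.1]
width: 0.149
```

Emit:
servo_tool(plan=[[[0, 0, 0], [0, 0, 0]], [[0, 0, 0], [0, 0, 0]], [[0, 0, 1], [0, 0, 0]], [[0, 0, 5], [0, 0, 0]], [[0, -4, 9], [0, 0, 0]], [[0, -6, 9], [0, 0, 0]], [[0, -6, 9], [0, 0, 0]]], grip=0.4)

```text
clock: 11.75
position: [0.4594, 0.0702, 0.2512]
ee_rot: [1.213, 1.205, -1.209]
force: [-0.4, 0.0, 0.5]
width: 0.399
```

```bash
python3 - <<'E'
from h import *
p=shot('wrist','w7');o=arm.observe(); print(o['position'],o['force'],o['joints'].round(2),o['width'],o['clock'])
cv2.imwrite('pics/c7.png',cv2.resize(p['frame'][40:200,190:340],None,fx=4,fy=3.7,interpolation=cv2.INTER_CUBIC))
E
```

```text
[0.45891538 0.07232868 0.25017686] [0.37677579 0.54333293 0.65488111] [-0.99  0.17  0.84  1.96 -0.14  1.07 -0.09] 0.39955533737073023 11.8
```

View pics/w7.png

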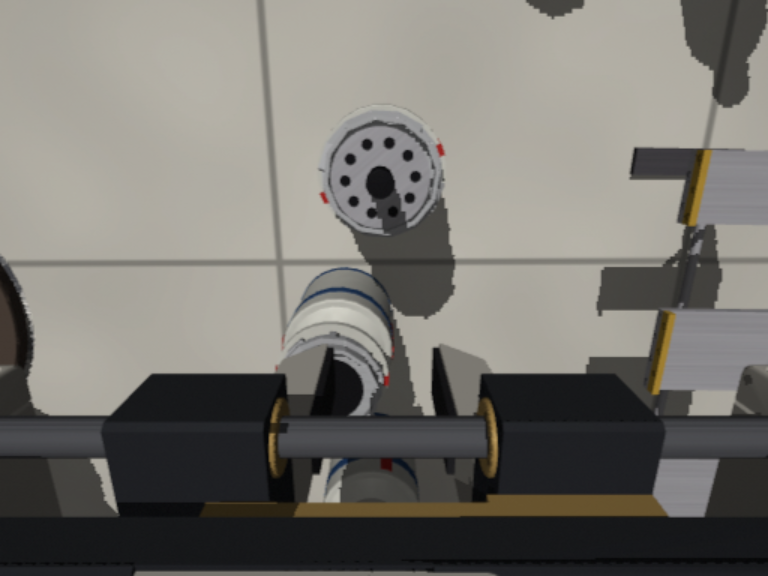

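View pics/c7.png

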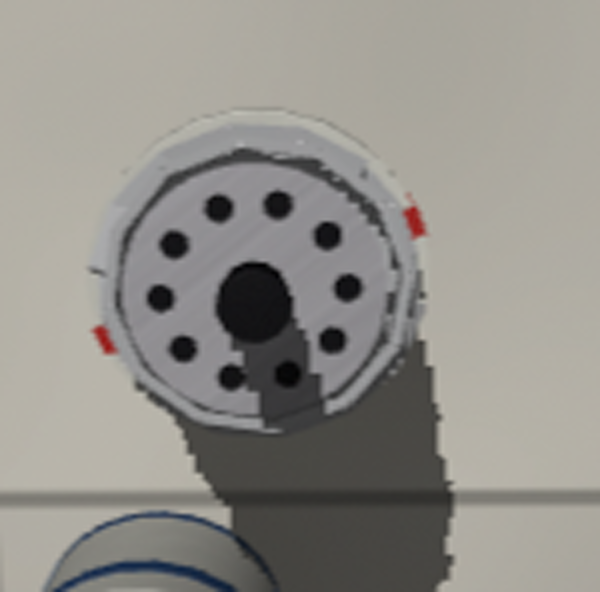

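Emit:
servo_tool(plan=[[[4, 5, 0], [0, 0, 0]], [[8, 10, 0], [0, 0, 0]], [[12.2, 15, 0], [0, 0, 0]], [[12.2, 18.5, 0], [0, 0, 0]], [[12.2, 18.5, 0], [0, 0, 0]], [[12.2, 18.5, 0], [0, 0, 0]], [[12.2, 18.5, 0], [0, 0, 0]], [[12.2, 18.5, 0], [0, 0, 0]]], grip=0.85)

```text
clock: 12.6
position: [0.5805, 0.2564, 0.2501]
ee_rot: [1.211, 1.206, -1.211]
force: [-0.6, 0.1, -0.3]
width: 0.847
```

```bash
python3 - <<'E'
from h import *
p=shot('wrist','w8');o=arm.observe(); print(o['position'],o['force'],o['joints'].round(2),o['width'],o['clock'])
E
```

```text
[0.58058549 0.25615673 0.25033822] [ 0.42627649 -0.36334278  0.32968068] [-0.99  0.5   0.75  1.56 -0.36  1.22 -0.17] 0.8530921390747218 12.65
```

View pics/w8.png

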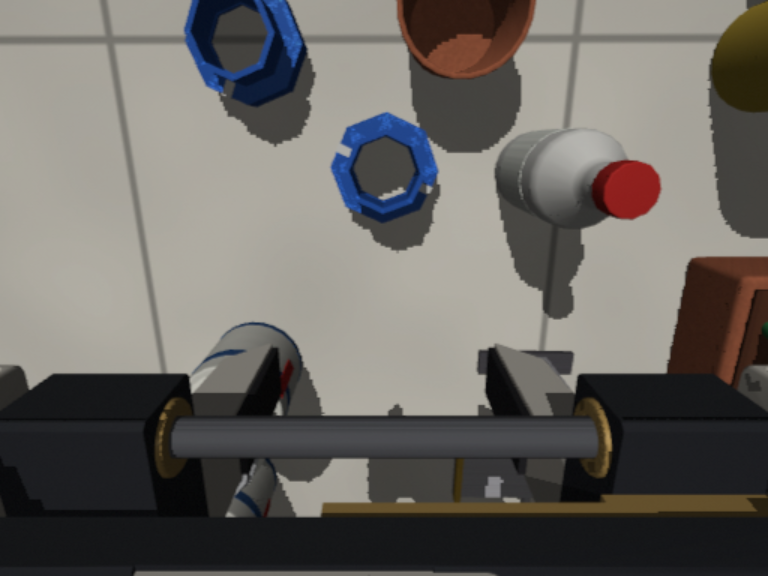

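```bash
python3 - <<'E'
from h import *
p=shot('wrist')
cv2.imwrite('pics/c8.png',cv2.resize(p['frame'][65:160,210:305],(760,590),interpolation=cv2.INTER_NEAREST))
for uv in [(343,152),(430,190)]: print(atz(p,np.array(uv)/1.5,.026))
E
```

```text
[0.5491008  0.32970089 0.026     ]
[0.61877112 0.29995496 0.026     ]
```

View pics/c8.png

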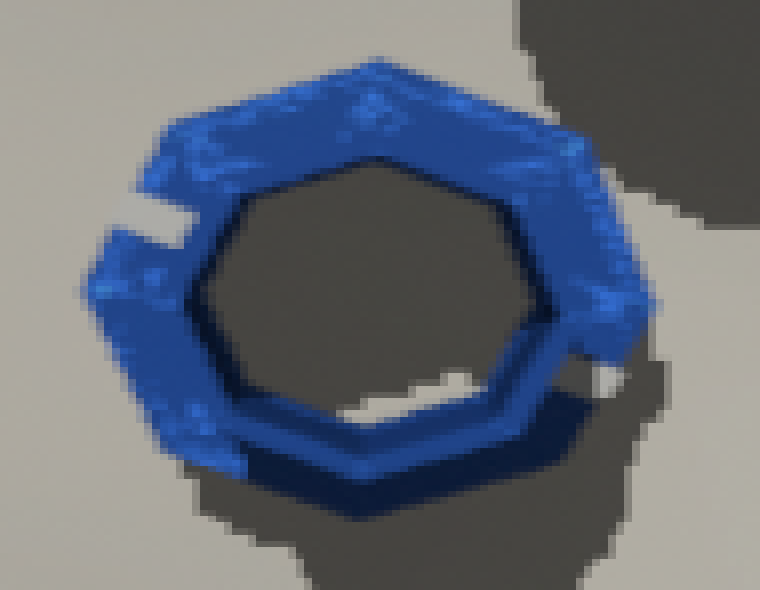

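```bash
python3 - <<'E'
from h import *
p=shot('wrist')
a=atz(p,(229.4,99.9),.026);b=atz(p,(283.7,124.9),.026);print(a,b,(a+b)/2,np.degrees(np.arctan2(b[1]-a[1],b[0]-a[0])))
# collar top inner vertices
V=[(375,160),(503,205),(548,310),(240,205),(192,300)]
vv=[((u/8+210),(v*95/590+65)) for u,v in V]
W=np.array([atz(p,q,.060)[:2] for q in vv]); print(W)
A=np.c_[2*W,np.ones(len(W))]; s=np.linalg.lstsq(A,(W**2).sum(1),rcond=None)[0];print('ctr',s[:2],np.sqrt(s[2]+s[0]**2+s[1]**2), 'expect R',.024/np.cos(np.pi/8))
sp=atz(p,np.array((627,190))/1.5,.17); print('spray',sp); tub=None
c=s[:2]; d=sp[:2]-c
for psi in (-68,-23,22,67): 
    u=np.array([np.cos(np.radians(psi)),np.sin(np.radians(psi))]);n=np.array([-u[1],u[0]]); print(psi,(d@u*1000).round(),(d@n*1000).round())
E
```

```text
[0.55013268 0.331447   0.026     ] [0.61525588 0.30217456 0.026     ] [0.58269428 0.31681078 0.026     ] -24.20359722154003
[[0.58252159 0.34137363]
 [0.59977043 0.33390122]
 [0.60619682 0.31615884]
 [0.56431516 0.33399902]
 [0.55746898 0.31800637]]
ctr [0.5818889  0.31708228] 0.024400911536078207 expect R 0.025977412807017455
spray [0.70414116 0.31424904 0.17      ]
-68 48.0 112.0
-23 114.0 45.0
22 112.0 -48.0
67 45.0 -114.0
```

Emit:
servo_tool(plan=[[[0.1, 2, 0], [0, 0, 9]], [[0.1, 4, 0], [0, 0, 18]], [[0.1, 6, 0], [0, 0, 27]], [[0.1, 6.1, 0], [0, 0, 36]], [[0.1, 6.1, 0], [0, 0, 45]], [[0.1, 6.1, 0], [0, 0, 54]], [[0.1, 6.1, 0], [0, 0, 63]], [[0.1, 6.1, 0], [0, 0, 72]], [[0.1, 6.1, 0], [0, 0, 81]], [[0.1, 6.1, -2], [0, 0, 90]], [[0.1, 6.1, -4], [0, 0, 99]], [[0.1, 6.1, -6], [0, 0, 108]]], grip=0.8)

```text
clock: 13.95
position: [0.5818, 0.3167, 0.1905]
ee_rot: [-0.181, 1.563, 0.185]
force: [0.6, -0.1, -0.1]
width: 0.802
```

```bash
python3 - <<'E'
from h import *
p=shot('wrist','w9');o=arm.observe();R=toolR(); print(o['position'],R.round(3).tolist(),'psi',np.degrees(np.arctan2(R[1,1],R[0,1])),o['joints'].round(2),o['width'],o['clock'])
E
```

```text
[0.58027094 0.31569724 0.18682225] [[-0.004, -0.24, 0.971], [-0.001, 0.971, 0.24], [-1.0, 0.0, -0.004]] psi 103.86472409425757 [-0.75  0.53  0.27  1.54 -0.16  1.09  1.37] 0.7968091114858769 14.0
```

View pics/w9.png

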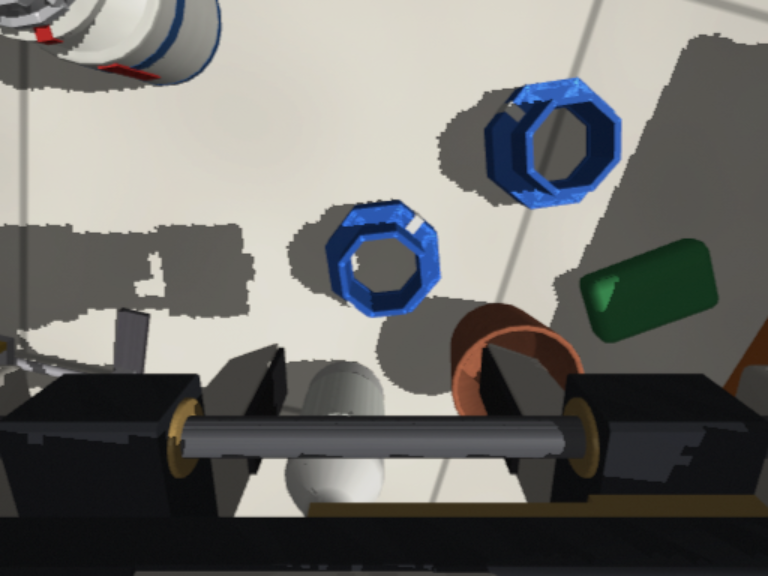

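Emit:
servo_tool(plan=[[[0.17, 0.13, -3], [0, 0, 7.6]], [[0.17, 0.13, -7], [0, 0, 7.6]], [[0.17, 0.13, -10], [0, 0, 7.6]], [[0.17, 0.13, -13], [0, 0, 7.6]], [[0.17, 0.13, -15], [0, 0, 7.6]], [[0.17, 0.13, -15.6], [0, 0, 7.6]], [[0.17, 0.13, -15.6], [0, 0, 7.6]], [[0.17, 0.13, -15.6], [0, 0, 7.6]]])

```text
clock: 14.8
position: [0.5829, 0.3173, 0.0323]
ee_rot: [-0.293, 1.553, 0.293]
force: [-0.1, 0.0, 0.6]
width: 0.804
```

Emit:
servo_tool(plan=[[[0, 0, 0], [0, 0, 0]], [[0, 0, 0], [0, 0, 0]], [[0, 0, 0], [0, 0, 0]], [[0, 0, 0], [0, 0, 0]]], grip=0.3, squeeze=10)

```text
clock: 15.2
position: [0.5834, 0.3176, 0.0334]
ee_rot: [-0.292, 1.552, 0.293]
force: [-0.3, -0.5, 6.8]
width: 0.612
```

```bash
python3 - <<'E'
from h import *
p=shot('wrist','w10');o=arm.observe();R=toolR(); print(o['position'],'psi',np.degrees(np.arctan2(R[1,1],R[0,1])),o['force'],o['width'],o['clock'])
E
```

```text
[0.58342468 0.31757476 0.03336893] psi 111.38350104170378 [-0.81881191 -0.43294588  6.98906479] 0.6113480587548815 15.25
```

View pics/w10.png

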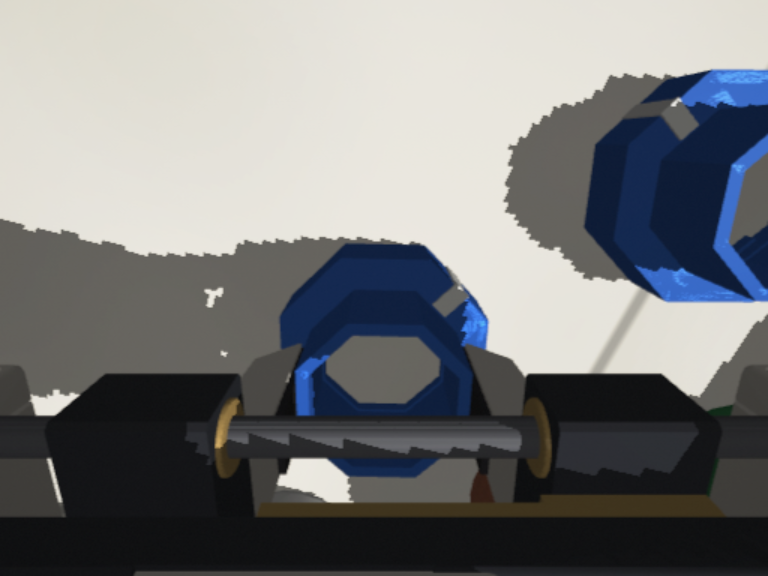

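```bash
python3 - <<'E'
from h import *
p=shot('wrist')
o=arm.observe();R=toolR()
# inner collar at bottom edge z? test both levels
for z in (0.060,0.026,0.0):
  for uv in [(345,338),(420,337),(440,367),(418,402),(345,404),(327,372),(383,370)]:
    X=atz(p,np.array(uv)/1.5,z); d=R.T@(X-o['position']); print(z,uv,(d[1:]*1000).round(1))
E
```

```text
0.06 (345, 338) [-11.7 -25.1]
0.06 (420, 337) [ 11.4 -25.5]
0.06 (440, 367) [ 17.9 -15.2]
0.06 (418, 402) [11.3 -2.7]
0.06 (345, 404) [-12.3  -2. ]
0.06 (327, 372) [-17.7 -13.5]
0.06 (383, 370) [ -0.  -14.2]
0.026 (345, 338) [-14.7 -10.2]
0.026 (420, 337) [ 14.4 -10.7]
0.026 (440, 367) [22.6  2.2]
0.026 (418, 402) [14.3 18. ]
0.026 (345, 404) [-15.4  18.9]
0.026 (327, 372) [-22.2   4.4]
0.026 (383, 370) [0.  3.5]
0.0 (345, 338) [-17.    1.1]
0.0 (420, 337) [16.6  0.7]
0.0 (440, 367) [26.2 15.6]
0.0 (418, 402) [16.5 33.8]
0.0 (345, 404) [-17.8  34.8]
0.0 (327, 372) [-25.7  18.1]
0.0 (383, 370) [ 0.1 17.1]
```

Emit:
servo_tool(plan=[[[0, 0, 4], [0, 0, 0]], [[0, 0, 9], [0, 0, 0]], [[0, 0, 14], [0, 0, 8]], [[-2, -3, 18], [0, 0, 16]], [[-4, -6, 22], [0, 0, 24]], [[-6, -9, 23.7], [0, 0, 32]], [[-8, -11, 23.7], [0, 0, 40]], [[-10.5, -13.7, 23.7], [0, 0, 45.4]], [[-10.5, -13.7, 23.7], [0, 0, 45.4]], [[-10.5, -13.7, 23.7], [0, 0, 45.4]], [[-10.5, -13.7, 23.7], [0, 0, 45.4]]], squeeze=15)

```text
clock: 16.4
position: [0.4788, 0.1813, 0.2705]
ee_rot: [-0.905, 1.375, 0.906]
force: [-0.1, 1.0, -0.8]
width: 0.605
```

```bash
cat >> h.py <<'E'
def st():
    o=arm.observe();R=toolR(); print('pos',o['position'].round(4),'psi',round(float(np.degrees(np.arctan2(R[1,1],R[0,1]))),2),'tilt',(np.degrees(R[:2,0])).round(2),'F',o['force'].round(1),'q',o['joints'].round(2),'w',round(float(o['width']),3),'t',round(float(o['clock']),2))
    return o,R
E
python3 - <<'E'
from h import *
p=shot('wrist','w11');st()
c=(.4586,.1337)
for r in reds(p,c): print(r)
E
```

```text
pos [0.4789 0.1814 0.2703] psi 156.79 tilt [-0.06 -0.  ] F [ 0.1  0.8 -1.2] q [-0.54  0.21  0.09  1.78 -0.02  1.15  2.29] w 0.607 t 16.45
([282.5, 100.6], 21, [-34.5, -12.9], -159.6)
([227.4, 154.7], 7, [34.9, 13.6], 21.2)
```

View pics/w11.png

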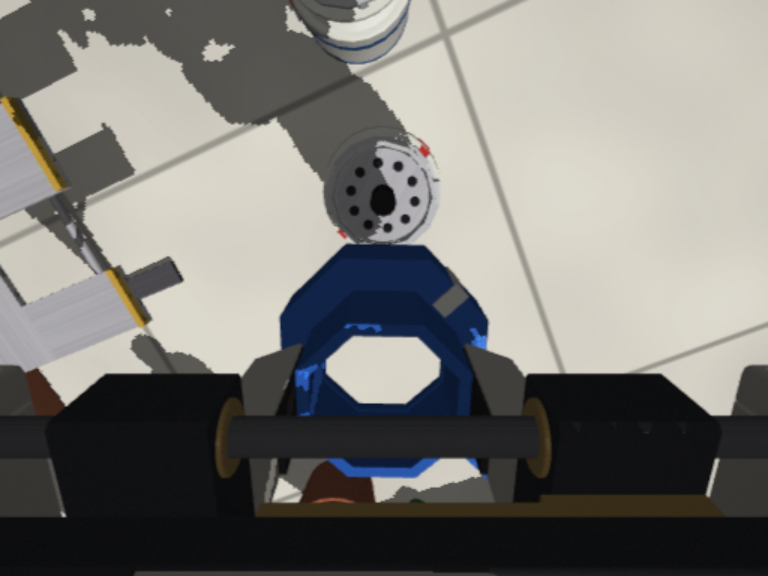

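Emit:
servo_tool(plan=[[[-1.98, -4.65, 0], [0, 0, 0]], [[-1.98, -4.65, -1], [0, 0, 0]], [[-1.98, -4.65, -4], [0, 0, 0]], [[-1.98, -4.65, -7], [0, 0, 0]], [[-1.98, -4.65, -8.5], [0, 0, 0]], [[-1.98, -4.65, -8.5], [0, 0, 0]], [[-1.98, -4.65, -8.5], [0, 0, 0]]])

```text
clock: 17.15
position: [0.4595, 0.1353, 0.1854]
ee_rot: [-0.906, 1.375, 0.906]
force: [0.7, 0.4, -0.1]
width: 0.612
```

```bash
python3 - <<'E'
from h import *
p=shot('wrist','w12');st()
E
```

```text
pos [0.4598 0.1354 0.1859] psi 156.79 tilt [-0.02  0.01] F [ 0.8 -0.4 -1. ] q [-0.48  0.24  0.1   1.98 -0.03  0.92  2.37] w 0.608 t 17.2
```

View pics/w12.png

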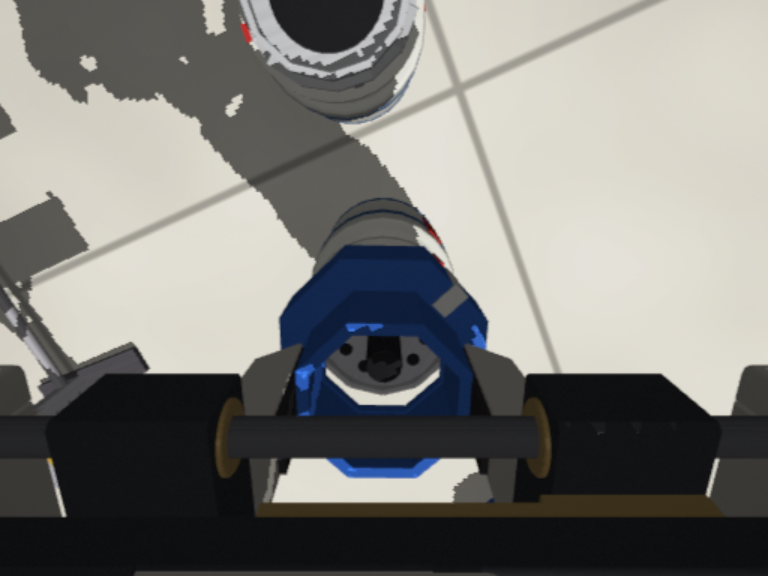

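Emit:
servo_tool(plan=[[[-0.07, -0.05, -0.3], [0, 0, 0]], [[-0.07, -0.05, -0.7], [0, 0, 0]], [[-0.07, -0.05, -1.1], [0, 0, 0]], [[-0.07, -0.05, -1.4], [0, 0, 0]], [[-0.07, -0.05, -1.7], [0, 0, 0]], [[-0.07, -0.05, -1.75], [0, 0, 0]], [[-0.07, -0.05, -1.75], [0, 0, 0]]])

```text
clock: 17.9
position: [0.459, 0.1349, 0.1683]
ee_rot: [-0.906, 1.375, 0.906]
force: [-1.6, -0.7, -1.0]
width: 0.614
```

Emit:
servo_tool(plan=[[[0.01, -0.01, -0.03], [0, 0, -8]], [[0.02, -0.03, -0.03], [0, 0, -16]], [[0.03, -0.04, -0.07], [0, 0, -24]], [[0.04, -0.06, -0.15], [0, 0, -32]], [[0.05, -0.07, -0.23], [0, 0, -40]], [[0.06, -0.09, -0.31], [0, 0, -48]], [[0.07, -0.1, -0.39], [0, 0, -56]], [[0.08, -0.12, -0.43], [0, 0, -64]], [[0.08, -0.12, -0.43], [0, 0, -64]]], squeeze=30)

```text
clock: 18.8
position: [0.4598, 0.1338, 0.164]
ee_rot: [-0.036, 1.571, 0.037]
force: [0.0, -0.5, -0.9]
width: 0.609
```

```bash
python3 - <<'E'
from h import *
p=shot('wrist','w13');o,R=st();print(o['ft_torque'])
E
```

```text
pos [0.4599 0.1338 0.1641] psi 92.97 tilt [0.   0.03] F [ 0.3  0.1 -1.3] q [-0.65  0.27  0.31  2.02 -0.11  0.87  1.35] w 0.609 t 18.85
[ 0.07817969 -0.02562649  0.00266213]
```

View pics/w13.png

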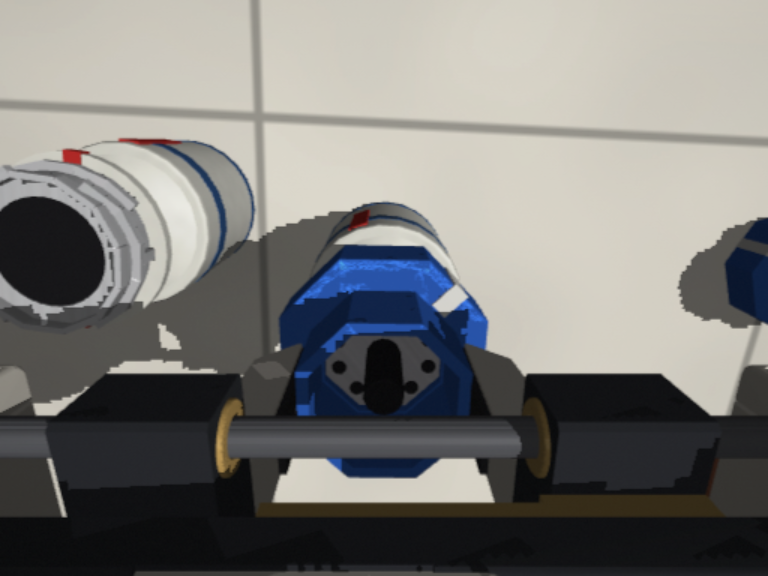

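Emit:
servo_tool(plan=[[[0, -0.01, 0], [0, 0, -5]], [[0, -0.02, 0], [0, 0, -10]], [[0, -0.03, 0], [0, 0, -14]], [[0, -0.03, 0], [0, 0, -18]], [[0, -0.03, 0], [0, 0, -18]]])

```text
clock: 19.35
position: [0.4599, 0.1335, 0.1642]
ee_rot: [0.204, 1.561, -0.203]
force: [-0.2, 0.7, -0.3]
width: 0.605
```

```bash
python3 - <<'E'
from h import *
p=shot('wrist','w14');o,R=st();print(o['ft_torque'])
E
```

```text
pos [0.4599 0.1335 0.1641] psi 75.23 tilt [0.01 0.03] F [-0.1  1.  -0.6] q [-0.7   0.27  0.38  2.02 -0.13  0.87  1.06] w 0.607 t 19.4
[-0.0087352   0.00806124 -0.04228648]
```

View pics/w14.png

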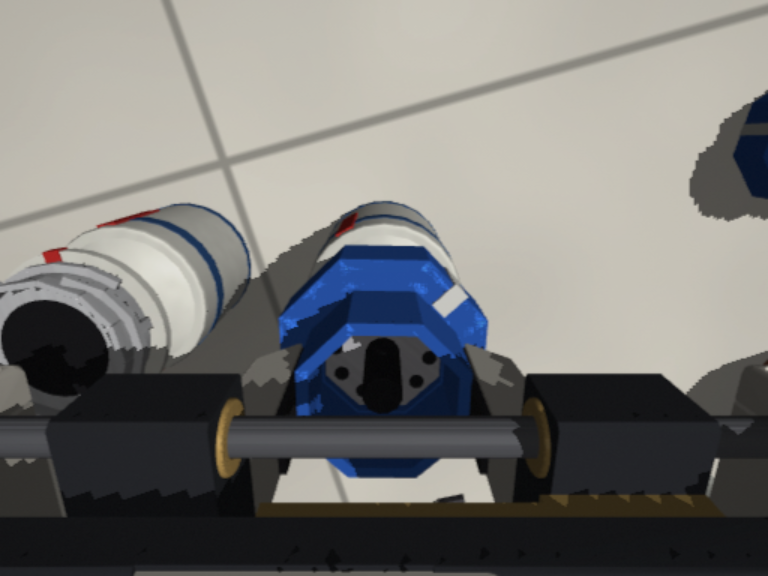

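```bash
python3 - <<'E'
from h import *
from scipy.optimize import brentq
p=shot('wrist')
f=p['frame'].astype(int); b=((f[:,:,2]>90)&(f[:,:,1]<60)&(f[:,:,0]<60)).astype(np.uint8)
n,l,s,ce=cv2.connectedComponentsWithStats(b)
for i in range(1,n):
    if s[i,4]>8: print(ce[i],s[i,4])
c=np.array([.4586,.1337])
def ang(uv):
    for z in np.arange(.02,.09,.002):
        X=atz(p,uv,z); d=X[:2]-c; print(round(z,3),np.linalg.norm(d).round(4),np.degrees(np.arctan2(d[1],d[0])).round(1),end=' | ')
ang(np.array((345,224))/1.5)
p=arm.get_image('top')
cv2.imwrite('pics/t14.png',cv2.resize(p['frame'][190:260,200:300],(800,560),interpolation=cv2.INTER_CUBIC))
E
```

```text
[ 85.32835821 145.04477612] 67
[229.76923077 153.11538462] 26
[ 34.88095238 169.63095238] 84
0.02 0.0388 -154.9 | 0.022 0.039 -155.4 | 0.024 0.0392 -155.9 | 0.026 0.0393 -156.4 | 0.028 0.0395 -156.9 | 0.03 0.0397 -157.3 | 0.032 0.0398 -157.8 | 0.034 0.04 -158.3 | 0.036 0.0402 -158.8 | 0.038 0.0404 -159.3 | 0.04 0.0406 -159.7 | 0.042 0.0407 -160.2 | 0.044 0.0409 -160.7 | 0.046 0.0411 -161.1 | 0.048 0.0413 -161.6 | 0.05 0.0415 -162.0 | 0.052 0.0417 -162.4 | 0.054 0.0419 -162.9 | 0.056 0.0421 -163.3 | 0.058 0.0423 -163.8 | 0.06 0.0425 -164.2 | 0.062 0.0428 -164.6 | 0.064 0.043 -165.0 | 0.066 0.0432 -165.4 | 0.068 0.0434 -165.8 | 0.07 0.0436 -166.2 | 0.072 0.0438 -166.6 | 0.074 0.0441 -167.0 | 0.076 0.0443 -167.4 | 0.078 0.0445 -167.8 | 0.08 0.0448 -168.2 | 0.082 0.045 -168.6 | 0.084 0.0452 -169.0 | 0.086 0.0455 -169.3 | 0.088 0.0457 -169.7 |
```

Emit:
servo_tool(plan=[[[0, 0, 1], [0, 0, 0]], [[0, 0, 2.5], [0, 0, 0]], [[0, 0, 4.5], [0, 0, 0]], [[1, -1, 5], [0, 0, 0]], [[3, -2.5, 5], [0, 0, 0]], [[5, -4.5, 5], [0, 0, 0]], [[6, -5.7, 5], [0, 0, 0]], [[6, -5.7, 5], [0, 0, 0]], [[6, -5.7, 5], [0, 0, 0]]], squeeze=45)

```text
clock: 20.4
position: [0.5193, 0.0763, 0.214]
ee_rot: [0.203, 1.562, -0.203]
force: [-0.5, -0.4, -4.7]
width: 0.606
```

```bash
python3 - <<'E'
from h import *
p=shot('wrist','w15');o,R=st();print(o['ft_torque'])
s=shot('side','s15')
E
```

```text
pos [0.519  0.0769 0.214 ] psi 75.25 tilt [-0.08  0.04] F [ 0.3  0.7 -6.1] q [-0.58  0.29  0.43  1.86 -0.14  1.02  1.22] w 0.608 t 20.45
[ 0.03643284  0.05169226 -0.0020403 ]
```

View pics/w15.png

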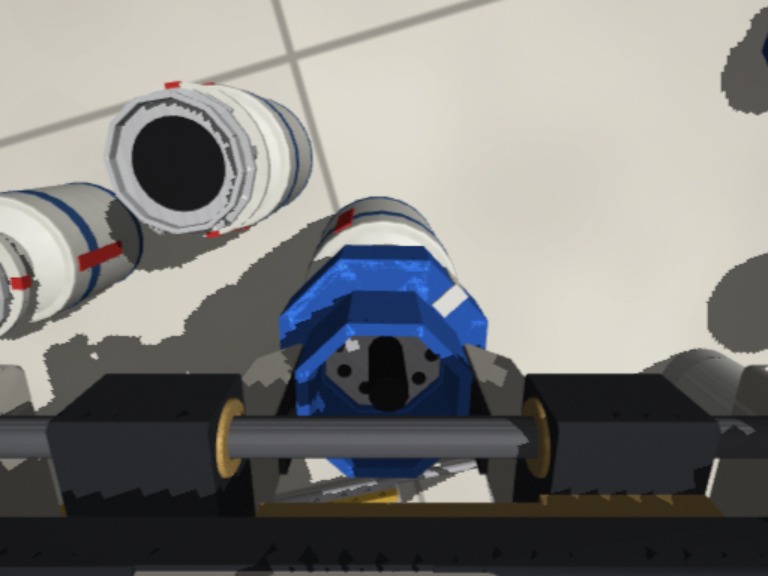

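View pics/s15.png

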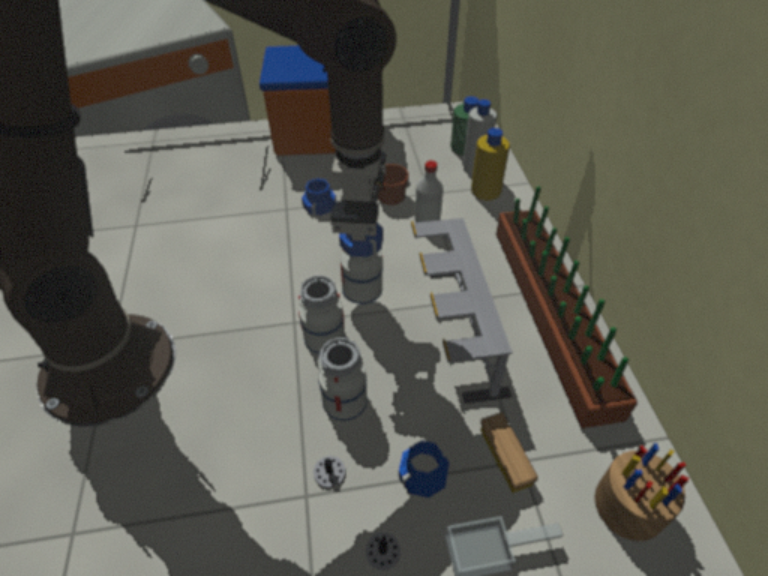

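```bash
cat >> h.py <<'E'
def vcam(pos,rv):
    """virtual wrist camera for given tool pose"""
    R=cv2.Rodrigues(np.array(rv,float))[0]
    Rc=np.array([[0.001,-0.302,0.953],[1,.001,-.001],[0,.953,.302]])
    return dict(fx=309.427,fy=309.427,cx=255.048,cy=192.355,position=np.array(pos)+R@np.array([-.15837,-.0003,-.08256]),rotation=cv2.Rodrigues(R@Rc)[0].ravel())
E
python3 - <<'E'
from h import *
p=vcam([.5339,.00197,.40249],[0,1.571,.002])
k=512/796
print('w1 front top of lip edge ~')
for u in [(228,345),(285,346),(342,349),(398,349),(456,350),(512,349)]: print(u,atz(p,np.array(u)*k,.156).round(4))
p=vcam([.45784,.09173,.26367],[1.2086,1.2081,-1.20996])
print('w5')
for u in [(690,187),(670,255),(657,334),(640,410),(625,470)]: print(u,atz(p,np.array(u)/1.5,.156).round(4))
t=arm.get_image('top')
cv2.imwrite('pics/track.png',cv2.resize(t['frame'][130:185,215:345],(780,330),interpolation=cv2.INTER_CUBIC))
E
```

```text
w1 front top of lip edge ~
(228, 345) [ 0.6237 -0.1517  0.156 ]
(285, 346) [ 0.6246 -0.0999  0.156 ]
(342, 349) [ 0.6275 -0.0481  0.156 ]
(398, 349) [0.6274 0.0031 0.156 ]
(456, 350) [0.6283 0.056  0.156 ]
(512, 349) [0.6272 0.1071 0.156 ]
w5
(690, 187) [0.63   0.1498 0.156 ]
(670, 255) [0.6261 0.1106 0.156 ]
(657, 334) [0.6275 0.0603 0.156 ]
(640, 410) [0.626  0.0064 0.156 ]
(625, 470) [ 0.6236 -0.0408  0.156 ]
```

View pics/track.png

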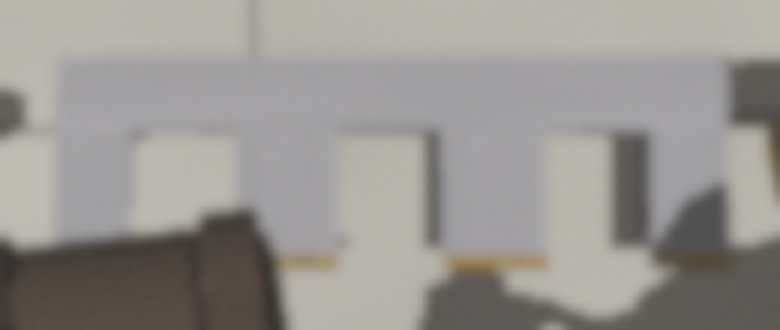

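Emit:
servo_tool(plan=[[[0, 0, 0.3], [0, 0, -8.5]], [[0, 0, 0.3], [0, 0, -17]], [[0, 0, 0.3], [0, 0, -25.5]], [[0, 0, 0.3], [0, 0, -34]], [[0, 0, 0.3], [0, 0, -42.5]], [[0, 0, 0.3], [0, 0, -51]], [[0, 0, 0.3], [0, 0, -59.5]], [[0, 0, 0.3], [0, 0, -68]], [[0, 0, 0.3], [0, 0, -76.5]], [[0, 0, 0.3], [0, 0, -85]], [[0, 0, 0.3], [0, 0, -93.5]], [[0, 0, 0.3], [0, 0, -102]]])

```text
clock: 21.75
position: [0.5186, 0.0783, 0.2171]
ee_rot: [1.548, 0.949, -1.546]
force: [0.5, -0.1, -5.6]
width: 0.609
```

Emit:
servo_tool(plan=[[[0, 0, 0], [0, 0, -8.5]], [[0, 0, 0], [0, 0, -17]], [[0, 0, 0], [0, 0, -25.5]], [[0, 0, 0], [0, 0, -34]], [[0, 0, 0], [0, 0, -42.5]], [[0, 0, 0], [0, 0, -51]], [[0, 0, 0], [0, 0, -59.5]], [[0, 0, 0], [0, 0, -63]], [[0, 0, 0], [0, 0, -63]]])

```text
clock: 22.65
position: [0.5181, 0.0794, 0.2169]
ee_rot: [2.221, 0.002, -2.22]
force: [-0.4, 0.2, -6.3]
width: 0.606
```

```bash
python3 - <<'E'
from h import *
p=shot('wrist','w16');o,R=st()
E
```

```text
pos [0.5182 0.0792 0.2169] psi -89.77 tilt [0.05 0.02] F [-0.1 -0.2 -6.4] q [-1.06  0.45  1.14  1.89 -0.46  1.1  -1.31] w 0.606 t 22.7
```

View pics/w16.png

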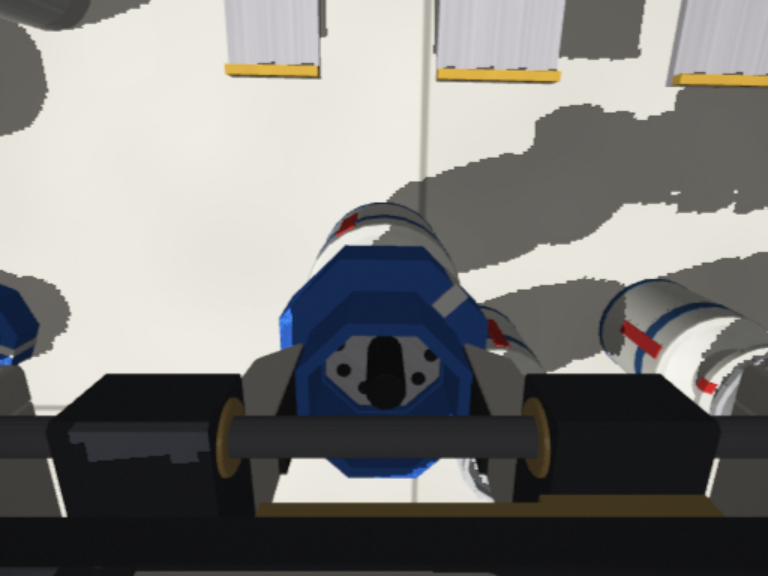

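```bash
cat >> h.py <<'E'
def lips(p):
    h=cv2.cvtColor(p['frame'],cv2.COLOR_BGR2HSV); m=((h[:,:,0]>15)&(h[:,:,0]<32)&(h[:,:,1]>150)&(h[:,:,2]>100)).astype(np.uint8); m[230:]=0
    n,l,s,c=cv2.connectedComponentsWithStats(m); out=[]
    for i in range(1,n):
        if s[i,4]<25: continue
        x,y,w,hh,a=s[i]; e=[]
        for cc in (x,x+w-1):
            rr=np.where(l[:,min(max(cc+(2 if cc==x else -2),0),511)]==i)[0]
            if len(rr)==0: continue
            # front edge top: rows
            uv=(cc if cc==x else cc+1, rr.max()+1); e.append(((int(uv[0]),int(rr.min()),int(uv[1])),atz(p,(uv[0]-.5,rr.min()-.5),.156).round(4).tolist(),atz(p,(uv[0]-.5,uv[1]-.5),.156).round(4).tolist()))
        out.append(e)
    return out
E
python3 - <<'E'
from h import *
p=shot('wrist')
for e in lips(p):
    for k in e: print(k)
E
```

```text
((150, 43, 49), [0.6315, 0.1473, 0.156], [0.628, 0.1477, 0.156])
((212, 44, 51), [0.6311, 0.1074, 0.156], [0.627, 0.1076, 0.156])
((292, 46, 53), [0.6302, 0.0557, 0.156], [0.626, 0.0556, 0.156])
((374, 48, 54), [0.6292, 0.0026, 0.156], [0.6257, 0.0022, 0.156])
((448, 51, 57), [0.6277, -0.0457, 0.156], [0.6241, -0.0464, 0.156])
((512, 51, 58), [0.6279, -0.0872, 0.156], [0.6237, -0.0883, 0.156])
```

Emit:
servo_tool(plan=[[[1.5, 0.18, -0.8], [0, 0, 0]], [[3, 0.18, -0.8], [0, 0, 0]], [[4, 0.18, -0.8], [0, 0, 0]], [[4, 0.18, -0.8], [0, 0, 0]]])

```text
clock: 23.15
position: [0.5594, 0.0807, 0.2092]
ee_rot: [2.221, 0.006, -2.216]
force: [-0.1, -1.1, -6.7]
width: 0.611
```

```bash
python3 - <<'E'
from h import *
p=shot('wrist','w17');o,R=st()
for e in lips(p):
    for k in e: print(k)
E
```

```text
pos [0.5584 0.0805 0.2091] psi -89.73 tilt [0.06 0.01] F [ 0.  -0.2 -7. ] q [-0.96  0.52  1.08  1.8  -0.51  1.13 -1.27] w 0.608 t 23.2
((155, 109, 115), [0.632, 0.1471, 0.156], [0.6281, 0.1475, 0.156])
((216, 110, 116), [0.6316, 0.1068, 0.156], [0.6277, 0.107, 0.156])
((324, 113, 115), [0.63, 0.0352, 0.156], [0.6288, 0.0351, 0.156])
((373, 114, 121), [0.6296, 0.0026, 0.156], [0.625, 0.0021, 0.156])
```

View pics/w17.png

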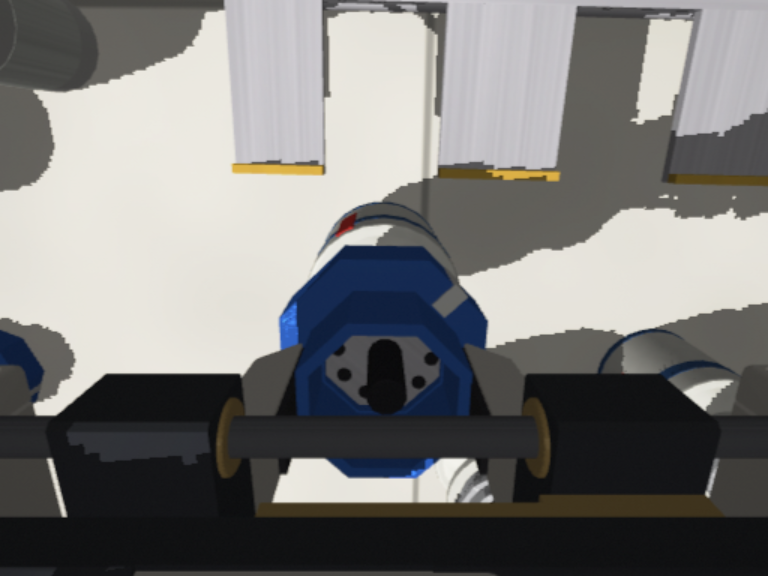

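Emit:
servo_tool(plan=[[[1.5, 0.05, 0], [0, 0, 0]], [[3.5, 0.05, 0], [0, 0, 0]], [[5.5, 0.05, 0], [0, 0, 0]], [[7.5, 0.05, 0], [0, 0, 0]], [[7.5, 0.05, 0], [0, 0, 0]]])

```text
clock: 23.7
position: [0.6349, 0.0808, 0.209]
ee_rot: [2.221, 0.005, -2.216]
force: [1.3, 0.8, -5.2]
width: 0.608
```

Emit:
servo_tool(plan=[[[1, 0.0, 0], [0, 0, 0]], [[2, 0, 0], [0, 0, 0]], [[3, 0, 0], [0, 0, 0]], [[3.6, 0, 0], [0, 0, 0]], [[3.6, 0, 0], [0, 0, 0]]])

```text
clock: 24.2
position: [0.6716, 0.0806, 0.2089]
ee_rot: [2.221, 0.004, -2.215]
force: [-0.9, 0.6, -6.2]
width: 0.606
```

```bash
python3 - <<'E'
from h import *
p=shot('wrist','w18');o,R=st()
s=shot('side','s18')
E
```

```text
pos [0.671  0.0805 0.2088] psi -89.71 tilt [ 0.1  -0.08] F [ 0.4  0.4 -6.7] q [-0.76  0.69  0.99  1.51 -0.59  1.26 -1.26] w 0.605 t 24.25
```

View pics/w18.png

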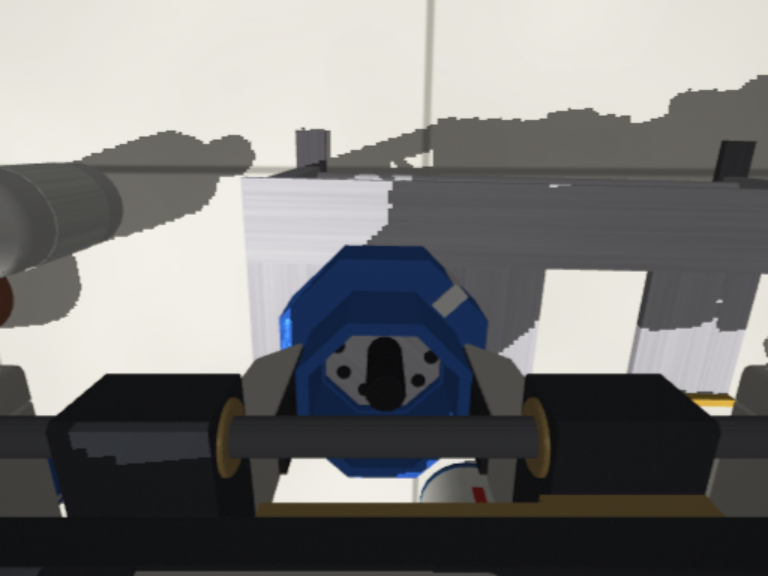

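View pics/s18.png

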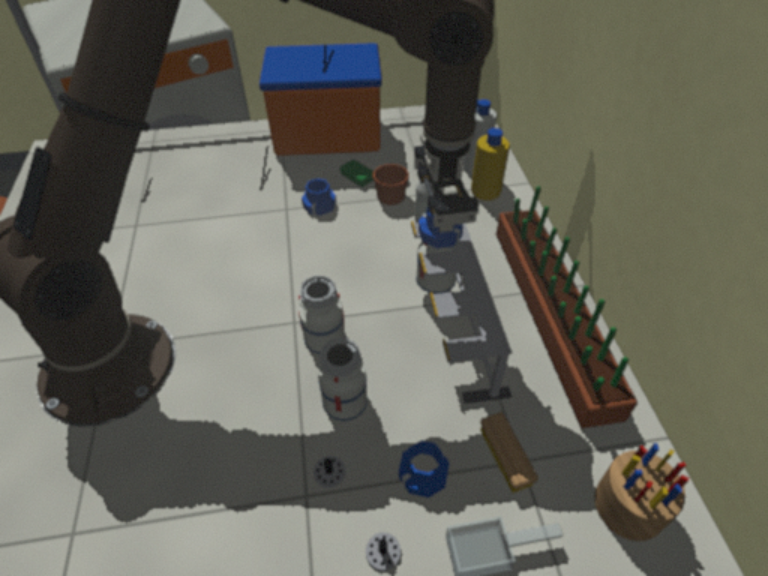

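Emit:
servo_tool(plan=[[[-0.08, 0.03, -0.5], [0, 0, 0]], [[-0.08, 0.03, -1.0], [0, 0, 0]], [[-0.08, 0.03, -1.4], [0, 0, 0]], [[-0.08, 0.03, -1.6], [0, 0, 0]], [[-0.08, 0.03, -1.65], [0, 0, 0]], [[-0.08, 0.03, -1.65], [0, 0, 0]]])

```text
clock: 24.9
position: [0.67, 0.0809, 0.1926]
ee_rot: [2.221, 0.005, -2.216]
force: [-0.1, 1.4, -3.2]
width: 0.608
```

Emit:
servo_tool(plan=[[[0, 0, -0.08], [0, 0, 0]], [[0, 0, -0.08], [0, 0, 0]]])

```text
clock: 25.1
position: [0.6703, 0.0807, 0.1923]
ee_rot: [2.222, 0.005, -2.215]
force: [-0.1, 0.1, -0.6]
width: 0.605
```

Emit:
servo_tool(plan=[[[0, 0, 0], [0, 0, 0]], [[0, 0, 0], [0, 0, 0]], [[0, 0, 1], [0, 0, 0]], [[0, 0, 4], [0, 0, 0]], [[-2, 0, 8], [0, 0, 0]], [[-6, 0, 9], [0, 0, 0]], [[-9, 0, 9], [0, 0, 0]], [[-9, 0, 9], [0, 0, 0]]], grip=0.8)

```text
clock: 25.9
position: [0.5777, 0.0803, 0.2836]
ee_rot: [2.223, 0.007, -2.218]
force: [0.6, -0.1, 1.1]
width: 0.799
```

```bash
python3 - <<'E'
from h import *
p=shot('wrist','w19');o,R=st()
E
```

```text
pos [0.5794 0.081  0.2835] psi -89.7 tilt [0.21 0.07] F [-0.4  0.1 -0.2] q [-0.96  0.49  1.11  1.65 -0.45  1.29 -1.33] w 0.803 t 25.95
```

View pics/w19.png

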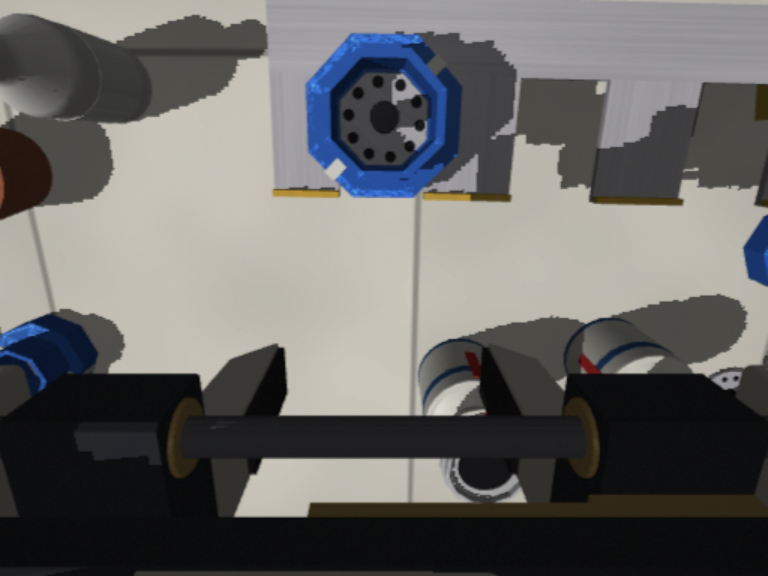

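Emit:
servo_tool(plan=[[[-3, -5, 0], [0, 0, 8.5]], [[-5, -10, 0], [0, 0, 17]], [[-8, -15, 0], [0, 0, 25.5]], [[-11, -20, 0], [0, 0, 34]], [[-14, -25, 0], [0, 0, 42.5]], [[-17, -30, -2], [0, 0, 51]], [[-17.2, -35, -6], [0, 0, 59.5]], [[-17.2, -36.5, -10], [0, 0, 68]], [[-17.2, -36.5, -12], [0, 0, 76.5]], [[-17.2, -36.5, -14], [0, 0, 85]], [[-17.2, -36.5, -15], [0, 0, 89.7]], [[-17.2, -36.5, -15], [0, 0, 89.7]]], grip=0.5)

```text
clock: 27.15
position: [0.4058, -0.2854, 0.131]
ee_rot: [1.208, 1.217, -1.21]
force: [0.8, 0.2, 0.3]
width: 0.498
```

```bash
python3 - <<'E'
from h import *
p=shot('wrist','w20');o,R=st()
E
```

```text
pos [ 0.4067 -0.2855  0.1324] psi 0.12 tilt [-0.21  0.21] F [-0.5 -0.4  1.1] q [-0.05  0.4   0.74  2.03 -0.36  0.84  0.9 ] w 0.5 t 27.2
```

View pics/w20.png

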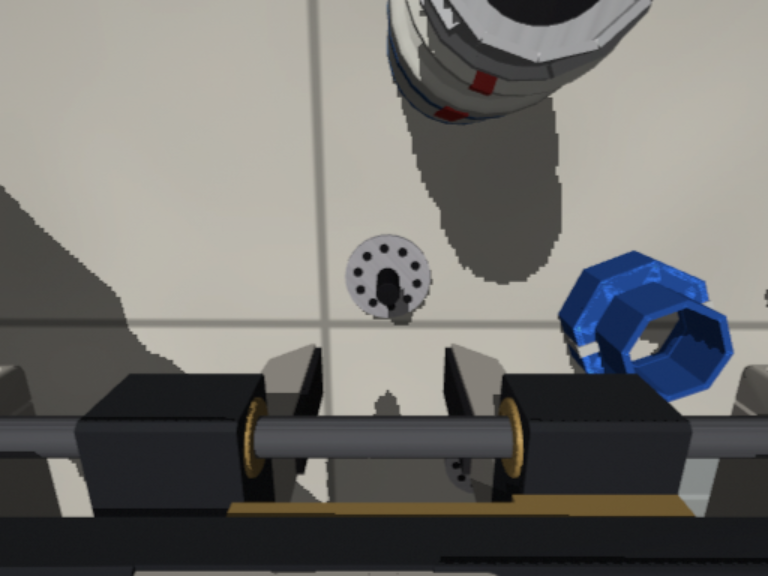

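```bash
cat >> h.py <<'E'
def ellc(p,mask_fn,uv0,z,r):
    pass
def disk(p,uv0,z=.007):
    """fit plate outline around pixel uv0 (512 scale): grey bright region hull"""
    f=p['frame']; m=np.zeros(f.shape[:2],np.uint8)
    d=p['position'][2]-z; R=int(p['fx']*.034/d)
    g=f.mean(2); sat=f.max(2).astype(int)-f.min(2)
    return g,sat
E
python3 - <<'E'
from h import *
p=shot('wrist');o,R=st()
for k in arm.trace(p,'disk_a_grip')[:3]:
    m=k['pixels'];ys,xs=np.where(m);print(k['score'],k['at'],xs.min(),xs.max(),ys.min(),ys.max(),m.sum())
X=atz(p,np.array((388.3,277))/1.5,.007);print(X)
c=circ(p,X,.027)*1.5;print(c.min(0),c.max(0))
E
```

```text
pos [ 0.4074 -0.2853  0.1332] psi -0.09 tilt [-0.12  0.19] F [ 0.1 -0.3 -0.3] q [-0.05  0.4   0.74  2.03 -0.36  0.84  0.9 ] w 0.501 t 27.25
[ 0.40927793 -0.28553487  0.007     ]
[345.90211836 235.08079407] [430.73092058 316.67765448]
```

Emit:
servo_tool(plan=[[[0.19, -0.02, -5], [0, 0, 0]], [[0.19, -0.02, -9], [0, 0, 0]], [[0.19, -0.02, -11.5], [0, 0, 0]], [[0.19, -0.02, -12], [0, 0, 0]], [[0.19, -0.02, -12], [0, 0, 0]], [[0.19, -0.02, -12], [0, 0, 0]]])

```text
clock: 27.9
position: [0.411, -0.2861, 0.0152]
ee_rot: [1.213, 1.208, -1.21]
force: [0.6, 0.2, 1.5]
width: 0.501
```

Emit:
servo_tool(plan=[[[0, 0, 0], [0, 0, 0]], [[0, 0, 0], [0, 0, 0]], [[0, 0, 0], [0, 0, 0]], [[0, 0, 0], [0, 0, 0]], [[0, 0, 0], [0, 0, 0]]], grip=0, squeeze=8)

```text
clock: 28.4
position: [0.411, -0.2861, 0.0154]
ee_rot: [1.213, 1.208, -1.209]
force: [-0.6, 1.1, 3.8]
width: 0.147
```

```bash
cat >> h.py <<'E'
def held_disk(p,o,R,zoff,name,offs=(0,)):
    """overlay circle outline of the held disk plate top for z-tool offsets (mm)"""
    im=cv2.resize(p['frame'],(768,576))
    for k,col in zip(offs,[(255,0,255),(0,255,0),(0,255,255)]):
        c=o['position']+R[:,2]*k/1000; c=np.array([c[0],c[1],o['position'][2]-zoff+.007])
        q=circ(p,c,.027)*1.5; print(k,q.min(0).round(1),q.max(0).round(1))
        cv2.polylines(im,[q.round().astype(np.int32)],True,col,1)
    cv2.imwrite('pics/'+name+'.png',im[250:450,250:520].repeat(2,0).repeat(2,1))
E
python3 - <<'E'
from h import *
p=shot('wrist','w21');o,R=st()
held_disk(p,o,R,o['position'][2],'h21',(0,))
E
```

```text
pos [ 0.411  -0.286   0.0153] psi -0.17 tilt [0.07 0.11] F [-1.3  0.6  4.5] q [ 0.09  0.59  0.57  2.12 -0.57  0.59  1.07] w 0.147 t 28.45
0 [315.3 293.8] [451.6 417.7]
```

View pics/h21.png

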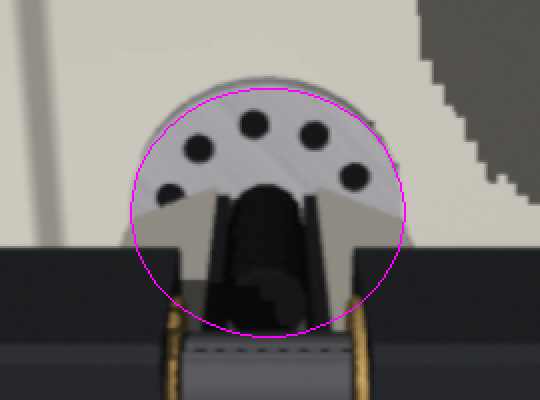

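```bash
python3 - <<'E'
from h import *
p=shot('wrist');o,R=st()
held_disk(p,o,R,o['position'][2],'h22',(0,-1.,-2.))
im=p['frame']
print(im[186:204,256].tolist())
a=cv2.imread('pics/w4.png'); print(a[285:304,384].mean(1).round().tolist())
b=cv2.imread('pics/w21.png'); print(b[280:304,384].mean(1).round().tolist())
E
```

```text
pos [ 0.411  -0.286   0.0154] psi -0.17 tilt [0.08 0.11] F [0.  1.4 5.3] q [ 0.09  0.59  0.57  2.11 -0.57  0.59  1.07] w 0.149 t 28.5
0 [315.5 293.8] [451.8 417.8]
-1.0 [315.3 291.3] [451.9 415.7]
-2.0 [315.2 288.8] [452.  413.6]
[[187, 198, 202], [187, 198, 201], [187, 198, 201], [187, 198, 201], [187, 198, 201], [181, 191, 194], [137, 137, 139], [124, 121, 122], [134, 131, 133], [167, 163, 165], [167, 163, 165], [166, 163, 164], [166, 161, 163], [165, 161, 163], [165, 160, 163], [165, 161, 163], [165, 161, 163], [165, 162, 164]]
[172.0, 172.0, 172.0, 172.0, 172.0, 172.0, 172.0, 169.0, 158.0, 127.0, 112.0, 105.0, 109.0, 126.0, 141.0, 140.0, 140.0, 140.0, 140.0]
[195.0, 195.0, 195.0, 195.0, 195.0, 195.0, 192.0, 180.0, 147.0, 130.0, 124.0, 131.0, 149.0, 165.0, 165.0, 164.0, 164.0, 164.0, 163.0, 163.0, 162.0, 163.0, 162.0, 163.0]
```

View pics/h22.png

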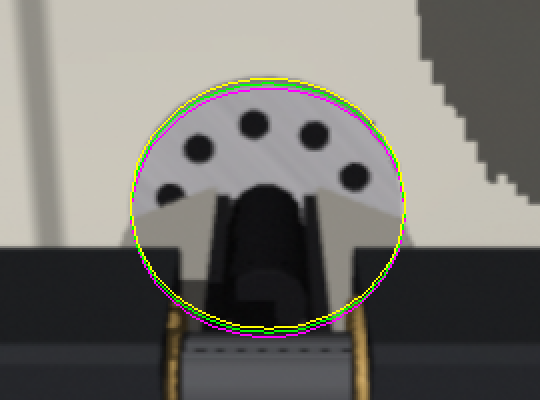

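Emit:
servo_tool(plan=[[[0, 0, 4], [0, 0, 0]], [[0, 0, 9], [0, 0, 0]], [[0, 0, 14], [0, 0, 0]], [[0, 1, 19], [0, 0, 0]], [[0, 4, 23], [0, 0, 0]], [[0.5, 8, 24.9], [0, 0, 0]], [[1, 12, 24.9], [0, 0, 0]], [[1.4, 16, 24.9], [0, 0, 0]], [[1.4, 20, 24.9], [0, 0, 0]], [[1.4, 24.6, 24.9], [0, 0, 0]], [[1.4, 24.6, 24.9], [0, 0, 0]], [[1.4, 24.6, 24.9], [0, 0, 0]]])

```text
clock: 29.7
position: [0.4247, -0.0391, 0.2642]
ee_rot: [1.211, 1.21, -1.208]
force: [0.5, -0.9, 0.2]
width: 0.148
```

```bash
python3 - <<'E'
from h import *
p=shot('wrist','w23');o,R=st()
c=hole(p,(.4251,.0007)); print(c); 
for r in reds(p,c[0]): print(r)
E
```

```text
pos [ 0.4248 -0.0403  0.2643] psi -0.14 tilt [0.06 0.1 ] F [ 0.4 -0.2 -0.6] q [-0.7   0.05  0.72  2.01 -0.04  1.1   0.03] w 0.145 t 29.75
(array([0.42443804, 0.00070436]), np.float64(0.02141554388980312), (424.5497741699219, 0.7646028995513916, 21.60645866394043))
([216.5, 137.0], 14, [-37.1, 3.1], 175.2)
([293.7, 144.6], 14, [37.2, -4.2], -6.4)
```

View pics/w23.png

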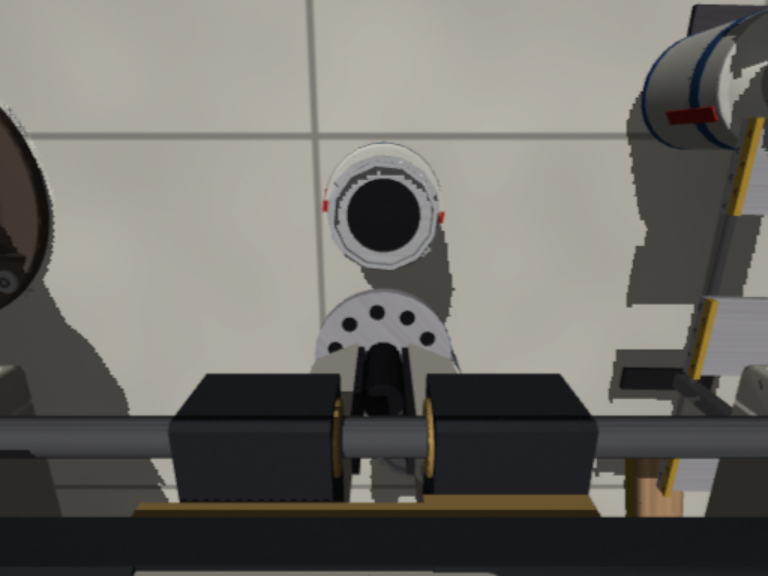

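Emit:
servo_tool(plan=[[[-0.03, 2.5, -2], [0, 0, 0.1]], [[-0.03, 3.93, -4], [0, 0, 0.1]], [[-0.03, 3.93, -7], [0, 0, 0.1]], [[-0.03, 3.93, -9], [0, 0, 0.1]], [[-0.03, 3.93, -9], [0, 0, 0.1]], [[-0.03, 3.93, -9], [0, 0, 0.1]], [[-0.03, 3.93, -9], [0, 0, 0.1]]])

```text
clock: 30.45
position: [0.4253, -0.0017, 0.1753]
ee_rot: [1.214, 1.208, -1.208]
force: [0.2, -0.3, -0.2]
width: 0.152
```

```bash
python3 - <<'E'
from h import *
p=shot('wrist','w24');o,R=st()
im=cv2.resize(p['frame'],(768,576))
X=o['position']
for c,r,col in [((.4244,.0007,.151),.0285,(0,255,0)),((.4244,.0007,.151),.035,(0,255,255)),((X[0],X[1]+.0017,X[2]-.0154+.007),.027,(255,0,255))]:
    cv2.polylines(im,[(circ(p,c,r)*1.5).round().astype(np.int32)],True,col,1)
cv2.imwrite('pics/w24o.png',cv2.resize(im[200:440,250:520],None,fx=2.5,fy=2.4))
E
```

```text
pos [ 0.4254 -0.0014  0.1753] psi -0.1 tilt [0.17 0.14] F [ 0.4  0.1 -1.1] q [-0.7   0.18  0.68  2.14 -0.15  0.86  0.06] w 0.15 t 30.5
```

View pics/w24o.png

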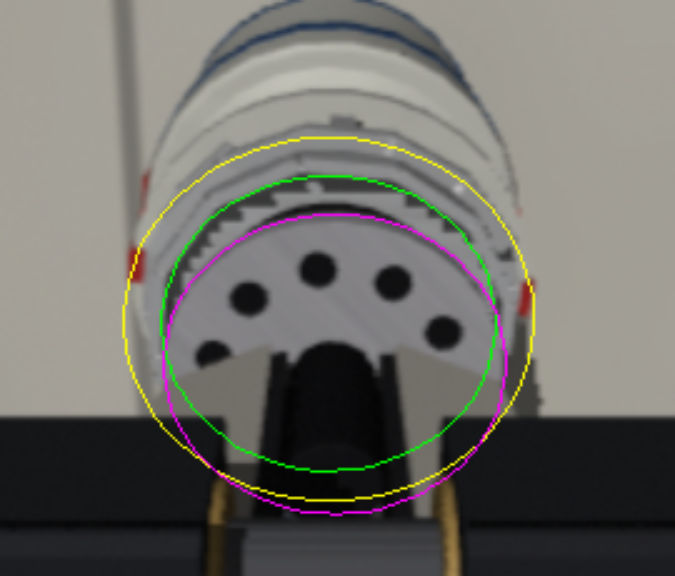

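Emit:
servo_tool(plan=[[[-0.09, 0.04, -0.3], [0, 0, 0]], [[-0.09, 0.04, -0.6], [0, 0, 0]], [[-0.09, 0.04, -0.6], [0, 0, 0]]])

```text
clock: 30.8
position: [0.4243, -0.001, 0.1692]
ee_rot: [1.214, 1.208, -1.207]
force: [0.7, 0.2, -0.9]
width: 0.149
```

Emit:
servo_tool(plan=[[[0, 0, -0.3], [0, 0, 0]], [[0, 0, -0.6], [0, 0, 0]], [[0, 0, -0.85], [0, 0, 0]], [[0, 0, -0.85], [0, 0, 0]]])

```text
clock: 31.2
position: [0.4242, -0.001, 0.1605]
ee_rot: [1.213, 1.208, -1.207]
force: [-0.0, -0.1, -0.3]
width: 0.147
```

Emit:
servo_tool(plan=[[[0, 0, 0], [0, 0, 0]], [[0, 0, 0], [0, 0, 0]], [[0, 0, 2], [0, 0, 0]], [[0, 0, 6], [0, 0, 0]], [[0, -4, 9], [0, 0, 0]], [[0, -6, 9], [0, 0, 0]], [[0, -6, 9], [0, 0, 0]]], grip=0.4)

```text
clock: 31.9
position: [0.4246, -0.0637, 0.2516]
ee_rot: [1.218, 1.205, -1.208]
force: [0.9, -0.0, -1.1]
width: 0.397
```

```bash
python3 - <<'E'
from h import *
p=shot('wrist','w25');o,R=st()
for r in reds(p,(.4243,.0006)): print(r)
cv2.imwrite('pics/c25.png',cv2.resize(p['frame'][40:200,190:340],None,fx=4,fy=3.7,interpolation=cv2.INTER_CUBIC))
E
```

```text
pos [ 0.4243 -0.0619  0.2508] psi -0.24 tilt [0.2  0.16] F [-0.3  0.3 -0.7] q [-0.66  0.07  0.75  2.03 -0.06  1.06  0.11] w 0.401 t 31.95
([212.9, 110.7], 19, [-36.9, 4.0], 173.9)
([295.6, 119.0], 18, [37.3, -3.7], -5.6)
```

View pics/c25.png

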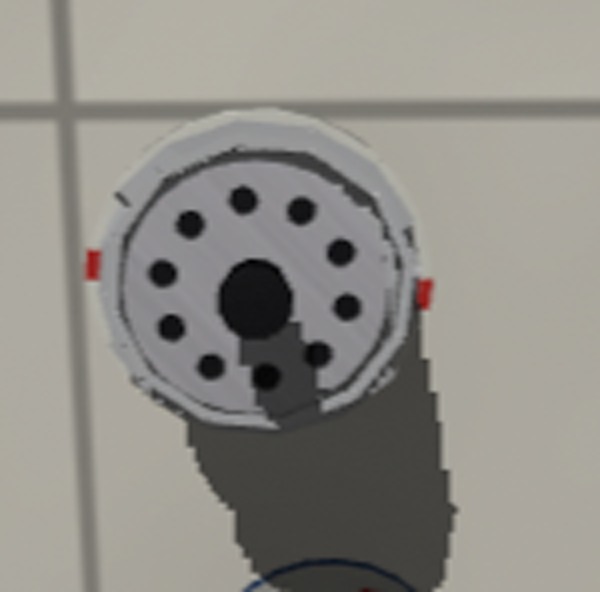

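Emit:
servo_tool(plan=[[[3, -5, 0], [0, 0, 0]], [[5, -10, 0], [0, 0, 0]], [[7, -15, 0], [0, 0, 0]], [[9, -20, 0], [0, 0, 0]], [[11, -25, 0], [0, 0, 0]], [[13.4, -30, 0], [0, 0, 0]], [[13.4, -31, 0], [0, 0, 0]], [[13.4, -31, 0], [0, 0, 0]], [[13.4, -31, 0], [0, 0, 0]], [[13.4, -31, 0], [0, 0, 0]]], grip=0.8)

```text
clock: 32.95
position: [0.5587, -0.3701, 0.25]
ee_rot: [1.216, 1.209, -1.207]
force: [0.0, 0.8, -0.1]
width: 0.804
```

```bash
python3 - <<'E'
from h import *
p=shot('wrist','w26');o,R=st()
uv=proj(p,[.558,-.313,.04]).astype(int); print(uv)
a,b=max(uv[0]-48,0),max(uv[1]-48,0); print(a,b)
cv2.imwrite('pics/c26.png',cv2.resize(p['frame'][b:b+96,a:a+96],(576,576),interpolation=cv2.INTER_NEAREST))
E
```

```text
pos [ 0.5588 -0.3699  0.2504] psi -0.13 tilt [0.19 0.25] F [ 0.  -0.2 -0.3] q [ 0.04  0.58  0.78  1.46 -0.42  1.28  0.86] w 0.799 t 33.0
[254 117]
206 69
```

View pics/w26.png

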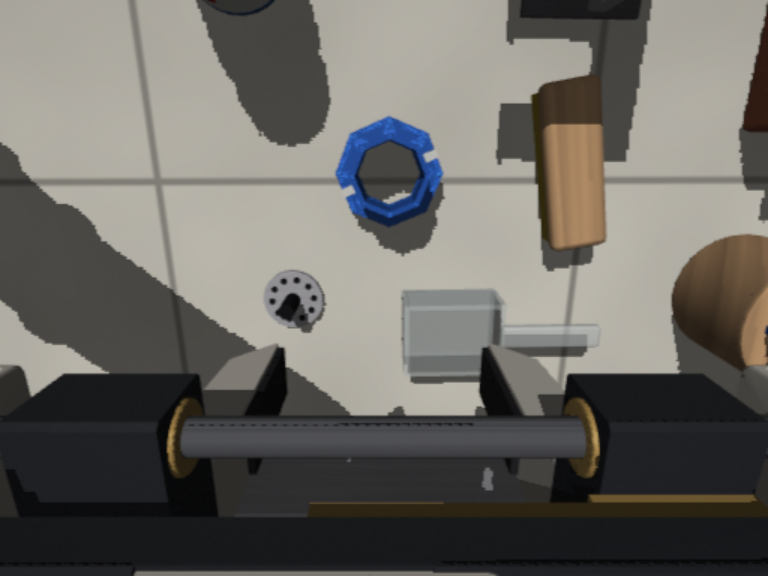

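View pics/c26.png

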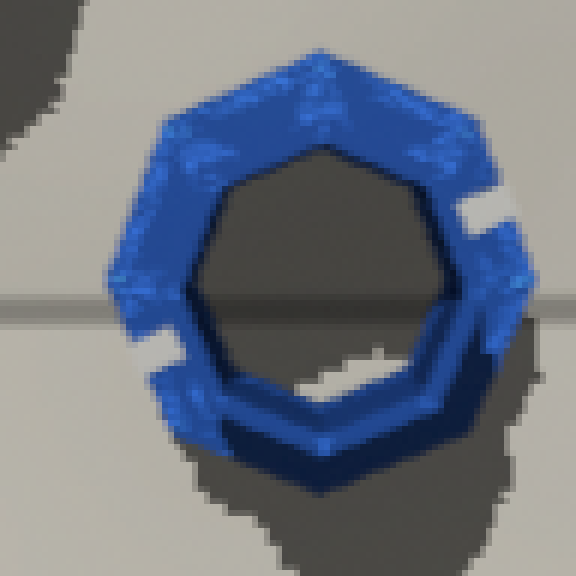

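```bash
cat >> h.py <<'E'
def ringm(p,a,b,s,mk,V):
    m=[atz(p,(a+u/s,b+v/s),.026) for u,v in mk]; d=m[0]-m[1]
    print('marks mid',((m[0]+m[1])/2).round(4),'ang',np.degrees(np.arctan2(d[1],d[0])).round(1),'len',np.linalg.norm(d).round(4))
    W=np.array([atz(p,(a+u/s,b+v/s),.060)[:2] for u,v in V])
    A=np.c_[2*W,np.ones(len(W))]; q=np.linalg.lstsq(A,(W**2).sum(1),rcond=None)[0]
    print('ctr',q[:2].round(4),'R',np.sqrt(q[2]+q[0]**2+q[1]**2).round(4)); 
    dd=W-q[:2]; print('vert ang mod45',(np.degrees(np.arctan2(dd[:,1],dd[:,0]))%45).round(1))
E
python3 - <<'E'
from h import *
p=shot('wrist')
ringm(p,206,69,6,[(485,210),(160,350)],[(322,147),(415,187),(450,292),(225,187),(190,290)])
d3=atz(p,np.array((294,298))/1.5,.007);print('d3',d3)
for u in [(402,292),(402,375),(500,292)]: print('scoop',atz(p,np.array(u)/1.5,.045).round(3))
for u in [(540,85),(545,245),(605,240)]: print('brush',atz(p,np.array(u)/1.5,.04).round(3))
E
```

```text
marks mid [ 0.5642 -0.3121  0.026 ] ang 22.7 len 0.0706
ctr [ 0.5635 -0.3104] R 0.0239
vert ang mod45 [44.2 44.5 41.1  0.5  2.9]
d3 [ 0.47775628 -0.42354449  0.007     ]
scoop [ 0.575 -0.406  0.045]
scoop [ 0.575 -0.482  0.045]
scoop [ 0.655 -0.406  0.045]
brush [ 0.674 -0.248  0.04 ]
brush [ 0.69  -0.368  0.04 ]
brush [ 0.738 -0.364  0.04 ]
```

Emit:
servo_tool(plan=[[[0.3, 3, -3], [0, 0, 8]], [[0.52, 5.9, -6], [0, 0, 16]], [[0.52, 5.9, -10], [0, 0, 22.6]], [[0.52, 5.9, -14], [0, 0, 22.6]], [[0.52, 5.9, -17.5], [0, 0, 22.6]], [[0.52, 5.9, -17.5], [0, 0, 22.6]], [[0.52, 5.9, -17.5], [0, 0, 22.6]]])

```text
clock: 33.75
position: [0.5642, -0.3103, 0.0765]
ee_rot: [0.92, 1.372, -0.911]
force: [-0.5, 0.3, 0.6]
width: 0.799
```

```bash
python3 - <<'E'
from h import *
p=shot('wrist','w27');o,R=st()
E
```

```text
pos [ 0.565  -0.3111  0.0777] psi 22.51 tilt [0.22 0.25] F [ 0.  -0.   0.6] q [ 0.05  0.67  0.59  1.71 -0.46  0.9   1.22] w 0.8 t 33.8
```

View pics/w27.png

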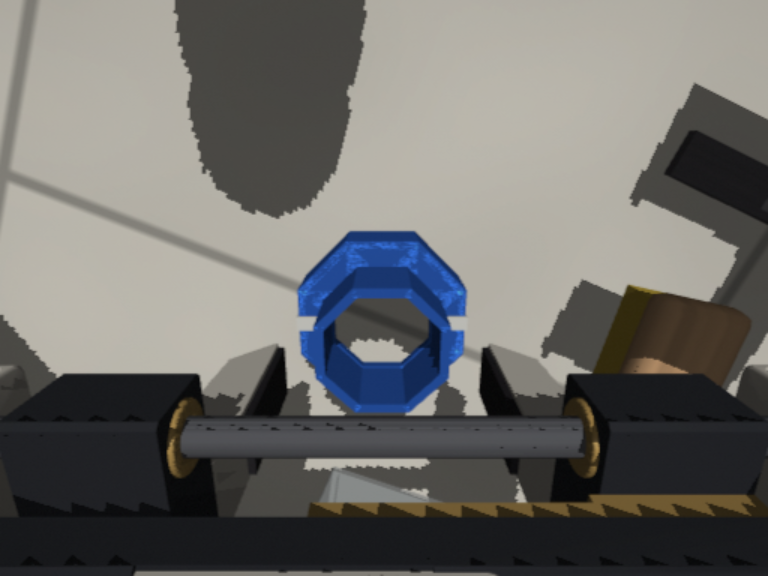

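Emit:
servo_tool(plan=[[[-0.1, 0, -2.5], [0, 0, 0]], [[-0.1, 0, -4.5], [0, 0, 0]], [[-0.1, 0, -4.7], [0, 0, 0]], [[-0.1, 0, -4.7], [0, 0, 0]], [[-0.1, 0, -4.7], [0, 0, 0]]])

```text
clock: 34.3
position: [0.565, -0.3118, 0.0326]
ee_rot: [0.92, 1.366, -0.91]
force: [0.9, 0.8, -0.2]
width: 0.796
```

Emit:
servo_tool(plan=[[[0, 0, 0], [0, 0, 0]], [[0, 0, 0], [0, 0, 0]], [[0, 0, 0], [0, 0, 0]], [[0, 0, 0], [0, 0, 0]]], grip=0.3, squeeze=15)

```text
clock: 34.7
position: [0.5654, -0.312, 0.0334]
ee_rot: [0.92, 1.365, -0.909]
force: [-0.3, 1.5, 7.1]
width: 0.606
```

```bash
cat >> h.py <<'E'
def held_ring(p,o,R,zoff,name,offs=(0,-1,-2)):
    im=cv2.resize(p['frame'],(768,576)); a=np.arange(8)*np.pi/4+np.pi/8
    for k,col in zip(offs,[(255,0,255),(0,255,0),(0,255,255)]):
      for r,h in ((.024,.060),(.040,.026)):
        q=[]
        for t in a:
            v=o['position']+R[:,2]*(k/1000+r/np.cos(np.pi/8)*np.sin(t))+R[:,1]*r/np.cos(np.pi/8)*np.cos(t); v[2]=o['position'][2]-zoff+h; q.append(proj(p,v)*1.5)
        q=np.array(q); print(k,r,q.min(0).round(1),q.max(0).round(1))
        cv2.polylines(im,[q.round().astype(np.int32)],True,col,1)
    cv2.imwrite('pics/'+name+'.png',cv2.resize(im[220:480,250:520],None,fx=2.2,fy=2.2,interpolation=cv2.INTER_NEAREST))
E
python3 - <<'E'
from h import *
p=shot('wrist','w28');o,R=st()
held_ring(p,o,R,o['position'][2],'h28')
E
```

```text
pos [ 0.5654 -0.312   0.0334] psi 22.52 tilt [0.41 0.16] F [-1.2 -0.1  6.2] q [ 0.07  0.72  0.55  1.74 -0.5   0.82  1.26] w 0.612 t 34.75
0 0.024 [309.  339.1] [460.  469.1]
0 0.04 [279.3 261.5] [487.9 446.4]
-1 0.024 [308.9 336.1] [460.2 466.6]
-1 0.04 [279.1 258.8] [488.1 444.3]
-2 0.024 [308.7 333.2] [460.4 464.2]
-2 0.04 [278.9 256.2] [488.3 442.3]
```

View pics/h28.png

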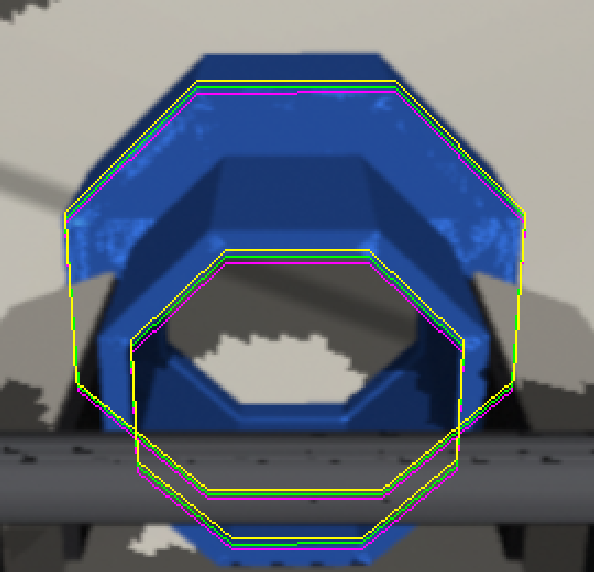

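Emit:
servo_tool(plan=[[[0, 0, 4], [0, 0, 0]], [[0, 0, 9], [0, 0, 0]], [[-1, 1, 14], [0, 0, -4]], [[-2, 3, 19], [0, 0, -8]], [[-4, 7, 23.7], [0, 0, -14]], [[-6, 11, 23.7], [0, 0, -20]], [[-9, 15, 23.7], [0, 0, -26]], [[-11, 19, 23.7], [0, 0, -28.5]], [[-13, 23, 23.7], [0, 0, -28.5]], [[-14.6, 26.2, 23.7], [0, 0, -28.5]], [[-14.6, 26.2, 23.7], [0, 0, -28.5]], [[-14.6, 26.2, 23.7], [0, 0, -28.5]]])

```text
clock: 35.95
position: [0.4193, -0.0493, 0.2706]
ee_rot: [1.288, 1.154, -1.277]
force: [-0.0, -0.7, -0.7]
width: 0.613
```

```bash
python3 - <<'E'
from h import *
p=shot('wrist','w29');o,R=st()
for r in reds(p,(.4244,.0006)): print(r)
print(np.degrees(R[:,0]).round(2), R[:,2].round(3))
E
```

```text
pos [ 0.4196 -0.0504  0.2706] psi -5.97 tilt [ 0.47 -0.04] F [ 0.5 -0.2 -1.6] q [-0.82  0.02  0.85  2.02 -0.02  1.11 -0.06] w 0.609 t 36.0
([292.7, 128.4], 15, [37.0, -3.8], -5.9)
([216.0, 128.5], 18, [-37.1, 3.7], 174.3)
[ 4.700e-01 -4.000e-02 -5.729e+01] [-0.104 -0.995 -0.   ]
```

View pics/w29.png

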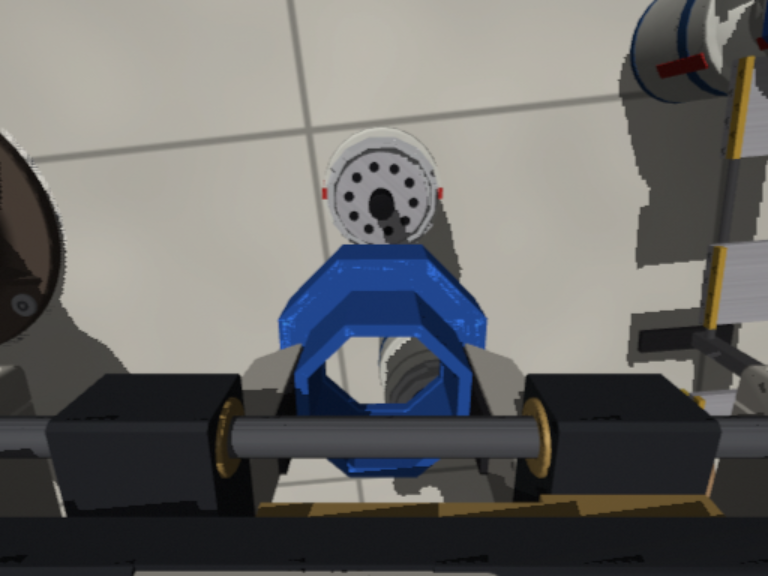

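Emit:
servo_tool(plan=[[[0.47, 4.97, 0], [0, 0, 0]], [[0.47, 4.97, -1], [0, 0, 0]], [[0.47, 4.97, -4], [0, 0, 0]], [[0.47, 4.97, -7], [0, 0, 0]], [[0.47, 4.97, -8.3], [0, 0, 0]], [[0.47, 4.97, -8.3], [0, 0, 0]], [[0.47, 4.97, -8.3], [0, 0, 0]]])

```text
clock: 36.7
position: [0.4249, -0.0019, 0.1878]
ee_rot: [1.29, 1.15, -1.282]
force: [0.3, -0.5, 0.1]
width: 0.609
```

```bash
python3 - <<'E'
from h import *
p=shot('wrist','w30');o,R=st()
E
```

```text
pos [ 0.4252 -0.0016  0.1882] psi -6.06 tilt [ 0.52 -0.07] F [-0.  -0.1 -1.3] q [-0.82  0.16  0.81  2.14 -0.15  0.89 -0.03] w 0.61 t 36.75
```

View pics/w30.png

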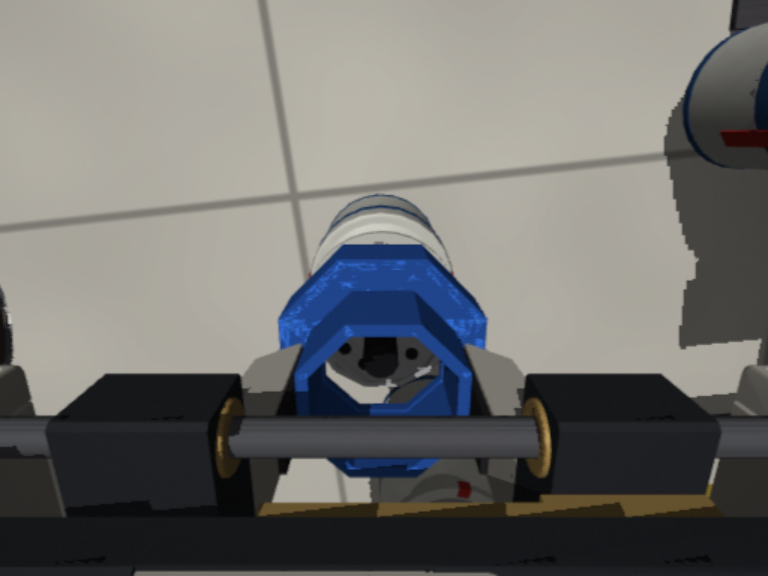

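Emit:
servo_tool(plan=[[[-0.09, 0.09, -0.2], [0, 0, 0]], [[-0.09, 0.09, -0.6], [0, 0, 0]], [[-0.09, 0.09, -1.0], [0, 0, 0]], [[-0.09, 0.09, -1.4], [0, 0, 0]], [[-0.09, 0.09, -1.8], [0, 0, 0]], [[-0.09, 0.09, -2.0], [0, 0, 0]], [[-0.09, 0.09, -2.0], [0, 0, 0]]])

```text
clock: 37.45
position: [0.4242, -0.0007, 0.168]
ee_rot: [1.29, 1.15, -1.281]
force: [0.1, 0.2, -1.1]
width: 0.607
```

Emit:
servo_tool(plan=[[[-0.02, 0.0, -0.03], [0, 0, -8]], [[-0.04, 0.01, -0.03], [0, 0, -16]], [[-0.05, 0.02, -0.07], [0, 0, -24]], [[-0.07, 0.03, -0.15], [0, 0, -32]], [[-0.08, 0.04, -0.23], [0, 0, -40]], [[-0.09, 0.06, -0.31], [0, 0, -48]], [[-0.1, 0.07, -0.39], [0, 0, -56]], [[-0.1, 0.09, -0.43], [0, 0, -64]], [[-0.11, 0.11, -0.43], [0, 0, -71]], [[-0.11, 0.12, -0.43], [0, 0, -77]], [[-0.11, 0.13, -0.43], [0, 0, -82]], [[-0.11, 0.13, -0.43], [0, 0, -82]]], squeeze=30)

```text
clock: 38.65
position: [0.4234, 0.0006, 0.1638]
ee_rot: [2.201, 0.026, -2.201]
force: [-0.1, 1.4, 1.7]
width: 0.607
```

```bash
python3 - <<'E'
from h import *
p=shot('wrist','w31');o,R=st();print(o['ft_torque'])
E
```

```text
pos [0.4234 0.0006 0.1638] psi -87.96 tilt [ 0.02 -0.52] F [ 0.7 -0.4  1. ] q [-1.05  0.31  1.16  2.18 -0.36  0.87 -1.21] w 0.606 t 38.7
[0.09444497 0.03554628 0.00824622]
```

View pics/w31.png

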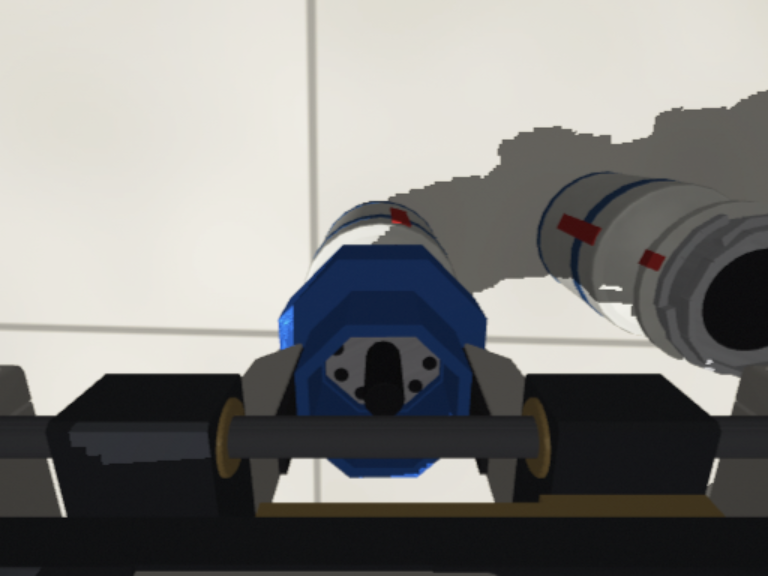

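```bash
cat >> h.py <<'E'
def bodyang(p,uv,c,r=.042):
    zs=np.arange(.01,.09,.0005); D=[atz(p,uv,z)[:2]-np.array(c) for z in zs]; i=int(np.argmin([abs(np.linalg.norm(d)-r) for d in D]))
    return zs[i],np.linalg.norm(D[i]),np.degrees(np.arctan2(D[i][1],D[i][0]))
E
python3 - <<'E'
from h import *
p=shot('wrist')
print(bodyang(p,np.array((400,216))/1.5,(.4244,.0006)))
E
```

```text
(np.float64(0.060000000000000046), np.float64(0.04197563624968339), np.float64(-13.371843826124337))
```

Emit:
servo_tool(plan=[[[0, 0, 0], [0, 0, -4]], [[0, 0, 0], [0, 0, -8]], [[0, 0, 0], [0, 0, -10]], [[0, 0, 0], [0, 0, -10]]])

```text
clock: 39.15
position: [0.4235, 0.0007, 0.1639]
ee_rot: [-2.154, 0.157, 2.155]
force: [0.2, 0.6, 0.5]
width: 0.609
```

```bash
python3 - <<'E'
from h import *
p=shot('wrist','w32');st()
f=p['frame'].astype(int); b=((f[:,:,2]>90)&(f[:,:,1]<60)&(f[:,:,0]<60)).astype(np.uint8)
n,l,s,ce=cv2.connectedComponentsWithStats(b)
for i in range(1,n):
    if s[i,4]>8: print(ce[i],s[i,4],bodyang(p,ce[i],(.4244,.0006)))
E
```

```text
pos [0.4235 0.0007 0.1639] psi -97.8 tilt [-0.06 -0.5 ] F [ 0.3 -0.5  0.3] q [-1.08  0.33  1.21  2.18 -0.39  0.88 -1.34] w 0.609 t 39.2
```

```bash
python3 - <<'E'
from h import *
a=cv2.imread('pics/w32.png'); cv2.imwrite('pics/c32.png',cv2.resize(a[180:320,280:500],None,fx=3,fy=3))
a=a.astype(int); b=((a[:,:,2]>70)&(a[:,:,1]<50)&(a[:,:,0]<50)).astype(np.uint8)
n,l,s,ce=cv2.connectedComponentsWithStats(b)
p=vcam([.4235,.0007,.1639],arm.observe()['ee_rot'])
for i in range(1,n):
    if s[i,4]>15: print(ce[i],s[i,4],bodyang(p,ce[i]/1.5,(.4244,.0006)))
E
```

```text
[586.1875     200.60416667] 48 (np.float64(0.08950000000000007), np.float64(0.11481337917599073), np.float64(-69.95696055174012))
[646.35909091 216.39545455] 220 (np.float64(0.08950000000000007), np.float64(0.14062215059220795), np.float64(-78.81935064490263))
[400.41509434 222.20754717] 53 (np.float64(0.07700000000000005), np.float64(0.0419646194863625), np.float64(-21.15201188363466))
```

View pics/c32.png

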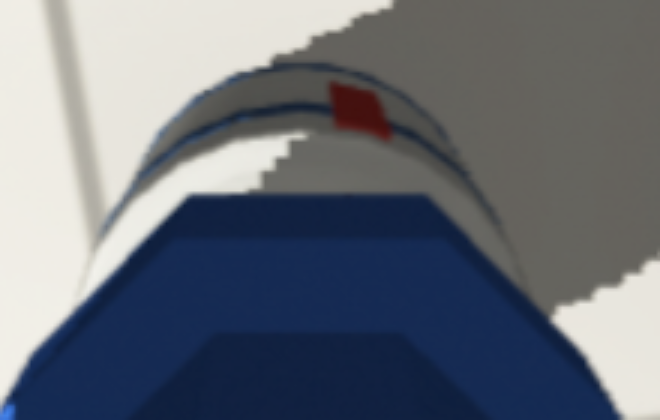

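Emit:
servo_tool(plan=[[[0, 0, 1], [0, 0, 0]], [[0, 0, 2.5], [0, 0, 0]], [[0, 0, 4.5], [0, 0, 0]], [[2, -0.5, 4.5], [0, 0, 0]], [[5, -1, 4.5], [0, 0, 0]], [[8, -1.5, 4.5], [0, 0, 0]], [[11, -2.4, 4.5], [0, 0, 0]], [[13, -2.4, 4.5], [0, 0, 0]], [[13, -2.4, 4.5], [0, 0, 0]], [[13, -2.4, 4.5], [0, 0, 0]]], squeeze=45)

```text
clock: 40.2
position: [0.5527, -0.0236, 0.2086]
ee_rot: [-2.153, 0.157, 2.158]
force: [-2.0, 0.0, -6.4]
width: 0.607
```

```bash
python3 - <<'E'
from h import *
p=shot('wrist','w33');o,R=st()
for e in lips(p):
    for k in e: print(k)
print(R[:,2])
E
```

```text
pos [ 0.5519 -0.0233  0.2085] psi -97.78 tilt [-0.22 -0.5 ] F [-1.2 -0.3 -8.5] q [-0.78  0.49  1.05  1.83 -0.46  1.1  -1.27] w 0.605 t 40.25
((312, 96, 101), [0.6278, -0.072, 0.156], [0.6247, -0.0717, 0.156])
((359, 90, 97), [0.6274, -0.1025, 0.156], [0.6231, -0.1024, 0.156])
((120, 119, 125), [0.6305, 0.0553, 0.156], [0.6267, 0.0564, 0.156])
((200, 110, 116), [0.629, 0.0019, 0.156], [0.6252, 0.0026, 0.156])
((0, 134, 140), [0.6318, 0.1371, 0.156], [0.628, 0.1386, 0.156])
((45, 131, 135), [0.6297, 0.1068, 0.156], [0.6271, 0.1077, 0.156])
[-0.99078286  0.13543555  0.00255628]
```

View pics/w33.png

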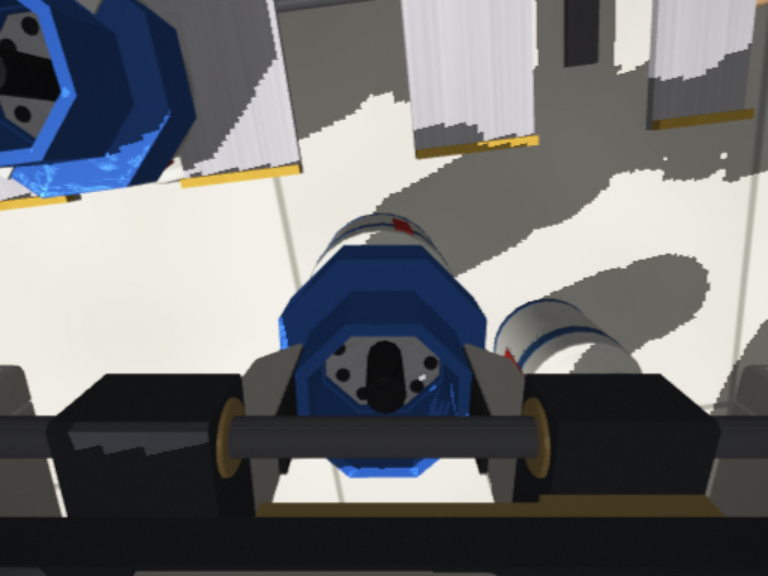

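```bash
python3 - <<'E'
from h import *
p=shot('wrist');o,R=st()
for u in [(416,157),(415,150),(301,172),(300,166),(648,128)]: print(u,atz(p,np.array(u)/1.5,.156).round(4))
cv2.imwrite('pics/c33.png',cv2.resize(p['frame'][80:125,180:300],None,fx=6,fy=6,interpolation=cv2.INTER_NEAREST))
E
```

```text
pos [ 0.5519 -0.0231  0.2086] psi -97.78 tilt [-0.19 -0.48] F [-0.8 -0.5 -7.2] q [-0.78  0.49  1.05  1.83 -0.46  1.1  -1.27] w 0.603 t 40.3
(416, 157) [ 0.6243 -0.0489  0.156 ]
(415, 150) [ 0.6273 -0.0488  0.156 ]
(301, 172) [0.6249 0.002  0.156 ]
(300, 166) [0.6274 0.002  0.156 ]
(648, 128) [ 0.6228 -0.1495  0.156 ]
```

View pics/c33.png

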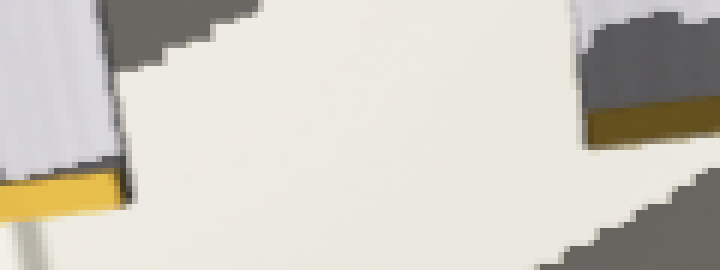

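Emit:
servo_tool(plan=[[[1.5, -0.08, 0], [0, 0, 0]], [[3.5, -0.09, 0], [0, 0, 0]], [[5.5, -0.09, 0], [0, 0, 0]], [[7.5, -0.09, 0], [0, 0, 0]], [[7.5, -0.09, 0], [0, 0, 0]]])

```text
clock: 40.8
position: [0.6286, -0.0232, 0.2087]
ee_rot: [-2.155, 0.154, 2.158]
force: [0.0, 0.5, -7.7]
width: 0.603
```

Emit:
servo_tool(plan=[[[1, 0.0, 0], [0, 0, 0]], [[2, 0, 0], [0, 0, 0]], [[3, 0, 0], [0, 0, 0]], [[4, 0, 0], [0, 0, 0]], [[4.1, 0, 0], [0, 0, 0]], [[4.1, 0, 0], [0, 0, 0]]])

```text
clock: 41.4
position: [0.6699, -0.0236, 0.2085]
ee_rot: [-2.155, 0.155, 2.158]
force: [0.7, -1.0, -6.8]
width: 0.607
```

Emit:
servo_tool(plan=[[[-0.1, -0.04, -0.5], [0, 0, 0]], [[-0.1, -0.04, -1.0], [0, 0, 0]], [[-0.1, -0.04, -1.4], [0, 0, 0]], [[-0.1, -0.04, -1.65], [0, 0, 0]], [[-0.1, -0.04, -1.7], [0, 0, 0]], [[-0.1, -0.04, -1.7], [0, 0, 0]]])

```text
clock: 42.0
position: [0.6689, -0.0239, 0.1921]
ee_rot: [-2.156, 0.155, 2.157]
force: [-3.5, 1.2, 1.6]
width: 0.611
```

Emit:
servo_tool(plan=[[[0, 0, 0], [0, 0, 0]], [[0, 0, 0], [0, 0, 0]], [[0, 0, 1], [0, 0, 0]], [[0, 0, 4], [0, 0, 0]], [[-2, 0, 8], [0, 0, 0]], [[-6, 0, 9], [0, 0, 0]], [[-9, 0, 9], [0, 0, 0]], [[-9, 0, 9], [0, 0, 0]]], grip=0.75)

```text
clock: 42.8
position: [0.5762, -0.0249, 0.2836]
ee_rot: [-2.154, 0.154, 2.155]
force: [0.5, 0.4, -0.1]
width: 0.751
```

```bash
python3 - <<'E'
from h import *
p=shot('wrist','w34');o,R=st()
t=shot('top','t34')
E
```

```text
pos [ 0.5781 -0.024   0.2834] psi -97.71 tilt [ 0.02 -0.42] F [-0.2  0.4 -0.4] q [-0.78  0.46  1.08  1.66 -0.42  1.27 -1.32] w 0.75 t 42.85
```

View pics/w34.png

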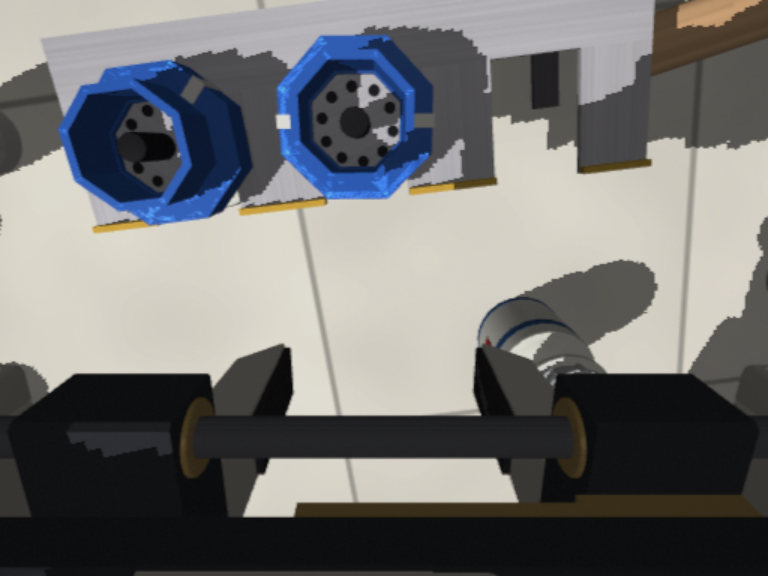

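View pics/t34.png

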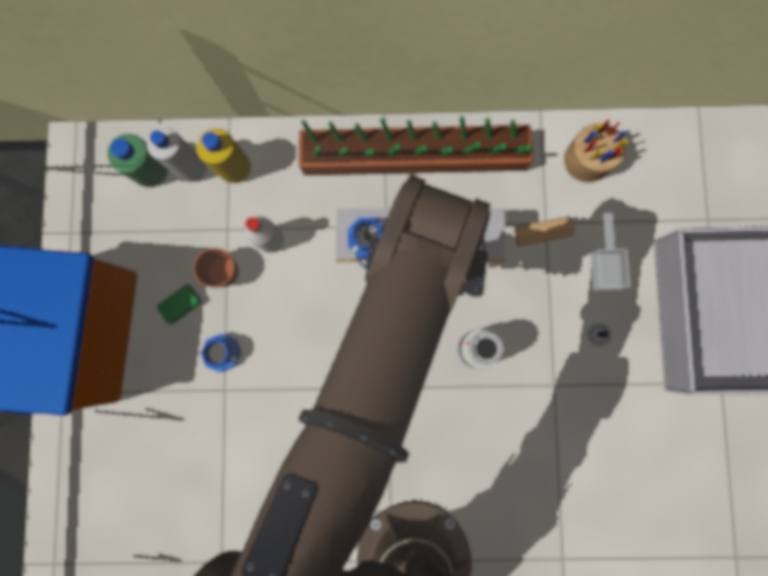

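Emit:
servo_tool(plan=[[[-2, -5, 0], [0, 0, 8.5]], [[-4, -10, 0], [0, 0, 17]], [[-5, -15, 0], [0, 0, 25.5]], [[-6, -20, 0], [0, 0, 34]], [[-8, -25, 0], [0, 0, 42.5]], [[-10, -30, 0], [0, 0, 51]], [[-10, -35, -4], [0, 0, 59.5]], [[-10, -39.9, -8], [0, 0, 68]], [[-10, -39.9, -12], [0, 0, 76.5]], [[-10, -39.9, -14], [0, 0, 85]], [[-10, -39.9, -15], [0, 0, 93.5]], [[-10, -39.9, -15], [0, 0, 97.7]]], grip=0.5)

```text
clock: 44.1
position: [0.4783, -0.4232, 0.1299]
ee_rot: [1.211, 1.211, -1.201]
force: [-0.0, 0.5, 0.1]
width: 0.5
```

```bash
python3 - <<'E'
from h import *
p=shot('wrist','w35');o,R=st()
E
```

```text
pos [ 0.4789 -0.4236  0.1313] psi 0.47 tilt [0.33 0.15] F [-0.4  0.5  1.1] q [ 0.3   0.58  0.53  1.68 -0.35  0.97  0.97] w 0.498 t 44.15
```

View pics/w35.png

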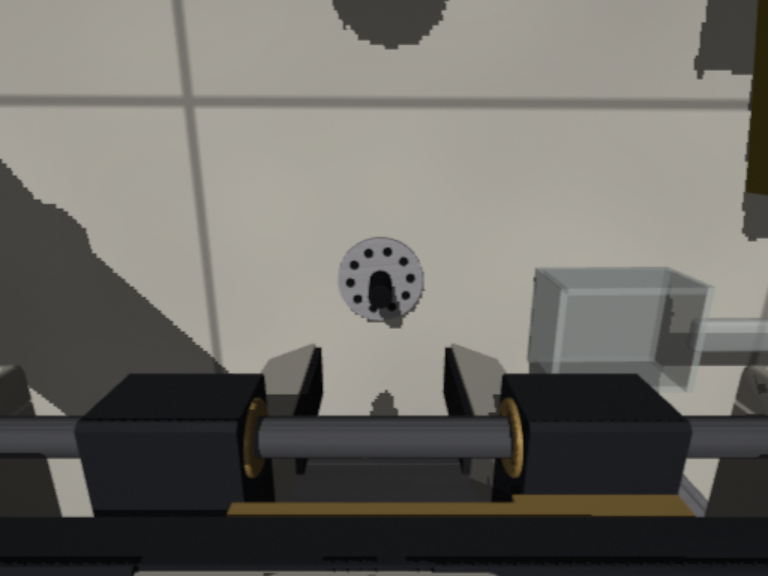

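Emit:
servo_tool(plan=[[[-0.26, -0.15, -5], [-0.15, 0.33, -0.4]], [[-0.26, -0.15, -9], [-0.15, 0.33, -0.4]], [[-0.26, -0.15, -11.5], [-0.15, 0.33, -0.4]], [[-0.26, -0.15, -11.9], [-0.15, 0.33, -0.4]], [[-0.26, -0.15, -11.9], [-0.15, 0.33, -0.4]], [[-0.26, -0.15, -11.9], [-0.15, 0.33, -0.4]], [[-0.26, -0.15, -11.9], [-0.15, 0.33, -0.4]]])

```text
clock: 44.85
position: [0.4775, -0.4261, 0.0142]
ee_rot: [1.208, 1.206, -1.207]
force: [0.2, -0.1, 0.0]
width: 0.502
```

Emit:
servo_tool(plan=[[[0, 0, 0], [0, 0, 0]], [[0, 0, 0], [0, 0, 0]], [[0, 0, 0], [0, 0, 0]], [[0, 0, 0], [0, 0, 0]], [[0, 0, 0], [0, 0, 0]]], grip=0, squeeze=8)

```text
clock: 45.35
position: [0.4775, -0.4261, 0.0142]
ee_rot: [1.208, 1.206, -1.207]
force: [-0.6, 1.2, 1.8]
width: 0.15
```

```bash
cat >> h.py <<'E'
def doff(p,o,R,zoff):
    """held-disk offset along tool z in mm, calibrated on the first (double-centred) disk"""
    c=np.array([o['position'][0],o['position'][1],o['position'][2]-zoff+.007])
    q0=(circ(p,c,.027)*1.5)[:,1].min(); q1=(circ(p,c-R[:,2]*.001,.027)*1.5)[:,1].min()
    a=cv2.resize(p['frame'],(768,576)).mean(2); col=a[:,380:389].mean(1)
    r=int(q0)+4
    lo=int(np.argmin(col[int(q0)-10:int(q0)+10]))+int(q0)-10
    # dark edge minimum; reference: min at 296 with expected 295.15
    print('dark row',lo,'pred',q0.round(2),'offset mm',round(-((lo-q0)-0.85)/(q1-q0)*-1,2), col[lo-6:lo+7].round())
E
python3 - <<'E'
from h import *
p=shot('wrist','w36');o,R=st()
held_disk(p,o,R,o['position'][2],'h36',(0,-1,-2))
doff(p,o,R,o['position'][2])
E
```

```text
pos [ 0.4774 -0.4261  0.0142] psi 0.05 tilt [ 0.15 -0.1 ] F [0.2 0.7 1.5] q [ 0.35  0.72  0.46  1.76 -0.44  0.76  1.03] w 0.15 t 45.4
0 [314.9 294.7] [452.  419.1]
-1 [314.8 292.2] [452.1 417. ]
-2 [314.6 289.7] [452.2 414.9]
dark row 289 pred 294.74 offset mm 2.61 [157. 156. 154. 141. 123. 101.  98. 104. 120. 128. 132. 133. 133.]
```

View pics/h36.png

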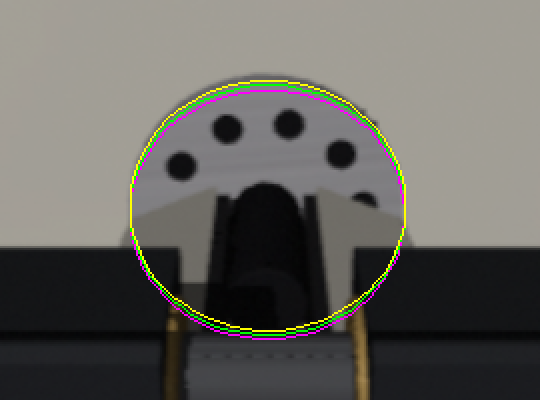

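Emit:
servo_tool(plan=[[[0, 0, 4], [0, 0, 0]], [[0, 0, 9], [0, 0, 0]], [[0, 0, 14], [0, 0, 0]], [[0, 1, 19], [0, 0, 0]], [[0, 4, 23], [0, 0, 0]], [[-0.5, 8, 25], [0, 0, 0]], [[-1, 12, 25], [0, 0, 0]], [[-2.8, 16, 25], [0, 0, 0]], [[-2.8, 20, 25], [0, 0, 0]], [[-2.8, 23.6, 25], [0, 0, 0]], [[-2.8, 23.6, 25], [0, 0, 0]], [[-2.8, 23.6, 25], [0, 0, 0]]])

```text
clock: 46.6
position: [0.4495, -0.1895, 0.2643]
ee_rot: [1.207, 1.207, -1.206]
force: [-0.8, -0.7, 0.0]
width: 0.149
```

```bash
python3 - <<'E'
from h import *
p=shot('wrist','w37');o,R=st()
c=hole(p,(.4481,-.1499)); print(c); 
for r in reds(p,c[0]): print(r)
doff(p,o,R,.0142)
E
```

```text
pos [ 0.4494 -0.1906  0.2644] psi 0.06 tilt [ 0.16 -0.12] F [ 0.6 -0.8 -0.1] q [-0.19  0.18  0.58  1.88 -0.11  1.11  0.42] w 0.149 t 46.65
(array([ 0.44845805, -0.15107837]), np.float64(0.021403133872855352), (448.4000244140625, -150.9702606201172, 21.62957191467285))
([266.7, 103.9], 29, [11.3, 34.7], 71.9)
dark row 287 pred 297.64 offset mm 4.56 [ 68.  68.  69.  69.  70.  77.  87. 104. 110. 114. 128. 139. 148.]
```

View pics/w37.png

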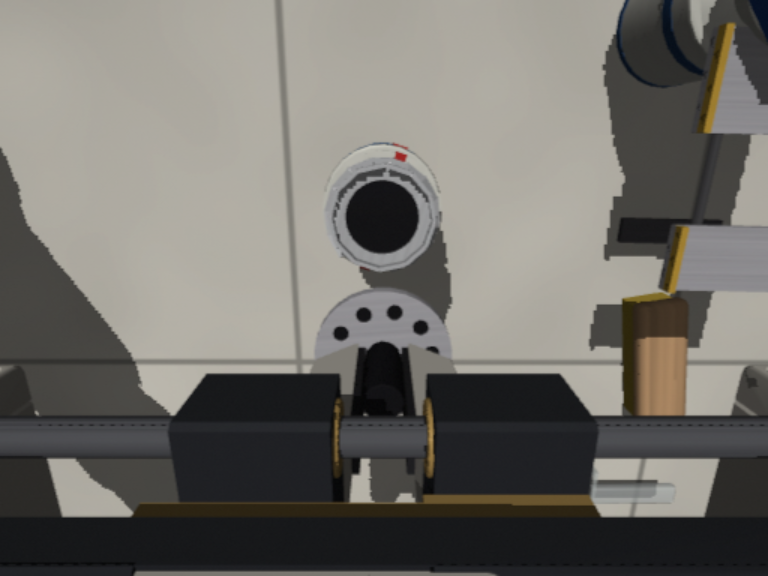

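Emit:
servo_tool(plan=[[[0, 0, 0], [0, 0, 0]], [[0, 0, 0], [0, 0, 0]]])

```text
clock: 46.85
position: [0.4491, -0.1919, 0.2643]
ee_rot: [1.209, 1.205, -1.21]
force: [-0.6, 0.1, -2.2]
width: 0.148
```

```bash
python3 - <<'E'
from h import *
p=shot('wrist','w38');o,R=st()
c=hole(p,(.4481,-.1499)); print(c[:2]); 
for r in reds(p,c[0]): print(r)
q=circ(p,np.r_[o['position'][:2],o['position'][2]-.0072],.027)*1.5;print(q[:,1].min())
a=cv2.resize(p['frame'],(768,576)).mean(2);print(a[282:304,380:389].mean(1).round())
cv2.imwrite('pics/c38.png',cv2.resize(p['frame'][80:260,190:330],None,fx=4,fy=3.3,interpolation=cv2.INTER_CUBIC))
E
```

```text
pos [ 0.4491 -0.1917  0.2643] psi -0.06 tilt [ 0.14 -0.14] F [-0.3 -0.1 -0.7] q [-0.19  0.18  0.58  1.88 -0.11  1.11  0.42] w 0.15 t 46.9
(array([ 0.44844834, -0.15100904]), np.float64(0.02140698584067086))
([266.7, 100.8], 28, [11.3, 34.7], 72.0)
294.2087017070774
[ 69.  69.  69.  70.  77.  88. 104. 110. 114. 128. 140. 148. 149. 149.
 149. 148. 147. 146. 144. 144. 144. 144.]
```

View pics/c38.png

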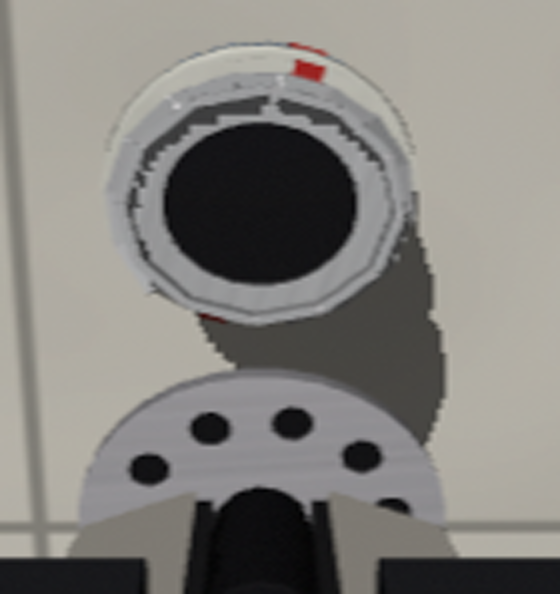

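Emit:
servo_tool(plan=[[[-0.07, 2.5, -2], [0, 0, 0]], [[-0.07, 3.85, -4], [0, 0, 0]], [[-0.07, 3.85, -7], [0, 0, 0]], [[-0.07, 3.85, -9], [0, 0, 0]], [[-0.07, 3.85, -9], [0, 0, 0]], [[-0.07, 3.85, -9], [0, 0, 0]], [[-0.07, 3.85, -9], [0, 0, 0]], [[-0.07, 3.85, -9], [0, 0, 0]]])

```text
clock: 47.7
position: [0.4492, -0.1536, 0.1754]
ee_rot: [1.21, 1.203, -1.208]
force: [-0.4, 0.4, -0.7]
width: 0.151
```

```bash
python3 - <<'E'
from h import *
p=shot('wrist','w39');o,R=st()
im=cv2.resize(p['frame'],(768,576))
X=o['position']
for c,r,col in [((.4484,-.1510,.151),.0285,(0,255,0)),((.4484,-.1510,.151),.035,(0,255,255)),((X[0],X[1]+.0022,X[2]-.0142+.007),.027,(255,0,255))]:
    cv2.polylines(im,[(circ(p,c,r)*1.5).round().astype(np.int32)],True,col,1)
cv2.imwrite('pics/w39o.png',cv2.resize(im[200:440,250:520],None,fx=2.5,fy=2.4))
E
```

```text
pos [ 0.4491 -0.1535  0.1752] psi -0.07 tilt [ 0.25 -0.15] F [ 0.4 -0.9 -0.1] q [-0.22  0.26  0.53  2.03 -0.16  0.89  0.4 ] w 0.152 t 47.75
```

View pics/w39o.png

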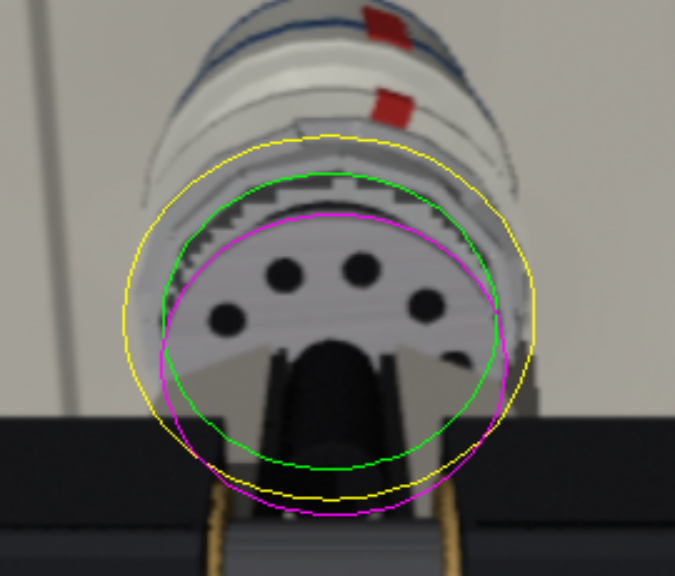

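Consistent with the outlines; correct and lower.

Emit:
servo_tool(plan=[[[-0.07, 0.03, -0.3], [0, 0, 0]], [[-0.07, 0.03, -0.7], [0, 0, 0]], [[-0.07, 0.03, -0.8], [0, 0, 0]], [[-0.07, 0.03, -0.8], [0, 0, 0]]])

```text
clock: 48.15
position: [0.4482, -0.1531, 0.1669]
ee_rot: [1.21, 1.204, -1.209]
force: [-0.9, 0.5, -1.3]
width: 0.15
```

Emit:
servo_tool(plan=[[[0, 0, -0.2], [0, 0, 0]], [[0, 0, -0.5], [0, 0, 0]], [[0, 0, -0.8], [0, 0, 0]], [[0, 0, -0.8], [0, 0, 0]]])

```text
clock: 48.55
position: [0.4482, -0.1531, 0.1587]
ee_rot: [1.21, 1.204, -1.209]
force: [-0.7, -0.6, -0.6]
width: 0.148
```

Emit:
servo_tool(plan=[[[0, 0, 0], [0, 0, 0]], [[0, 0, 0], [0, 0, 0]], [[0, 0, 2], [0, 0, 0]], [[0, 0, 6], [0, 0, 0]], [[0, -4, 9], [0, 0, 0]], [[0, -6, 9], [0, 0, 0]], [[0, -6, 9], [0, 0, 0]], [[0, -6, 9], [0, 0, 0]]], grip=0.4)

```text
clock: 49.35
position: [0.4479, -0.213, 0.2484]
ee_rot: [1.211, 1.204, -1.21]
force: [-0.4, 0.6, -0.6]
width: 0.399
```

```bash
python3 - <<'E'
from h import *
p=shot('wrist','w40');o,R=st()
for r in reds(p,(.4484,-.151)): print(r)
cv2.imwrite('pics/c40.png',cv2.resize(p['frame'][40:200,190:340],None,fx=4,fy=3.7,interpolation=cv2.INTER_CUBIC))
t=shot('top');cv2.imwrite('pics/t40.png',cv2.resize(t['frame'][150:270,100:300],None,fx=4,fy=4,interpolation=cv2.INTER_CUBIC))
for k in arm.search_frame(t,'ring_a_grip')[:4]: print(k, atz(t,k['at'],.048))
E
```

```text
pos [ 0.4479 -0.2123  0.2481] psi -0.05 tilt [ 0.14 -0.11] F [ 1.1  0.6 -0.1] q [-0.15  0.21  0.59  1.89 -0.13  1.08  0.49] w 0.401 t 49.4
([269.3, 74.5], 36, [11.6, 35.5], 71.9)
{'at': [149.9, 235.3], 'score': 0.88} [0.44862855 0.39931003 0.048     ]
```

View pics/c40.png

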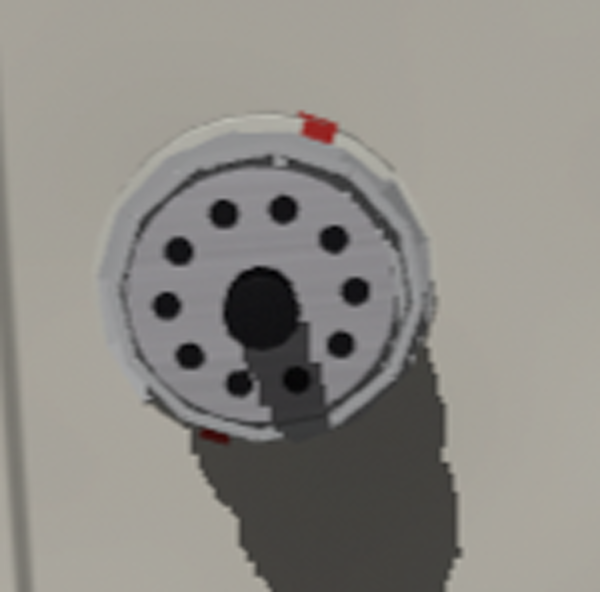

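View pics/t40.png

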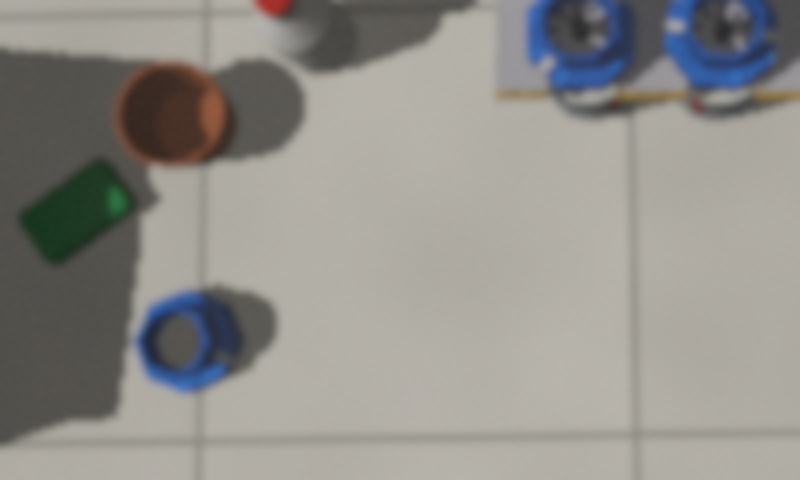

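Emit:
servo_tool(plan=[[[0, 5, 1], [0, 0, 0]], [[0, 10, 1], [0, 0, 0]], [[0, 15, 1], [0, 0, 0]], [[0, 20, 0], [0, 0, 0]], [[0, 25, 0], [0, 0, 0]], [[0, 30, 0], [0, 0, 0]], [[0, 35, 0], [0, 0, 0]], [[0, 40, 0], [0, 0, 0]], [[0, 45, 0], [0, 0, 0]], [[0, 50, 0], [0, 0, 0]], [[0, 55, 0], [0, 0, 0]], [[0, 55.7, 0], [0, 0, 0]]], grip=0.8)

```text
clock: 50.7
position: [0.445, 0.3524, 0.247]
ee_rot: [1.203, 1.213, -1.202]
force: [0.0, -1.0, -1.2]
width: 0.803
```

Emit:
servo_tool(plan=[[[0, 0, 0], [0, 0, 0]], [[0, 0, 0], [0, 0, 0]], [[0, 0, 0], [0, 0, 0]]])

```text
clock: 51.0
position: [0.4451, 0.3508, 0.2469]
ee_rot: [1.203, 1.212, -1.204]
force: [0.6, 0.4, 0.8]
width: 0.802
```

```bash
python3 - <<'E'
from h import *
p=shot('wrist','w41');o,R=st()
uv=proj(p,[.4486,.399,.04]).astype(int)
a,b=max(uv[0]-48,0),max(uv[1]-48,0); print(a,b)
cv2.imwrite('pics/c41.png',cv2.resize(p['frame'][b:b+96,a:a+96],(576,576),interpolation=cv2.INTER_NEAREST))
E
```

```text
pos [0.4453 0.3507 0.2471] psi 0.41 tilt [ 0.03 -0.04] F [0.2 0.7 0.1] q [-0.93  0.32  0.22  1.7  -0.08  1.12 -0.68] w 0.798 t 51.05
211 76
```

View pics/c41.png

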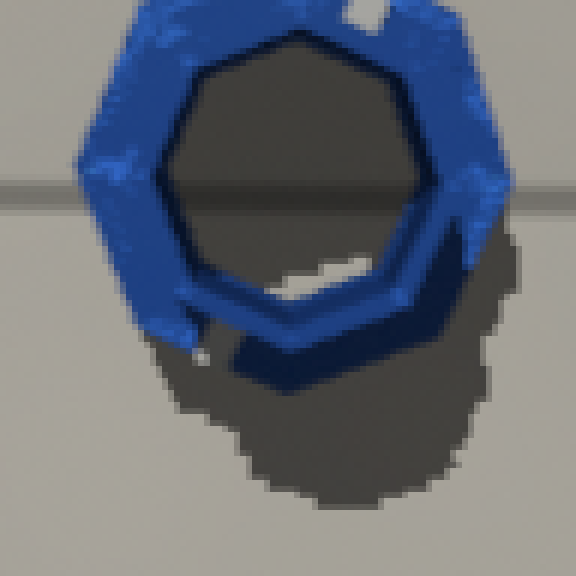

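View pics/w41.png

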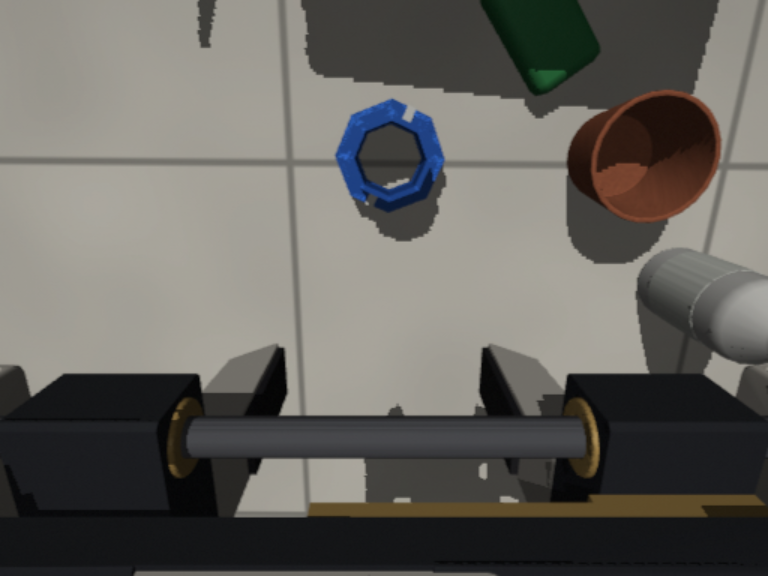

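```bash
python3 - <<'E'
from h import *
p=shot('wrist')
ringm(p,211,76,6,[(368,10),(210,338)],[(298,32),(203,75),(398,75),(160,178),(430,180)])
E
```

```text
marks mid [0.4486 0.4192 0.026 ] ang 64.0 len 0.0694
ctr [0.45  0.421] R 0.0242
vert ang mod45 [ 0.2 44.7 44.2  1.5 43.5]
```

Emit:
servo_tool(plan=[[[0.3, 3, -3], [0, 0, -8]], [[0.47, 6.98, -6], [0, 0, -16]], [[0.47, 6.98, -10], [0, 0, -23]], [[0.47, 6.98, -14], [0, 0, -23]], [[0.47, 6.98, -17], [0, 0, -23]], [[0.47, 6.98, -17], [0, 0, -23]], [[0.47, 6.98, -17], [0, 0, -23]]])

```text
clock: 51.8
position: [0.4508, 0.4199, 0.078]
ee_rot: [1.494, 0.994, -1.494]
force: [-0.0, 0.0, 0.7]
width: 0.801
```

```bash
python3 - <<'E'
from h import *
p=shot('wrist','w42');o,R=st()
E
```

```text
pos [0.4513 0.4207 0.0791] psi -22.66 tilt [0.12 0.05] F [ 0.1 -0.3 -0.3] q [-1.01  0.58  0.25  1.77 -0.18  0.82 -1.07] w 0.798 t 51.85
```

View pics/w42.png

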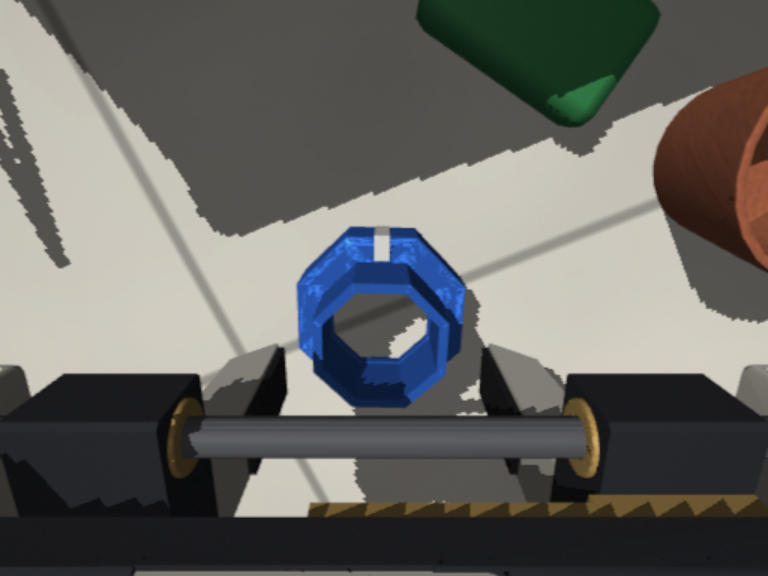

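Emit:
servo_tool(plan=[[[-0.05, 0.14, -2.5], [0, 0, 0]], [[-0.05, 0.14, -4.5], [0, 0, 0]], [[-0.05, 0.14, -4.8], [0, 0, 0]], [[-0.05, 0.14, -4.8], [0, 0, 0]], [[-0.05, 0.14, -4.8], [0, 0, 0]]])

```text
clock: 52.35
position: [0.4518, 0.4229, 0.033]
ee_rot: [1.499, 0.996, -1.49]
force: [-0.2, 0.4, 0.6]
width: 0.8
```

Emit:
servo_tool(plan=[[[0, 0, 0], [0, 0, 0]], [[0, 0, 0], [0, 0, 0]], [[0, 0, 0], [0, 0, 0]], [[0, 0, 0], [0, 0, 0]]], grip=0.3, squeeze=15)

```text
clock: 52.75
position: [0.4521, 0.4232, 0.0337]
ee_rot: [1.5, 0.996, -1.489]
force: [-0.9, -0.4, 7.2]
width: 0.609
```

```bash
python3 - <<'E'
from h import *
p=shot('wrist','w43');o,R=st()
held_ring(p,o,R,o['position'][2],'h43')
E
```

```text
pos [0.4521 0.4232 0.0337] psi -22.68 tilt [0.26 0.22] F [-1.  -1.3  6. ] q [-0.99  0.64  0.23  1.79 -0.21  0.73 -1.05] w 0.611 t 52.8
0 0.024 [308.  337.3] [458.6 467.3]
0 0.04 [278.9 260.4] [487.1 445.3]
-1 0.024 [307.8 334.3] [458.8 464.9]
-1 0.04 [278.7 257.8] [487.3 443.3]
-2 0.024 [307.7 331.3] [458.9 462.4]
-2 0.04 [278.6 255.1] [487.5 441.2]
```

View pics/h43.png

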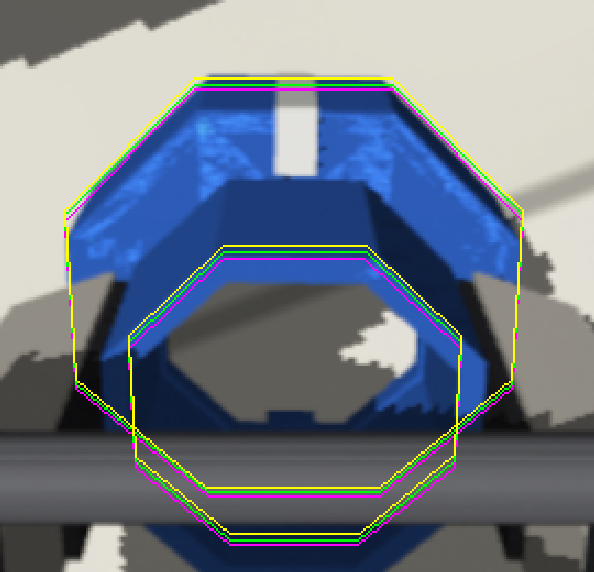

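Emit:
servo_tool(plan=[[[0, 0, 0], [0, 0, 0]], [[0, 0, 0], [0, 0, 0]], [[-0.13, -0.3, -0.1], [0, 0, 0]], [[-0.13, -0.3, -0.1], [0, 0, 0]], [[-0.13, -0.3, -0.1], [0, 0, 0]]], grip=0.7)

```text
clock: 53.3
position: [0.4507, 0.42, 0.0325]
ee_rot: [1.5, 0.996, -1.49]
force: [0.0, 0.5, -0.3]
width: 0.699
```

Emit:
servo_tool(plan=[[[0, 0, 0], [0, 0, 0]], [[0, 0, 0], [0, 0, 0]], [[0, 0, 0], [0, 0, 0]], [[0, 0, 0], [0, 0, 0]]], grip=0.3, squeeze=15)

```text
clock: 53.7
position: [0.4507, 0.4199, 0.0325]
ee_rot: [1.5, 0.996, -1.49]
force: [0.8, -1.2, -1.1]
width: 0.614
```

```bash
python3 - <<'E'
from h import *
p=shot('wrist','w44');o,R=st()
held_ring(p,o,R,o['position'][2],'h44')
E
```

```text
pos [0.4507 0.4199 0.0325] psi -22.69 tilt [0.24 0.19] F [-0.1  0.  -1.4] q [-0.99  0.64  0.23  1.8  -0.21  0.72 -1.05] w 0.61 t 53.75
0 0.024 [307.4 339. ] [459.3 469.8]
0 0.04 [278.3 261.3] [487.9 447.1]
-1 0.024 [307.3 335.9] [459.5 467.3]
-1 0.04 [278.1 258.6] [488.1 445.1]
-2 0.024 [307.1 332.9] [459.6 464.8]
-2 0.04 [277.9 255.9] [488.3 443. ]
```

View pics/h44.png

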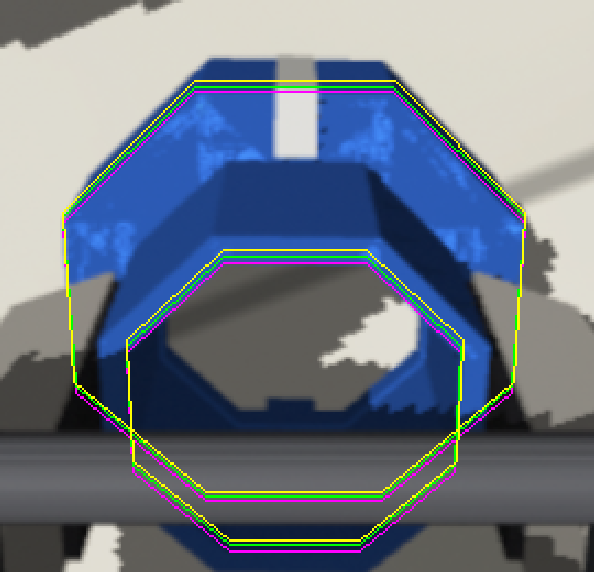

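Emit:
servo_tool(plan=[[[0, 0, 4], [0, 0, 0]], [[0, 0, 9], [0, 0, 0]], [[0, -2, 14], [0, 0, 2]], [[0, -6, 19], [0, 0, 4.7]], [[0, -11, 23.8], [0, 0, 4.7]], [[0, -16, 23.8], [0, 0, 4.7]], [[0, -21, 23.8], [0, 0, 4.7]], [[0, -26, 23.8], [0, 0, 4.7]], [[-0.5, -31, 23.8], [0, 0, 4.7]], [[-1, -36, 23.8], [0, 0, 4.7]], [[-1.8, -41, 23.8], [0, 0, 4.7]], [[-1.8, -46, 23.8], [0, 0, 4.7]]])

```text
clock: 54.95
position: [0.4332, -0.0121, 0.2707]
ee_rot: [1.442, 1.045, -1.431]
force: [2.0, -0.0, -1.0]
width: 0.61
```

```bash
python3 - <<'E'
from h import *
o,R=st()
t=np.array([.433,-.1985,.27]); print((t-o['position'])*100)
E
```

```text
pos [ 0.4332 -0.0121  0.2707] psi -17.98 tilt [0.25 0.26] F [ 2. -0. -1.] q [-0.56  0.06  0.51  1.98 -0.04  1.11 -0.35] w 0.61 t 54.95
[-1.70339753e-02 -1.86388092e+01 -6.64027053e-02]
```

Emit:
servo_tool(plan=[[[0, -5, 0], [0, 0, 0]], [[0, -10, 0], [0, 0, 0]], [[0, -15, 0], [0, 0, 0]], [[0, -18.6, 0], [0, 0, 0]], [[0, -18.6, 0], [0, 0, 0]], [[0, -18.6, 0], [0, 0, 0]], [[0, -18.6, 0], [0, 0, 0]]])

```text
clock: 55.65
position: [0.4332, -0.197, 0.2705]
ee_rot: [1.442, 1.047, -1.43]
force: [0.1, 0.4, -1.4]
width: 0.614
```

```bash
python3 - <<'E'
from h import *
p=shot('wrist','w45');o,R=st()
for r in reds(p,(.4484,-.151)): print(r)
# stem top / disk position
cv2.imwrite('pics/c45.png',cv2.resize(p['frame'][70:260,180:340],None,fx=4,fy=3.1,interpolation=cv2.INTER_CUBIC))
print(proj(p,[.4484,-.151,.186])*1.5,proj(p,[.4484,-.151,.152])*1.5)
E
```

```text
pos [ 0.4333 -0.1968  0.2705] psi -17.86 tilt [0.24 0.3 ] F [ 0.3  0.3 -0.1] q [-0.27  0.15  0.69  1.9  -0.12  1.13  0.15] w 0.614 t 55.7
([255.5, 91.5], 24, [11.2, 34.7], 72.2)
[383.55164898 209.26555658] [383.39122441 201.46281948]
```

View pics/w45.png

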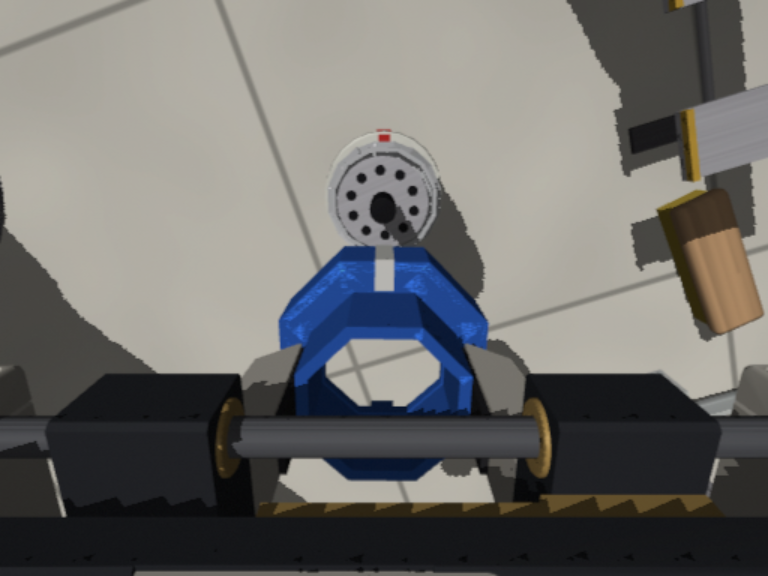

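Emit:
servo_tool(plan=[[[1.51, 4.58, 0], [0, 0, 0]], [[1.51, 4.58, -1], [0, 0, 0]], [[1.51, 4.58, -4], [0, 0, 0]], [[1.51, 4.58, -7], [0, 0, 0]], [[1.51, 4.58, -8.3], [0, 0, 0]], [[1.51, 4.58, -8.3], [0, 0, 0]], [[1.51, 4.58, -8.3], [0, 0, 0]], [[1.51, 4.58, -8.3], [0, 0, 0]]])

```text
clock: 56.5
position: [0.4492, -0.1507, 0.1885]
ee_rot: [1.441, 1.047, -1.428]
force: [-0.6, 0.5, -0.4]
width: 0.609
```

Emit:
servo_tool(plan=[[[-0.08, -0.03, -0.2], [0, 0, 0]], [[-0.08, -0.03, -0.6], [0, 0, 0]], [[-0.08, -0.03, -1.0], [0, 0, 0]], [[-0.08, -0.03, -1.4], [0, 0, 0]], [[-0.08, -0.03, -1.8], [0, 0, 0]], [[-0.08, -0.03, -2.15], [0, 0, 0]], [[-0.08, -0.03, -2.15], [0, 0, 0]]])

```text
clock: 57.2
position: [0.4483, -0.151, 0.1667]
ee_rot: [1.441, 1.047, -1.428]
force: [0.1, -0.3, -1.7]
width: 0.612
```

Emit:
servo_tool(plan=[[[0, 0, 0], [0, 0, -8]], [[0, 0, 0], [0, 0, -16]], [[0, 0, -0.04], [0, 0, -24]], [[0, 0, -0.12], [0, 0, -32]], [[0, 0, -0.2], [0, 0, -40]], [[0, 0, -0.28], [0, 0, -48]], [[0, 0, -0.36], [0, 0, -56]], [[0, 0, -0.4], [0, 0, -64]], [[0, 0, -0.4], [0, 0, -72]], [[0, 0, -0.4], [0, 0, -80]], [[0, 0, -0.4], [0, 0, -86]], [[0, 0, -0.4], [0, 0, -86]]], squeeze=30)

```text
clock: 58.4
position: [0.4487, -0.151, 0.1627]
ee_rot: [-2.102, 0.26, 2.088]
force: [0.1, 1.2, 1.9]
width: 0.612
```

```bash
python3 - <<'E'
from h import *
p=shot('wrist','w46');o,R=st()
a=cv2.imread('pics/w46.png').astype(int); b=((a[:,:,2]>70)&(a[:,:,1]<50)&(a[:,:,0]<50)).astype(np.uint8)
n,l,s,ce=cv2.connectedComponentsWithStats(b)
for i in range(1,n):
    if s[i,4]>15: print(ce[i],s[i,4],bodyang(p,ce[i]/1.5,(.4484,-.151)))
E
```

```text
pos [ 0.4487 -0.151   0.1627] psi -103.68 tilt [ 0.35 -0.32] F [0.1 1.4 2.4] q [-0.57  0.38  1.02  2.07 -0.41  0.9  -1.12] w 0.607 t 58.45
[ 6.10526316 16.44736842] 38 (np.float64(0.08950000000000007), np.float64(0.21357097933890828), np.float64(36.86914912588559))
```

View pics/w46.png

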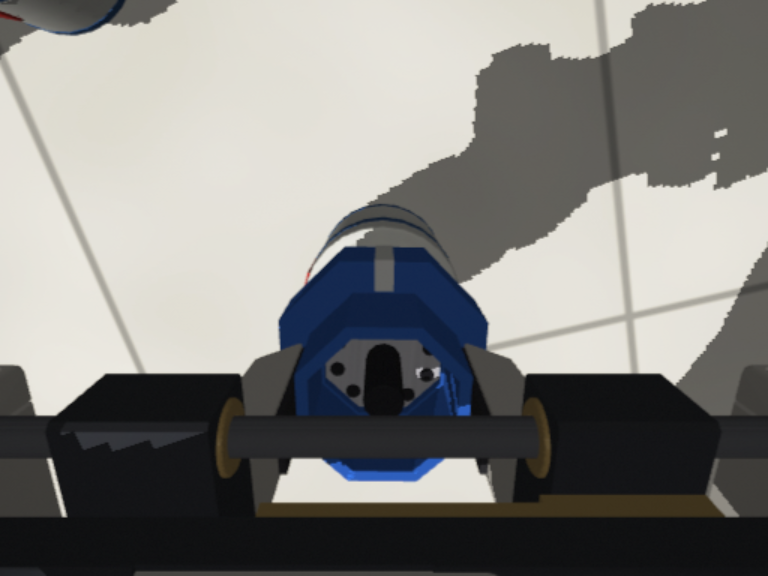

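Emit:
servo_tool(plan=[[[0, 0, 0], [0, 0, -4]], [[0, 0, 0], [0, 0, -8]], [[0, 0, 0], [0, 0, -10]], [[0, 0, 0], [0, 0, -10]]])

```text
clock: 58.85
position: [0.4488, -0.151, 0.1627]
ee_rot: [-2.003, 0.422, 1.99]
force: [-0.6, 0.9, 1.6]
width: 0.607
```

```bash
python3 - <<'E'
from h import *
p=shot('wrist','w47');o,R=st();print(o['ft_torque'])
a=cv2.imread('pics/w46.png')[190:330,260:500];b=cv2.imread('pics/w47.png')[190:330,260:500]
cv2.imwrite('pics/cmp47.png',cv2.resize(np.vstack([a,b]),None,fx=2,fy=2))
E
```

```text
pos [ 0.4488 -0.151   0.1627] psi -113.54 tilt [ 0.3  -0.37] F [ 0.7 -0.4  0.9] q [-0.6   0.4   1.08  2.07 -0.44  0.91 -1.26] w 0.608 t 58.9
[0.079648   0.10885642 0.02596213]
```

View pics/cmp47.png

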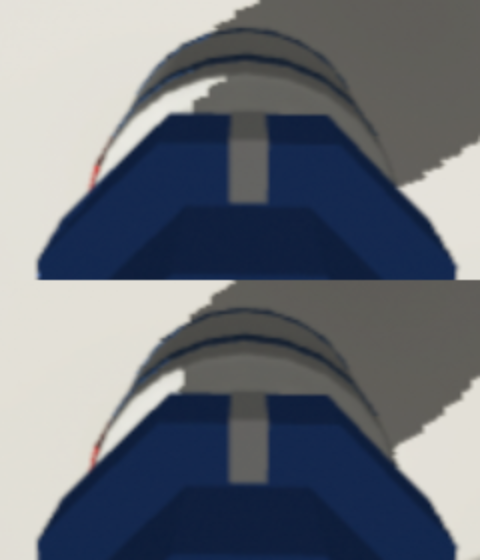

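Emit:
servo_tool(plan=[[[0, 0, 1], [0, 0, 0]], [[0, 0, 2.5], [0, 0, 0]], [[0, 0, 4.5], [0, 0, 0]], [[2, 0.5, 4.5], [0, 0, 0]], [[5, 1, 4.5], [0, 0, 0]], [[8, 2, 4.5], [0, 0, 0]], [[10, 2.2, 4.5], [0, 0, 0]], [[10, 2.2, 4.5], [0, 0, 0]], [[10, 2.2, 4.5], [0, 0, 0]], [[10, 2.2, 4.5], [0, 0, 0]]], squeeze=45)

```text
clock: 59.9
position: [0.5474, -0.1293, 0.2075]
ee_rot: [-2.002, 0.422, 1.992]
force: [-0.6, -0.4, -8.5]
width: 0.608
```

```bash
python3 - <<'E'
from h import *
p=shot('wrist','w48');o,R=st()
for e in lips(p):
    for k in e: print(k)
cv2.imwrite('pics/w48b.png',cv2.resize(p['frame'],(796,597),interpolation=cv2.INTER_NEAREST))
E
```

```text
pos [ 0.5476 -0.1293  0.2076] psi -113.57 tilt [ 0.23 -0.36] F [-0.6 -0.6 -7.3] q [-0.58  0.5   1.04  1.81 -0.48  1.1  -1.34] w 0.605 t 59.95
((263, 84, 90), [0.6266, -0.1699, 0.156], [0.6233, -0.1685, 0.156])
((274, 82, 87), [0.6249, -0.1768, 0.156], [0.6221, -0.1757, 0.156])
((101, 155, 160), [0.6287, -0.0503, 0.156], [0.6257, -0.0484, 0.156])
((172, 126, 132), [0.6266, -0.1039, 0.156], [0.6231, -0.1021, 0.156])
((0, 199, 204), [0.6303, 0.0325, 0.156], [0.6272, 0.0349, 0.156])
((39, 185, 190), [0.6279, 0.001, 0.156], [0.6248, 0.0032, 0.156])
```

View pics/w48.png

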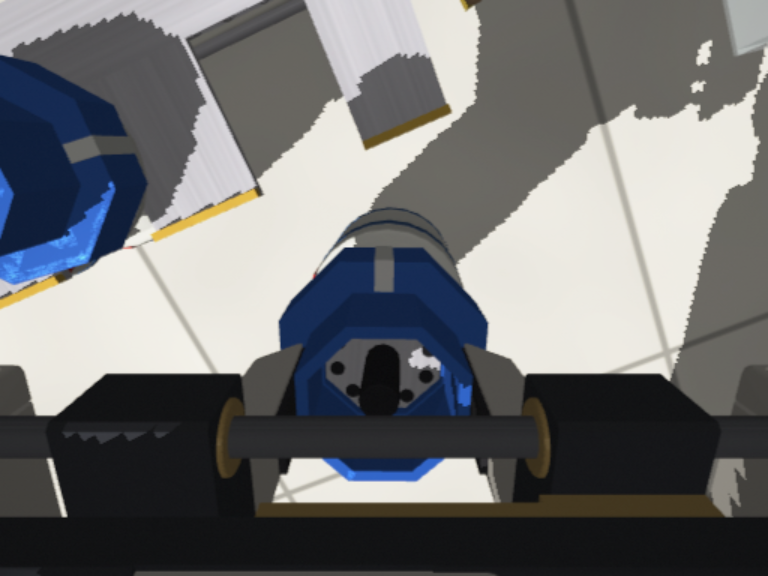

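```bash
python3 - <<'E'
from h import *
p=shot('wrist')
for u in [(261,194),(366,149),(364,143)]: print(u,atz(p,np.array(u)/1.5,.156).round(4))
E
```

```text
(261, 194) [ 0.6238 -0.1043  0.156 ]
(366, 149) [ 0.6227 -0.1551  0.156 ]
(364, 143) [ 0.6253 -0.1553  0.156 ]
```

Emit:
servo_tool(plan=[[[2, -0.05, 0], [0, 0, 0]], [[4, -0.05, 0], [0, 0, 0]], [[6, -0.06, 0], [0, 0, 0]], [[8, -0.06, 0], [0, 0, 0]], [[8, -0.06, 0], [0, 0, 0]]])

```text
clock: 60.5
position: [0.63, -0.1291, 0.2076]
ee_rot: [-2.006, 0.42, 1.991]
force: [-0.2, 1.4, -8.6]
width: 0.607
```

Emit:
servo_tool(plan=[[[1, -0.03, 0], [0, 0, 0]], [[2, -0.03, 0], [0, 0, 0]], [[3, -0.03, 0], [0, 0, 0]], [[4, -0.03, 0], [0, 0, 0]], [[4, -0.03, 0], [0, 0, 0]]])

```text
clock: 61.0
position: [0.6711, -0.1292, 0.2073]
ee_rot: [-2.006, 0.42, 1.991]
force: [-0.0, 0.1, -8.8]
width: 0.602
```

Emit:
servo_tool(plan=[[[-0.3, -0.08, -0.3], [0, 0, 0]], [[-0.3, -0.08, -0.8], [0, 0, 0]], [[-0.3, -0.08, -1.3], [0, 0, 0]], [[-0.3, -0.08, -1.6], [0, 0, 0]], [[-0.3, -0.08, -1.67], [0, 0, 0]], [[-0.3, -0.08, -1.67], [0, 0, 0]]])

```text
clock: 61.6
position: [0.6678, -0.1299, 0.1909]
ee_rot: [-2.006, 0.419, 1.991]
force: [-4.7, 2.1, -0.5]
width: 0.607
```

Emit:
servo_tool(plan=[[[0, 0, 0], [0, 0, 0]], [[0, 0, 0], [0, 0, 0]], [[0, 0, 1], [0, 0, 0]], [[0, 0, 4], [0, 0, 0]], [[-2, 0, 8], [0, 0, 0]], [[-6, 0, 10], [0, 0, 0]], [[-12, 0, 13], [0, 0, 0]], [[-14, 4, 15], [0, 0, 0]], [[-14, 8, 15], [0, 0, 0]], [[-14, 10, 15], [0, 0, 0]], [[-14, 10, 15], [0, 0, 0]]], grip=0.75)

```text
clock: 62.7
position: [0.5284, -0.0259, 0.3418]
ee_rot: [-2.01, 0.411, 1.993]
force: [-0.8, 0.1, -0.5]
width: 0.75
```

```bash
python3 - <<'E'
from h import *
p=shot('wrist','w49');o,R=st()
s=shot('side','s49');cv2.imwrite('pics/s49c.png',cv2.resize(s['frame'][110:280,250:360],None,fx=4,fy=3.5,interpolation=cv2.INTER_CUBIC))
for q in ['jar_a_mouth','ring_a_grip']: print(q,[(k['score'],k['at'],atz(p,k['at'],.173 if q[0]=='j' else .2065).round(3)) for k in arm.search_frame(p,q)[:5]])
E
```

```text
pos [ 0.5282 -0.0284  0.3418] psi -113.21 tilt [ 0.42 -0.33] F [-0.1 -0.6  0.4] q [-0.93  0.31  1.19  1.68 -0.29  1.34 -1.67] w 0.753 t 62.75
jar_a_mouth [(0.78, [225.0, 88.4], array([ 0.622, -0.034,  0.173]))]
ring_a_grip [(0.75, [300.5, 21.6], array([ 0.644, -0.118,  0.207]))]
```

View pics/w49.png

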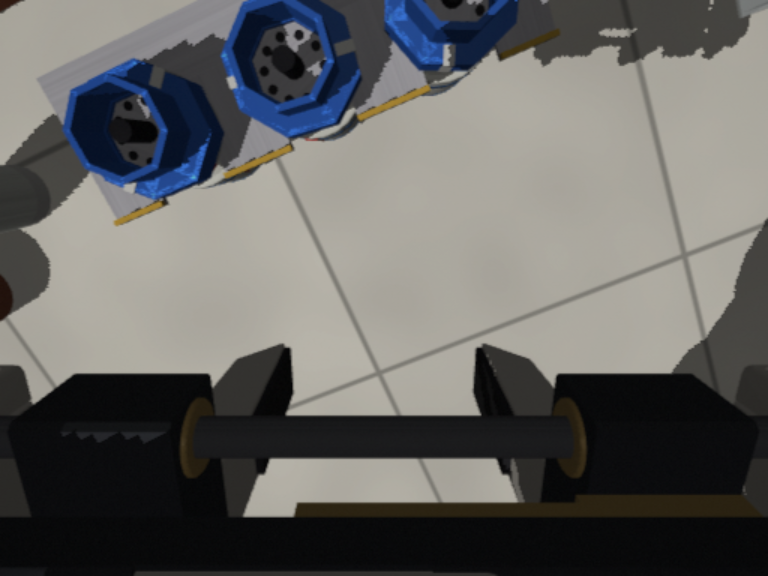

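View pics/s49c.png

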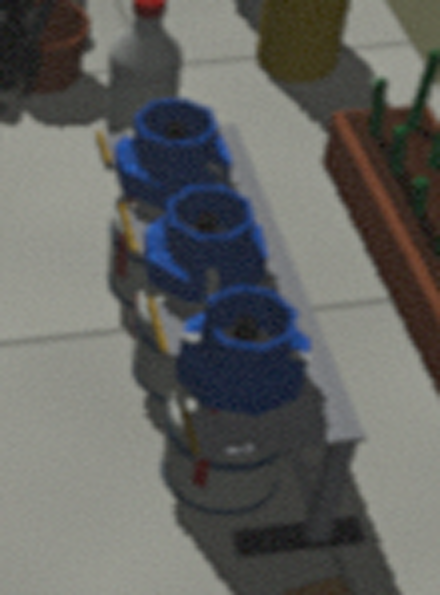

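```bash
python3 - <<'E'
from h import *
for n in ('side','wrist'):
    p=shot(n); im=cv2.resize(p['frame'],None,fx=4,fy=4,interpolation=cv2.INTER_CUBIC)
    for x,y in [(.6714,.081),(.670,-.0242),(.6678,-.130)]:
        for r,z,c in [(.0295,.2185,(0,255,0)),(.0415,.1845,(0,255,255)),(.042,.030,(255,0,255))]:
            cv2.polylines(im,[((circ(p,[x,y,z],r)+.5)*4).round().astype(np.int32)],True,c,1)
    if n=='side': im=im[480:1100,1030:1420]
    else: im=im[0:560,100:1500]; im=cv2.resize(im,None,fx=.57,fy=.57)
    cv2.imwrite('pics/ov_%s.png'%n,im[:600,:800])
E
```

```text
(no output)
```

View pics/ov_side.png

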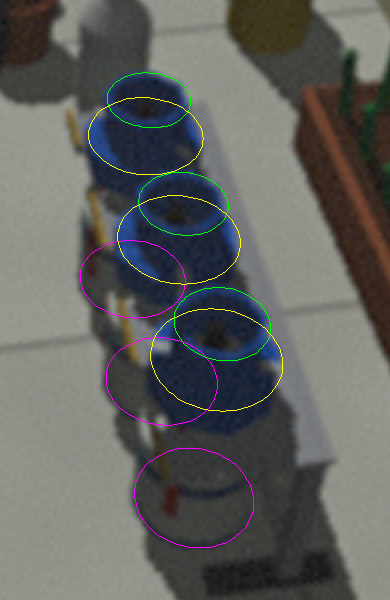

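View pics/ov_wrist.png

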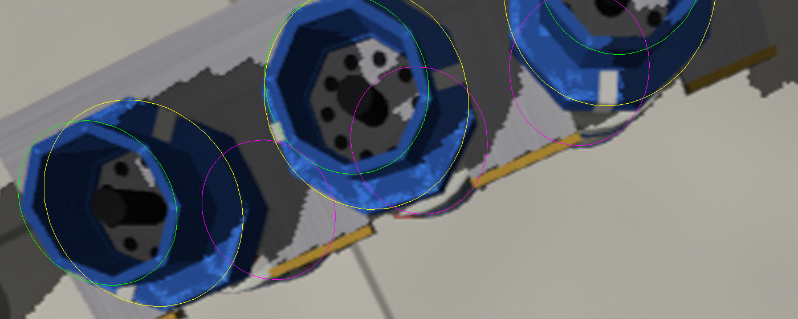

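```bash
python3 -c "
from h import *
print(arm.sign_off()); st()"
```

```text
the job is handed in; nothing more can be done
None
the job is handed in; nothing more can be done
```

All three canisters were present. Each one is closed and hanging in the rack, and I handed the job in at about 63 s of the 210 s allowed.

- **Disks:** I lowered each disk to within about half a millimetre of its expected seat height without meeting any force. In the close-up after each release, all three lay flat and centred in the mouth.
- **Rings:** I set each ring with its white marks over the red marks and turned it clockwise. For the middle and right canisters, an extra 10 degrees of turn carried the whole canister round with the ring, so both were at the stop. For the left one I relied on the measured turn between ring and canister, about 77 degrees against the stop's 76.
- **Hanging:** Left, middle and right canisters went into slots 0, 1 and 2. The weight came off the wrist as each was let down behind the lip. In the final side picture the three ring collars match the outlines computed for hanging canisters, and all look level. The calculated seat positions are within about 2 mm of the slot points.
- **Disturbances:** One spare ring had been knocked a few centimetres aside during the run, so I located it again before using it. I never touched the soap, bottle, cup, brush or scoop.

Two checks fell short:
- **Side forces:** The middle and right canisters showed a 3.5–5 N sideways force just before release. Nothing looked wrong afterwards.
- **Detectors:** In the last wrist picture, the trained detectors found only one canister and one ring, and their positions were a few centimetres off. I relied on the outline check instead.

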